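Load the swivel examination stage and set it for imaging

ROBOT

A 6-joint arm with a two-finger parallel gripper is mounted at the origin on the work surface. World frame = base frame: x ahead of the robot, y to its left, z up, the work surface at z = 0. Lengths are in m, angles in rad, forces in N, time in s.
With the tool pointing down it reaches from about 0.35 to 0.85 m from the base axis. Payload 8.1 kg.
Tool frame: the origin (TCP) lies at the very end of the fingers, on their centre line; the grasp point (between the pads) lies 19 mm behind it (pinch_z is the distance from the TCP to the grasp point, in m); z points along the fingers, y is the direction in which the jaws open and shut (so a half turn about z gives the same grasp; the last joint's range is limited). The gripper opens to 93 mm and grips with 3 to 60 N. Pads are 15 mm wide; open, the fingers measure 128 mm over their backs; the gripper's body (75 mm by 188 mm) begins 65 mm behind the grasp point.
Start: joints at [-1.41, 0.13, 1.488, -0, 1.523, -0.085], TCP at [0.146, -0.582, 0.19] pointing down, gripper open.
Joint ranges: [-2.96, 2.96], [-0.89, 2.26], [0.02, 2.5], [-1.34, 4.48], [0, 2.73], [-2.66, 2.66]. Speed limits (rad/s): [2.39, 2.39, 2.79, 3.14, 3.14, 3.14].

INTERFACE

Orientations are given as a rotation vector (axis times angle).
In Python, from plant import * gives the robot as it stands.
- The arm moves only by the tool move_arm, never from a script. Its argument "series" is a list of rows, each a list of 7 numbers: the shift along the tool's x, y, z each as a share of 10 cm, from -1 to 1, then the turn, a rotation vector about the tool's x, y, z each as a share of 180 degrees, from -1 to 1, then the opening, from -1 (shut) to 1 (fully open). In form: [[dx, dy, dz, rx, ry, rz, jaw], ...]. A call has 1 to 8 rows; each row is the pose to reach, as a shift and turn from the pose commanded when the call began, along the tool's axes at that moment, turning the shorter way round; what a row does not reach only later rows make up. A row lasts 1/10 s, in which the tool goes at most 50 mm and 8.59 degrees, less where a joint would pass 70% of its speed; a pose out of reach is approached as far as the arm can. A call with a number of a shift or a turn outside -1 to 1 is refused whole. A call with a gripper value outside its range is refused whole. The fingers move at their own pace and stop on an object; "squeeze" is the grip in N (left out, the last holds). Time passes only in rows, so rows that repeat a pose let the fingers close. It gives the time, the measured TCP pose, the force and the opening at its end, in the units of the state.
- read_state(): the state, without advancing time (a new reading comes with each control period).
- read_camera(name): name is "scene" or "top" or "wrist"; returns a dict with "frame" (480x640x3 uint8, red, green, blue), "K" (3x3 intrinsics, pixels), "rvec" (rotation vector, rad) and "tvec" (3), from world to camera coordinates, as OpenCV has them. Camera axes: x right, y down, z forward; pixel columns grow to the right and rows downward; lengths in m; the calibration is good to about 2 mm. The wrist camera is an equidistant fisheye: a pixel r from the principal point sees the ray r / f radians off the axis. A picture is of the moment at which its call begins. There is no depth.
- close_job(): hands the job in, once; it reports no verdict.
The state is a dict: "t": time; "q": joint angles; "dq": joint speeds; "joint_torque": joint torques, N m; "tool_pos": TCP position; "orientation": TCP orientation; "force": force on the tool from outside, world axes, zero at the start; "wrist_torque": the same for the moment, N m; "opening": finger opening in m.
Only numpy, scipy, OpenCV 4.12 (cv2) and the standard library are available. Lean on these libraries where they do the work, as an engineer would, in place of code of your own. Each camera call takes 0.05 s, during which the arm holds its last target.

TASK

First turn the swivel stage by its handle until its white pointer clicks in at the green mark, and with it there put every sample case on the table into a bay of its own, flat, lengthwise and centred on the pale rectangle between the two stops. Only then turn the loaded stage to the blue mark, leave it standing there for two seconds for the first picture, then turn it to the red mark and leave it clicked in there, with the cases still centred in their bays. At any time, slide the round calibration puck flat along the table until it lies wholly inside the yellow tape ring; leave the other things on the table where they are.

Things in the scene. Friction and masses are not known exactly. Their poses are not given: they have to be found in the camera images.
- stage (a joint): Angle of the swivel plate on its base, rad, growing anticlockwise seen from above. It clicks into rest every 30 degrees (0.5236 rad): at 0 the arrow is on the green mark, every other click is a whole multiple. End stops at -2.6 and +2.6. Getting over a click takes about 3 to 6 N at the handle; let go off a click, it springs to the nearest one. It starts 2 to 4 clicks clockwise of green (negative values).
- axis (a point): Turning axis of the swivel stage, on the top face of its plate (40 mm above the table). The stage: grey base flange 316 mm across and 12 mm high, on it a dark round plate 250 mm across. This point belongs to the fixed base.
- handle (a point): Handle of the swivel plate: an upright black round post 20 mm thick, rising 45 mm from the plate near its rim (92 mm from the axis). The point is on the post's centre line, 25 mm above the plate, 20 mm below the post's top.
- arrow (a point): Point 7 mm short of the tip of the white pointer that sticks out of the plate's rim beyond the handle, over the base flange; 142 mm from the axis, on the line from the axis through the handle.
- mark_green (a point): Green disc, 24 mm across, on the base flange 142 mm from the axis: the loading position. Fixed to the base.
- mark_blue: Blue disc, 24 mm across, on the base flange 142 mm from the axis: the first imaging position. The blue, yellow and red discs change places among three spots 1, 3 and 4 clicks anticlockwise of green; yellow is not used. Fixed to the base.
- mark_red: Red disc, 24 mm across, on the base flange like the blue one, on another of the three spots: the second imaging position.
- bay1 (a point): Bay 1 on the swivel plate, 90 degrees clockwise of the handle, seen from above, 78 mm from the axis: a pale rectangle 76 x 46 mm between two low aluminium stops (10 mm high, 22 mm wide, 90 mm apart inside) at its two short ends. Its long side runs square to the line from the axis to the bay (the point's own x axis). The point lies 15 mm above the plate over the middle of the rectangle, where the centre of a well placed case is. The bay turns with the plate.
- bay2 (a point): Bay 2 on the swivel plate, opposite the handle, 78 mm from the axis: a pale rectangle 76 x 46 mm between two low aluminium stops (10 mm high, 22 mm wide, 90 mm apart inside) at its two short ends. Its long side runs square to the line from the axis to the bay (the point's own y axis). The point lies 15 mm above the plate over the middle of the rectangle, where the centre of a well placed case is. The bay turns with the plate.
- bay3 (a point): Bay 3 on the swivel plate, 90 degrees anticlockwise of the handle, seen from above, 78 mm from the axis: a pale rectangle 76 x 46 mm between two low aluminium stops (10 mm high, 22 mm wide, 90 mm apart inside) at its two short ends. Its long side runs square to the line from the axis to the bay (the point's own x axis). The point lies 15 mm above the plate over the middle of the rectangle, where the centre of a well placed case is. The bay turns with the plate.
- case1_center (a point): Centre of a sealed sample case (red below, white lid with a red label on top), a box 76 mm long (own x), 46 mm wide (own y), 30 mm high, about 90 g; the point is half-way up. None if this case is absent in this run.
- case2_center (a point): Centre of a sealed sample case (orange below, white lid with a orange label on top), a box 76 mm long (own x), 46 mm wide (own y), 30 mm high, about 90 g; the point is half-way up. None if this case is absent in this run.
- case3_center (a point): Centre of a sealed sample case (green below, white lid with a green label on top), a box 76 mm long (own x), 46 mm wide (own y), 30 mm high, about 90 g; the point is half-way up. None if this case is absent in this run.
- puck_center (a point): Centre (half-way up) of the colour calibration puck: a black round disc 110 mm across, 22 mm high, about 350 g, with colour spots on top; too wide to grip, it slides on the table.
- ring_center (a point): Centre, on the table, of the ring of yellow tape: 140 mm across inside.
- tape_roll: Blue ring of tape, 90 mm across, 24 mm high. Not part of the job: leave it where it is. Origin at the centre of its underside.
- reagent: Amber bottle, 60 mm across, 150 mm tall. Not part of the job: leave it where it is. Origin at the centre of its underside.
- loupe: Black round loupe, 52 mm across, 40 mm high. Not part of the job: leave it where it is. Origin at the centre of its underside.
- steel_rule: Short steel rule, 160 x 30 x 4 mm. Not part of the job: leave it where it is. Origin at the centre of its underside.
- marker: Black and red marker pen, 125 mm long, 15 mm thick. Not part of the job: leave it where it is. Origin at the centre of its underside.
- petri: Pale blue-grey round culture dish, 90 mm across, 15 mm high. Not part of the job: leave it where it is. Origin at the centre of its underside.

How it is judged:
By the outcome, as a careful person would: the job done as asked, in the order asked, and still so for the second after the job is handed in, with the robot touching nothing.
Of case1, case2, case3 only 2 to 3 are there at a start; the rules pass over those that are not, and their reading is None.
At some moment in a run one of case1, case2, case3, puck may be knocked a few centimetres aside while the robot is not near it.
Once in a run the grip may slacken for a moment while it holds something.
It also fails if it takes over 210 s, if anything falls off the work surface, if the arm or the gripper's body presses on something with over 40 N, if the wrist force passes 120 N, or if a joint passes its speed limit or range.

## Working session

There is one attempt and no reset: what is moved stays moved. The work goes in short steps, Python scripts to look and compute and a tool call to move; the robot and the scene stay as the last step left them, time stands still between calls to the robot, and variables do not carry over. Pictures are saved under pics/ and viewed, and the job is handed in when it is done.

Besides the shell and the picture viewer there is one more tool, called after "Emit:" in YAML: its name, and indented under it one key for each argument. move_arm: Moves the arm, as the interface text tells. Shift numbers are shares of 10 cm and turn numbers shares of 180 degrees, none past 1 either way. Its arguments: {"type":"object","properties":{"series":{"type":"array","items":{"type":"array","items":{"type":"number"}}},"squeeze":{"type":"number"}},"required":["series"]}

```bash
ls; mkdir -p pics; python3 - <<'E'
from plant import *
import cv2
print(read_state())
for n in ["scene","top","wrist"]:
    c=read_camera(n); cv2.imwrite(f"pics/a_{n}.png",c["frame"][:,:,::-1]); print(n,c["K"],c["rvec"],c["tvec"])
E
```

```text
pics
{'t': 0.0, 'q': array([-1.41038779e+00,  1.31193135e-01,  1.48926546e+00, -1.32484593e-05,
        1.52300443e+00, -8.53993059e-02]), 'dq': array([-0.00070943, -0.00145168, -0.00070741, -0.00096547,  0.00121477,
        0.00092897]), 'joint_torque': array([ 1.52650146e-04, -5.59828091e+01, -4.91771865e+01,  7.67512573e-02,
        3.51332570e-02, -1.36798731e-04]), 'tool_pos': array([ 0.14592054, -0.58134067,  0.188576  ]), 'orientation': array([-3.11604044e+00, -3.84914653e-01,  1.30855434e-04]), 'force': array([-0.54717974,  0.04188463, -0.1363058 ]), 'wrist_torque': array([-0.02978655, -0.02309355,  0.00405674]), 'opening': 0.09337633510439135}
scene [[594.37842677   0.         318.94345761]
 [  0.         594.37842677 240.42359669]
 [  0.           0.           1.        ]] [ 0.84799001  2.5508691  -1.1132197 ] [ 0.42423905 -0.16489721  1.68141945]
top [[607.33996959   0.         319.50600211]
 [  0.         607.33996959 232.93484691]
 [  0.           0.           1.        ]] [ 2.10951343 -2.17499224  0.11524675] [0.00617387 0.53597746 1.39930898]
wrist [[371.64829954   0.         319.97724463]
 [  0.         371.64829954 237.42446171]
 [  0.           0.           1.        ]] [-2.30173388  1.79479839  0.2463835 ] [-0.59991446 -0.03131445  0.39051486]
```

View pics/a_top.png

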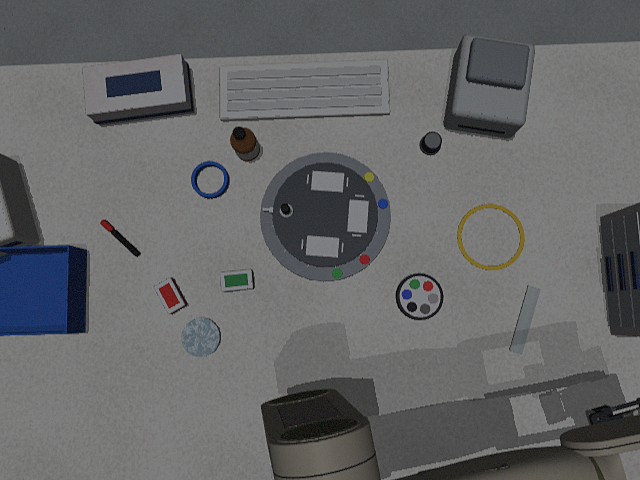

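View pics/a_scene.png

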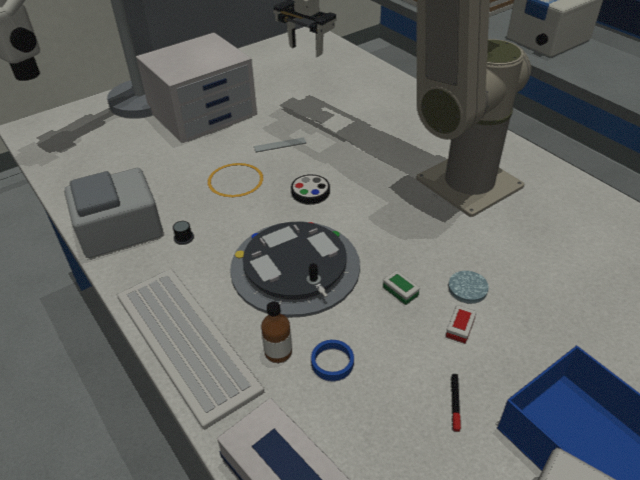

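View pics/a_wrist.png

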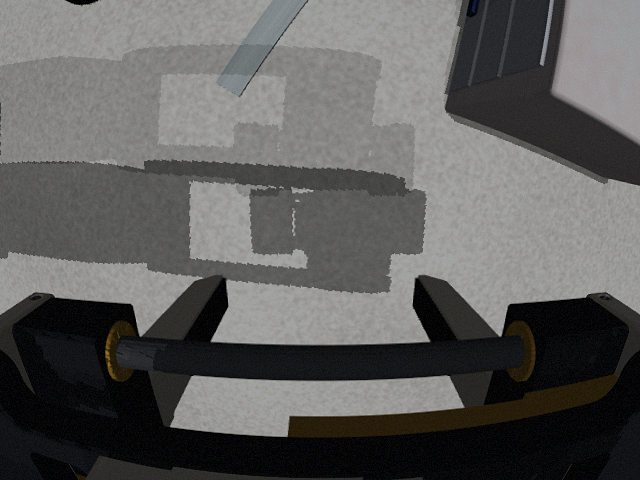

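```bash
cat > h.py <<'E'
import numpy as np, cv2
from scipy.spatial.transform import Rotation as R
def load(c):
    return np.array(c["K"]),cv2.Rodrigues(np.array(c["rvec"],float))[0],np.array(c["tvec"],float)
def p2w(c,u,v,z):
    K,Rm,t=load(c); d=Rm.T@(np.linalg.inv(K)@[u,v,1]); o=-Rm.T@t
    return o+d*(z-o[2])/d[2]
def w2p(c,p):
    K,Rm,t=load(c); q=K@(Rm@np.array(p)+t); return q[:2]/q[2]
def blob(f,mask,minarea=8):
    n,l,s,ce=cv2.connectedComponentsWithStats(mask.astype(np.uint8),connectivity=8)
    return sorted([(s[i,4],*np.round(ce[i],1),i) for i in range(1,n) if s[i,4]>=minarea],reverse=True),l
def tool(st):
    return np.array(st["tool_pos"]),R.from_rotvec(st["orientation"])
E
python3 - <<'E'
from plant import *
from h import *
c=read_camera("top"); f=c["frame"]
cv2.imwrite("pics/b1.png",cv2.resize(f[140:320,140:400,::-1],None,fx=3,fy=3,interpolation=cv2.INTER_CUBIC))
cv2.imwrite("pics/b2.png",cv2.resize(f[180:360,380:560,::-1],None,fx=3,fy=3,interpolation=cv2.INTER_CUBIC))
h=cv2.cvtColor(f,cv2.COLOR_RGB2HSV).astype(int)
H,S,V=h[...,0],h[...,1],h[...,2]
for nm,m,z in [("red",((H<6)|(H>174))&(S>130)&(V>80),.03),("green",(H>50)&(H<80)&(S>100)&(V>60),.03),("blue",(H>105)&(H<130)&(S>130)&(V>80),.012),("yel",(H>22)&(H<32)&(S>130)&(V>80),.012),("orange",(H>8)&(H<20)&(S>150)&(V>80),.03)]:
    b,_=blob(f,m)
    for x in b[:8]: print(nm,x[:3],p2w(c,x[1],x[2],z).round(3))
print(read_state()['t'])
E
```

```text
red (np.int32(261), np.float64(168.6), np.float64(295.2)) [0.4   0.349 0.03 ]
red (np.int32(75), np.float64(427.6), np.float64(285.7)) [ 0.404 -0.259  0.03 ]
red (np.int32(75), np.float64(364.3), np.float64(259.1)) [ 0.471 -0.114  0.03 ]
red (np.int32(64), np.float64(106.1), np.float64(225.0)) [0.572 0.501 0.03 ]
green (np.int32(242), np.float64(235.7), np.float64(279.9)) [0.431 0.19  0.03 ]
green (np.int32(76), np.float64(336.6), np.float64(273.0)) [ 0.44  -0.047  0.03 ]
green (np.int32(75), np.float64(414.5), np.float64(283.9)) [ 0.409 -0.228  0.03 ]
blue (np.int32(5437), np.float64(33.9), np.float64(292.4)) [0.417 0.679 0.012]
blue (np.int32(312), np.float64(208.7), np.float64(178.8)) [0.681 0.257 0.012]
blue (np.int32(77), np.float64(382.6), np.float64(203.3)) [ 0.606 -0.164  0.012]
blue (np.int32(75), np.float64(406.4), np.float64(294.0)) [ 0.387 -0.211  0.012]
yel (np.int32(737), np.float64(489.8), np.float64(237.5)) [ 0.515 -0.415  0.012]
yel (np.int32(71), np.float64(368.6), np.float64(176.8)) [ 0.672 -0.133  0.012]
0.2
```

View pics/b1.png

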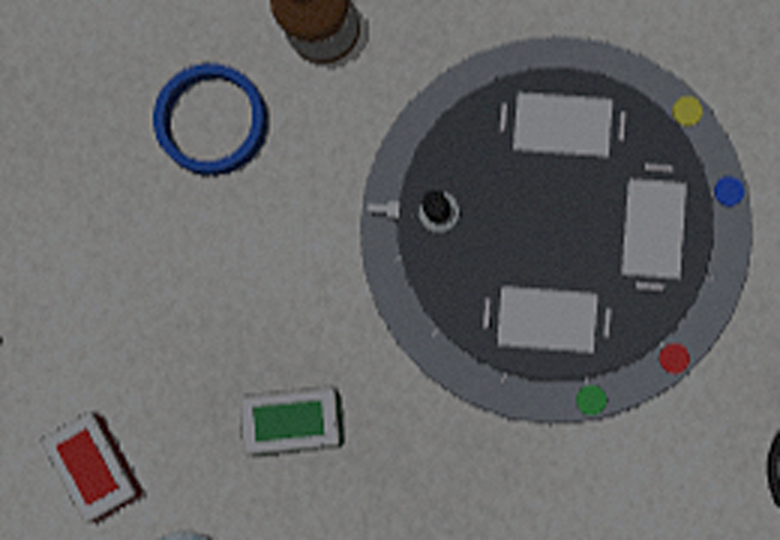

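View pics/b2.png

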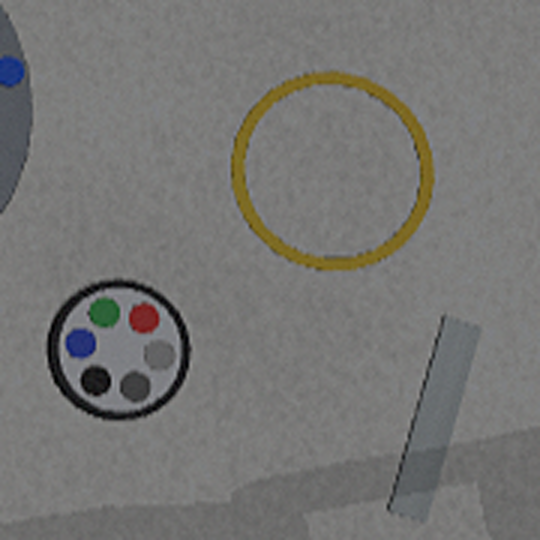

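```bash
python3 - <<'E'
from plant import *
from h import *
c=read_camera("top"); f=c["frame"]
m=np.array([p2w(c,u,v,.012)[:2] for u,v in [(336.6,273),(364.3,259.1),(382.6,203.3),(368.6,176.8)]])
from scipy.optimize import least_squares
r=least_squares(lambda p:np.hypot(*(m-p).T)-.142,[.57,-.01]); ax=r.x
print("axis",ax,r.fun, np.degrees(np.arctan2(*(m-ax).T[::-1])))
h=cv2.cvtColor(f,cv2.COLOR_RGB2HSV).astype(int);H,S,V=h[...,0],h[...,1],h[...,2]
# cases: label min area rect
for nm,m_ in [("red",((H<6)|(H>174))&(S>110)&(V>60)),("green",(H>45)&(H<85)&(S>80)&(V>50))]:
    b,l=blob(f,m_); i=b[0][3]
    pts=np.argwhere(l==i)[:,::-1].astype(float)
    w=np.array([p2w(c,u,v,.03)[:2] for u,v in pts]); ce=w.mean(0); e,vec=np.linalg.eigh(np.cov(w.T))
    print(nm,b[0],ce,np.degrees(np.arctan2(vec[1,1],vec[0,1])),np.sqrt(e*12))
# white+label
print("handle",p2w(c,140+436/3,140+207/3,.085), "arrow",p2w(c,140+372/3,140+209/3,.035))
print("puck",p2w(c,380+119/3,180+350/3,.022),"ring",p2w(c,380+333/3,180+170.5/3,0))
b,l=blob(f,(H>22)&(H<32)&(S>110)&(V>70)); i=b[0][3]
w=np.array([p2w(c,u,v,0)[:2] for v,u in np.argwhere(l==i)]);print("ring",(w.max(0)+w.min(0))/2,w.max(0)-w.min(0))
print("rule",[p2w(c,380+u/3,180+v/3,0).round(3) for u,v in [(445,316),(480,328),(389,510),(424,520)]])
print(read_state()['t'])
E
```

```text
axis [ 0.5816191  -0.02368282] [ 3.00831300e-05 -1.28098871e-04  2.04883238e-04 -1.62411320e-04] [-170.31812473 -140.15533552  -80.10243423  -50.22127754]
red (np.int32(269), np.float64(168.5), np.float64(295.3), 4) [0.40003184 0.34959607] -151.83009393274034 [0.02811338 0.05323709]
green (np.int32(254), np.float64(235.7), np.float64(280.0), 2) [0.43133228 0.19045943] 94.28561701218662 [0.02643656 0.05362171]
handle [0.58721967 0.06549492 0.085     ] arrow [0.59602652 0.12025148 0.035     ]
puck [ 0.37964243 -0.24005387  0.022     ] ring [ 0.51784874 -0.42080935  0.        ]
ring [ 0.51906837 -0.41919672] [0.15779181 0.16022348]
rule [array([ 0.399, -0.501,  0.   ]), array([ 0.389, -0.528,  0.   ]), array([ 0.25 , -0.447,  0.   ]), array([ 0.241, -0.473,  0.   ])]
0.25
```

```bash
cat >> h.py <<'E'
def yaw_of(Rt):
    x=Rt.as_matrix()[:,0]; return np.degrees(np.arctan2(x[1],x[0]))
def plan(st,tgt,yaw=None,pos=None):
    """from current state, shares in tool axes to tgt with tool down, tool x at yaw"""
    p,Rt=tool(st)
    if yaw is None: yaw=yaw_of(Rt)
    a=np.radians(yaw); Rg=R.from_matrix(np.array([[np.cos(a),np.sin(a),0],[np.sin(a),-np.cos(a),0],[0,0,-1]]))
    d=Rt.inv().apply(np.array(tgt)-p)/0.1
    rv=(Rt.inv()*Rg).as_rotvec()/np.pi
    dg=Rg.inv().apply(np.array(tgt)-p)/0.1
    print("t",round(st["t"],2),"pos",p.round(4),"yaw",round(yaw_of(Rt),2),"F",np.array(st["force"]).round(1),"open",round(st["opening"],4),"q6",round(st["q"][5],2))
    print("  -> shift",d.round(3),"rot",rv.round(4),"nrows rot",int(np.ceil(np.linalg.norm(rv)*180/8.59)),"| shift in goal frame",dg.round(3))
E
python3 - <<'E'
from plant import *
from h import *
s=read_state(); plan(s,[.335,-.180,.10],-52.5)
c=read_camera("top"); cv2.imwrite("pics/b3.png",cv2.resize(c["frame"][140:300,240:400,::-1],None,fx=4,fy=4,interpolation=cv2.INTER_CUBIC))
E
```

```text
t 0.25 pos [ 0.146  -0.5817  0.1891] yaw 14.08 F [-0.4  0.1 -0.3] open 0.0929 q6 -0.09
  -> shift [ 2.811 -3.435  0.895] rot [-3.000e-04  1.000e-04  3.699e-01] nrows rot 8 | shift in goal frame [-2.036 -3.945  0.891]
```

View pics/b3.png

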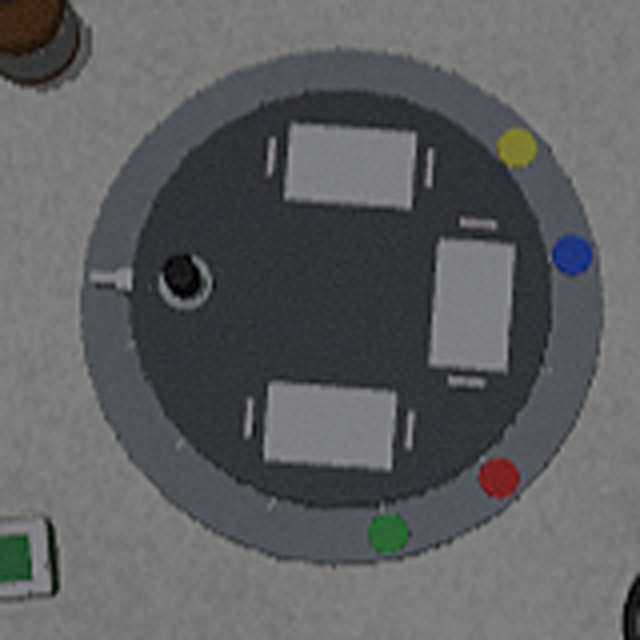

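Emit:
move_arm:
  series:
    - [0.8, -1, 0.3, 0, 0, 0.37, 0.3]
    - [0.8, -1, 0.3, 0, 0, 0.37, 0.3]
    - [0.8, -1, 0.3, 0, 0, 0.37, 0.3]
    - [0.8, -1, 0.3, 0, 0, 0.37, 0.3]
    - [0.8, -1, 0.3, 0, 0, 0.37, 0.3]
    - [0.8, -1, 0.3, 0, 0, 0.37, 0.3]
    - [0.8, -1, 0.3, 0, 0, 0.37, 0.3]
    - [0.8, -1, 0.3, 0, 0, 0.37, 0.3]

```text
t: 1.1
tool_pos: [0.1993, -0.4654, 0.1597]
orientation: [2.813, -1.398, 0.0]
force: [-0.2, -1.0, -0.3]
opening: 0.0604
```

```bash
python3 - <<'E'
from plant import *
from h import *
s=read_state(); plan(s,[.335,-.180,.10],-52.5)
E
```

```text
t 1.1 pos [ 0.1993 -0.4654  0.1597] yaw -52.86 F [-0.2 -1.  -0.3] open 0.0604 q6 1.23
  -> shift [-1.456 -2.805  0.597] rot [ 0.    -0.    -0.002] nrows rot 1 | shift in goal frame [-1.438 -2.814  0.597]
```

Emit:
move_arm:
  series:
    - [-0.5, -0.95, 0.1, 0, 0, 0, 0.3]
    - [-0.5, -0.95, 0.1, 0, 0, 0, 0.3]
    - [-0.5, -0.95, 0.1, 0, 0, 0, 0.3]

```text
t: 1.4
tool_pos: [0.2453, -0.3639, 0.1484]
orientation: [-2.817, 1.386, 0.002]
force: [0.4, -0.6, 0.3]
opening: 0.0603
```

Emit:
move_arm:
  series:
    - [-0.5, -0.95, 0.1, 0, 0, 0, 0.3]
    - [-0.5, -0.95, 0.1, 0, 0, 0, 0.3]
    - [-0.5, -0.95, 0.1, 0, 0, 0, 0.3]

```text
t: 1.7
tool_pos: [0.2904, -0.267, 0.1391]
orientation: [-2.818, 1.384, 0.0]
force: [-0.8, -0.5, 0.2]
opening: 0.0605
```

Emit:
move_arm:
  series:
    - [-0.45, -0.92, 0.2, 0, 0, 0, 0.3]
    - [-0.45, -0.92, 0.2, 0, 0, 0, 0.3]
    - [-0.45, -0.92, 0.2, 0, 0, 0, 0.3]
    - [-0.45, -0.92, 0.2, 0, 0, 0, 0.3]

```text
t: 2.1
tool_pos: [0.3352, -0.1784, 0.1197]
orientation: [2.819, -1.385, 0.0]
force: [-0.2, 0.7, 0.5]
opening: 0.0602
```

```bash
python3 - <<'E'
from plant import *
from h import *
c=read_camera("top"); f=c["frame"]
cv2.imwrite("pics/c_top.png",f[:,:,::-1]);
c=read_camera("wrist"); cv2.imwrite("pics/c_wr.png",c["frame"][:,:,::-1]);
s=read_state(); plan(s,[.335,-.180,.012],-52.5)
E
```

```text
t 2.2 pos [ 0.3347 -0.1801  0.1201] yaw -52.53 F [ 0.1 -0.1 -0.3] open 0.0602 q6 1.86
  -> shift [-0.    -0.003  1.081] rot [ 0.0002 -0.0003 -0.0001] nrows rot 1 | shift in goal frame [ 1.000e-03 -3.000e-03  1.081e+00]
```

View pics/c_top.png

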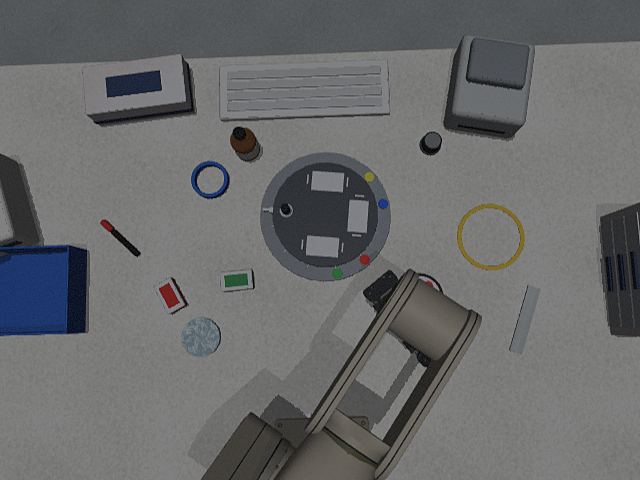

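View pics/c_wr.png

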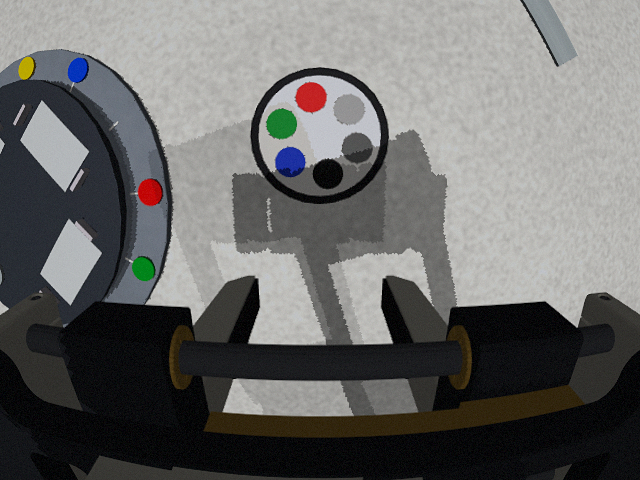

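Emit:
move_arm:
  series:
    - [0, 0, 0.5, 0, 0, 0, 0.3]
    - [0, 0, 1, 0, 0, 0, 0.3]
    - [0, 0, 1, 0, 0, 0, 0.3]

```text
t: 2.5
tool_pos: [0.3295, -0.1771, 0.0139]
orientation: [-2.814, 1.393, 0.017]
force: [-0.5, 0.7, -0.2]
opening: 0.0606
```

Emit:
move_arm:
  series:
    - [0.1, 0, 0.08, 0, 0, 0, 0.3]
    - [0.25, 0, 0.08, 0, 0, 0, 0.3]
    - [0.4, 0, 0.08, 0, 0, 0, 0.3]
    - [0.55, 0, 0.08, 0, 0, 0, 0.3]
    - [0.7, 0, 0.08, 0, 0, 0, 0.3]
    - [0.85, 0, 0.08, 0, 0, 0, 0.3]
    - [1, 0, 0.08, 0, 0, 0, 0.3]

```text
t: 3.2
tool_pos: [0.3967, -0.2614, 0.0146]
orientation: [2.815, -1.392, 0.004]
force: [0.1, 1.1, 0.2]
opening: 0.0604
```

Emit:
move_arm:
  series:
    - [0.15, 0, 0, 0, 0, 0, 0.3]
    - [0.3, 0, 0, 0, 0, 0, 0.3]
    - [0.45, 0, 0, 0, 0, 0, 0.3]
    - [0.6, 0, 0, 0, 0, 0, 0.3]
    - [0.75, 0, 0, 0, 0, 0, 0.3]
    - [0.9, 0, 0, 0, 0, 0, 0.3]
    - [1, 0, 0, 0, 0, 0, 0.3]

```text
t: 3.9
tool_pos: [0.4574, -0.341, 0.0145]
orientation: [2.815, -1.393, 0.004]
force: [0.2, -0.4, 0.1]
opening: 0.06
```

```bash
python3 - <<'E'
from plant import *
from h import *
c=read_camera("wrist"); cv2.imwrite("pics/d_wr.png",c["frame"][:,:,::-1]);
s=read_state(); plan(s,[.4855,-.3775,.012],-52.5)
E
```

```text
t 3.95 pos [ 0.458  -0.3416  0.0144] yaw -52.64 F [-0.5 -0.1  0.6] open 0.0602 q6 1.76
  -> shift [ 0.452 -0.     0.026] rot [-0.0001 -0.0013 -0.0008] nrows rot 1 | shift in goal frame [0.452 0.001 0.024]
```

View pics/d_wr.png

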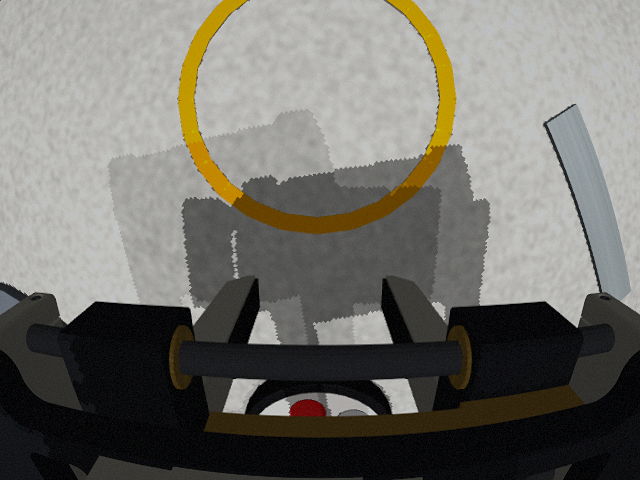

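```bash
python3 - <<'E'
from plant import *
from h import *
for n in ["scene","top"]:
    c=read_camera(n); cv2.imwrite(f"pics/d_{n}.png",c["frame"][:,:,::-1]);
E
```

```text
(no output)
```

View pics/d_scene.png

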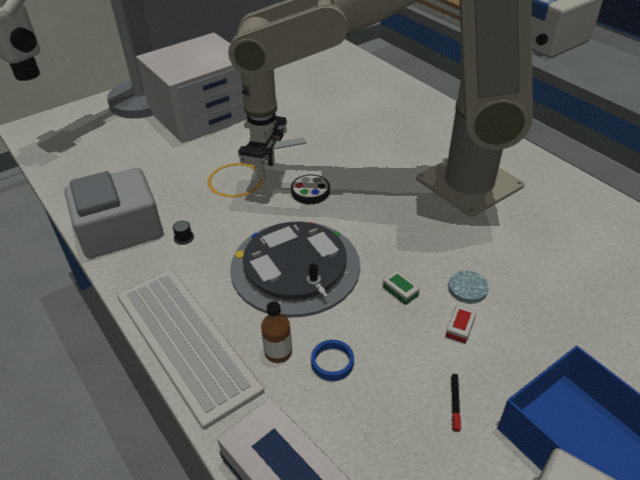

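View pics/d_top.png

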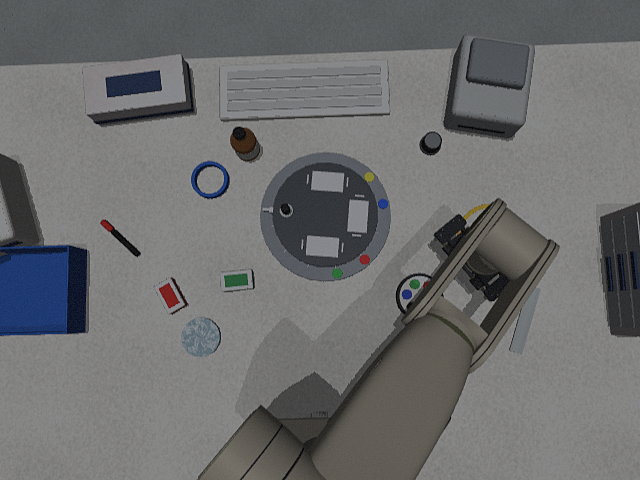

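```bash
python3 - <<'E'
from plant import *
from h import *
c=read_camera("scene");f=c["frame"].copy();s=read_state();p,Rt=tool(s)
for y in (-.03,.03):
  for z in (0,):
    q=w2p(c,p+Rt.apply([0,y,z])); print(q); cv2.circle(f,tuple(int(round(a)) for a in q),1,(255,0,0),-1)
    print("floor",w2p(c,(p+Rt.apply([0,y,z]))*[1,1,0]))
print(w2p(c,[.380,-.240,.022]))
cv2.imwrite("pics/e.png",cv2.resize(f[80:240,200:360,::-1],None,fx=4,fy=4,interpolation=cv2.INTER_NEAREST))
print(s['q'],s['t'])
E
```

```text
[264.42561876 187.42133647]
floor [264.78632027 190.9322538 ]
[271.6266587  174.88113044]
floor [271.94250183 178.36778429]
[310.14285716 185.19124786]
[-7.28142628e-01  2.00907310e-01  1.74656388e+00  8.10970492e-06
  1.19380241e+00  1.76031055e+00] 4.1
```

View pics/e.png

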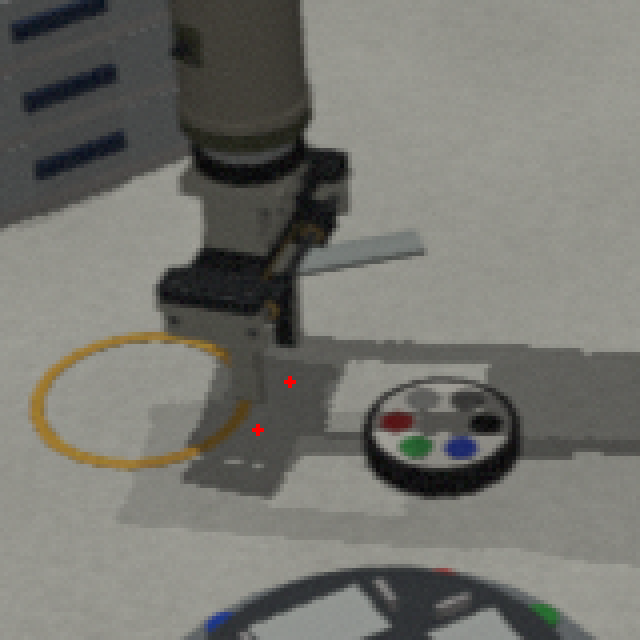

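```bash
python3 - <<'E'
import plant
print([n for n in dir(plant) if not n.startswith('_')])
try: print(plant.pinch_z)
except Exception as e: print(e)
from plant import *
from h import *
s=read_state();p,Rt=tool(s)
c=read_camera("wrist");f=c["frame"].copy();K,Rm,t=load(c)
print("cam in tool", Rt.inv().apply(-Rm.T@t-p))
def wp(P):
    q=Rm@P+t; th=np.arctan2(np.hypot(q[0],q[1]),q[2]); ph=np.arctan2(q[1],q[0]); return K[0,0]*th*np.array([np.cos(ph),np.sin(ph)])+K[:2,2]
for y in (-.03,0,.03):
  for z,col in ((0,(255,0,0)),(-.019,(0,255,0)),(-.035,(255,255,0))):
    q=wp(p+Rt.apply([0,y,z])); print(y,z,q.round(1)); cv2.circle(f,tuple(int(round(a)) for a in q),3,col,-1)
cv2.imwrite("pics/e2.png",f[:,:,::-1])
c=read_camera("scene");f=c["frame"].copy()
cv2.imwrite("pics/e3.png",cv2.resize(f[110:200,230:320,::-1],None,fx=6,fy=6,interpolation=cv2.INTER_CUBIC))
E
```

```text
['IKError', 'close_job', 'pinch_z', 'read_camera', 'read_state']
0.0188
cam in tool [ 7.50116138e-02  1.79268316e-04 -1.95019368e-01]
-0.03 0 [266.6 272.9]
-0.03 -0.019 [261.7 286. ]
-0.03 -0.035 [256.8 299. ]
0 0 [319.7 273.2]
0 -0.019 [319.6 286.4]
0 -0.035 [319.6 299.6]
0.03 0 [372.7 272.9]
0.03 -0.019 [377.6 286. ]
0.03 -0.035 [382.4 299. ]
```

View pics/e2.png

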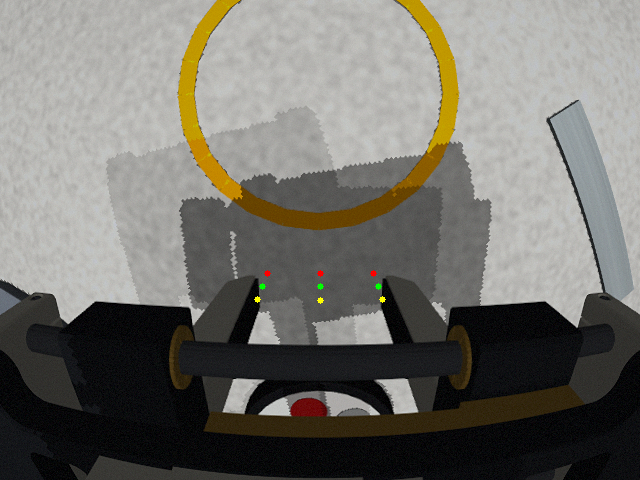

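View pics/e3.png

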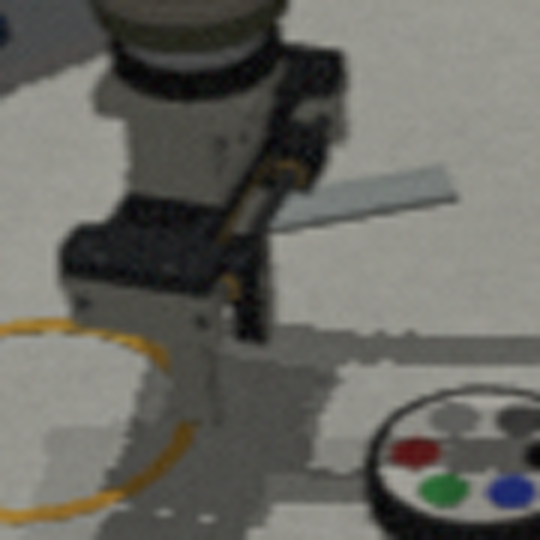

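```bash
cat >> h.py <<'E'
def wp(c,P):
    K,Rm,t=load(c)
    q=Rm@np.array(P,float)+t; th=np.arctan2(np.hypot(q[0],q[1]),q[2]); ph=np.arctan2(q[1],q[0]); return K[0,0]*th*np.array([np.cos(ph),np.sin(ph)])+K[:2,2]
def wray(c,u,v,z):
    K,Rm,t=load(c); d=np.array([u,v])-K[:2,2]; r=np.hypot(*d); th=r/K[0,0]
    ray=Rm.T@np.array([*(np.sin(th)*d/max(r,1e-9)),np.cos(th)]); o=-Rm.T@t
    return o+ray*(z-o[2])/ray[2]
E
python3 - <<'E'
from plant import *
from h import *
c=read_camera("wrist");f=c["frame"].copy()
for a in np.arange(0,360,10):
    for r in (.07,.08):
        q=wp(c,[.5185+r*np.cos(np.radians(a)),-.4195+r*np.sin(np.radians(a)),0]); cv2.circle(f,tuple(int(round(x)) for x in q),1,(0,0,255),-1)
    q=wp(c,[.380+.055*np.cos(np.radians(a)),-.240+.055*np.sin(np.radians(a)),0.022]);cv2.circle(f,tuple(int(round(x)) for x in q),1,(0,0,255),-1)
K,Rm,t=load(c); print("cam pos",-Rm.T@t)
cv2.imwrite("pics/e4.png",f[:,:,::-1])
E
```

```text
cam pos [ 0.50161127 -0.39707079  0.20685756]
```

View pics/e4.png

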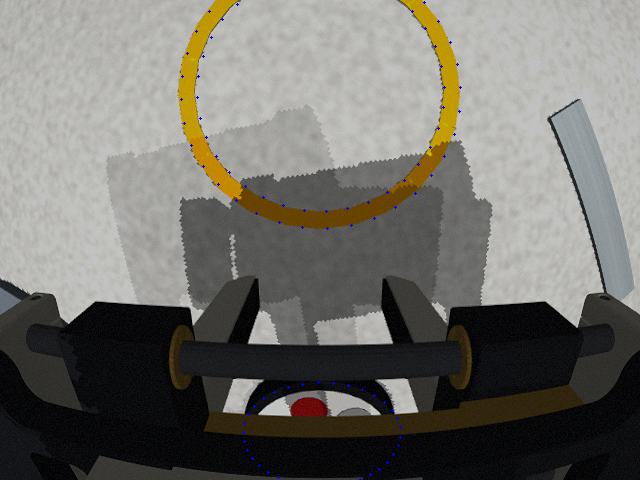

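Emit:
move_arm:
  series:
    - [0, 0, 0, 0, 0, 0, -1]
    - [0, 0, 0, 0, 0, 0, -1]
    - [0, 0, 0, 0, 0, 0, -1]
    - [0, 0, 0, 0, 0, 0, -1]
    - [0, 0, 0, 0, 0, 0, -1]
    - [0, 0, 0, 0, 0, 0, -1]

```text
t: 4.85
tool_pos: [0.4565, -0.3375, 0.0116]
orientation: [-2.817, 1.39, 0.0]
force: [-0.2, 0.1, 0.1]
opening: 0.0166
```

```bash
python3 - <<'E'
from plant import *
from h import *
s=read_state();p,Rt=tool(s);print(p,s['opening'])
c=read_camera("wrist");f=c["frame"].copy()
for z,col in ((0,(255,0,0)),(-.019,(0,255,0)),(-.035,(255,255,0))):
    for y in (-.01,0,.01):
      q=wp(c,p+Rt.apply([0,y,z])); cv2.circle(f,tuple(int(round(a)) for a in q),2,col,-1)
cv2.imwrite("pics/f1.png",cv2.resize(f[200:400,220:420,::-1],None,fx=3,fy=3,interpolation=cv2.INTER_CUBIC))
c=read_camera("scene");f=c["frame"].copy()
q=w2p(c,p);cv2.circle(f,tuple(int(round(a)) for a in q),1,(255,0,0),-1)
cv2.imwrite("pics/f2.png",cv2.resize(f[110:210,220:320,::-1],None,fx=6,fy=6,interpolation=cv2.INTER_CUBIC))
E
```

```text
[ 0.45654302 -0.33751948  0.01163688] 0.016560744075140653
```

View pics/f1.png

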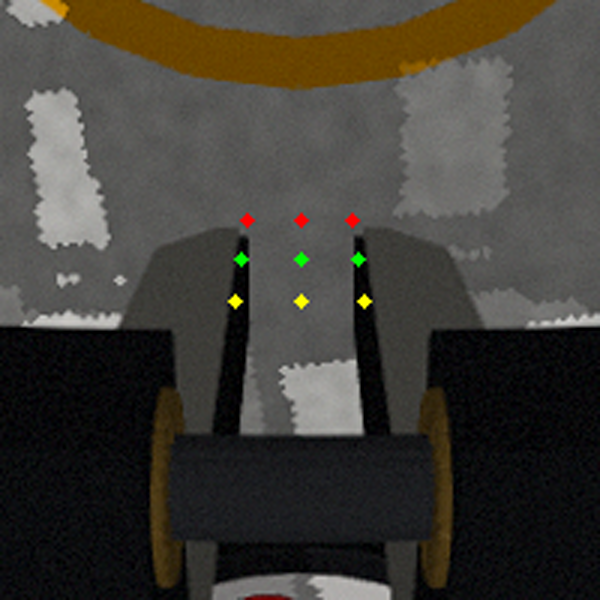

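View pics/f2.png

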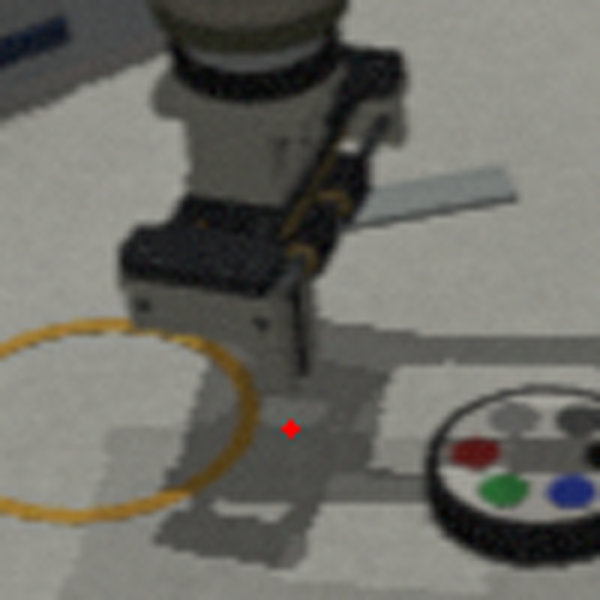

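Emit:
move_arm:
  series:
    - [0, 0, 0.05, 0, 0, 0, -1]
    - [0, 0, 0.1, 0, 0, 0, -1]

```text
t: 5.15
tool_pos: [0.4566, -0.3376, 0.0014]
orientation: [2.817, -1.39, 0.0]
force: [-0.8, 1.3, 0.5]
opening: 0.0007
```

Emit:
move_arm:
  series:
    - [0, 0, 0.05, 0, 0, 0, -1]
    - [0, 0, 0.1, 0, 0, 0, -1]

```text
t: 5.35
tool_pos: [0.4563, -0.3373, -0.0092]
orientation: [-2.817, 1.39, 0.001]
force: [0.4, 0.0, -0.6]
opening: 0.0004
```

```bash
python3 - <<'E'
from plant import *
from h import *
for i in range(3):
    c=read_camera("scene");s=read_state(); print(s['t'],s['tool_pos'].round(4),s['force'].round(2),s['q'].round(4))
f=c["frame"].copy()
q=w2p(c,s['tool_pos']);cv2.circle(f,tuple(int(round(a)) for a in q),1,(255,0,0),-1)
cv2.imwrite("pics/f3.png",cv2.resize(f[110:210,220:320,::-1],None,fx=6,fy=6,interpolation=cv2.INTER_CUBIC))
E
```

```text
5.4 [ 0.4558 -0.3369 -0.0101] [-1.19  0.36  0.04] [-0.727   0.231   1.7579  0.      1.1545  1.7604]
5.45 [ 0.4558 -0.3369 -0.0097] [ 0.06 -0.07  0.25] [-0.7269  0.2306  1.7576  0.      1.1554  1.7604]
5.5 [ 0.456  -0.3371 -0.0091] [-0.17 -0.48  0.14] [-0.727   0.23    1.7572  0.      1.1558  1.7604]
```

View pics/f3.png

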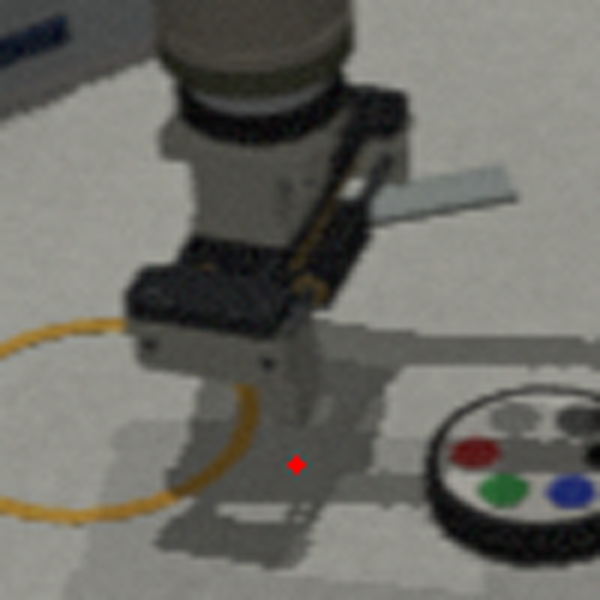

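```bash
python3 - <<'E'
from plant import *
from h import *
s=read_state();p,Rt=tool(s)
c=read_camera("wrist")
# closed: 
f=c["frame"]; cv2.imwrite("pics/f4.png",cv2.resize(f[230:330,270:370,::-1],None,fx=6,fy=6,interpolation=cv2.INTER_CUBIC))
for (u,v,y) in ((303,279,-.0083),(258,279,-.03),(260,278,-.03)):
  for z in (-.02,-.025,-.03,-.035):
    P=wray(c,u,v,p[2]-z); print(u,z,Rt.inv().apply(P-p).round(4))
print(s['wrist_torque'])
E
```

```text
303 -0.02 [ 0.0045 -0.0084 -0.02  ]
303 -0.025 [ 0.0065 -0.0082 -0.025 ]
303 -0.03 [ 0.0086 -0.0079 -0.03  ]
303 -0.035 [ 0.0106 -0.0077 -0.035 ]
258 -0.02 [ 0.0043 -0.0315 -0.02  ]
258 -0.025 [ 0.0063 -0.0306 -0.025 ]
258 -0.03 [ 0.0084 -0.0297 -0.03  ]
258 -0.035 [ 0.0104 -0.0288 -0.035 ]
260 -0.02 [ 0.0049 -0.0305 -0.02  ]
260 -0.025 [ 0.0069 -0.0296 -0.025 ]
260 -0.03 [ 0.0089 -0.0287 -0.03  ]
260 -0.035 [ 0.0109 -0.0278 -0.035 ]
[ 0.07679009 -0.02464022  0.01507537]
```

View pics/f4.png

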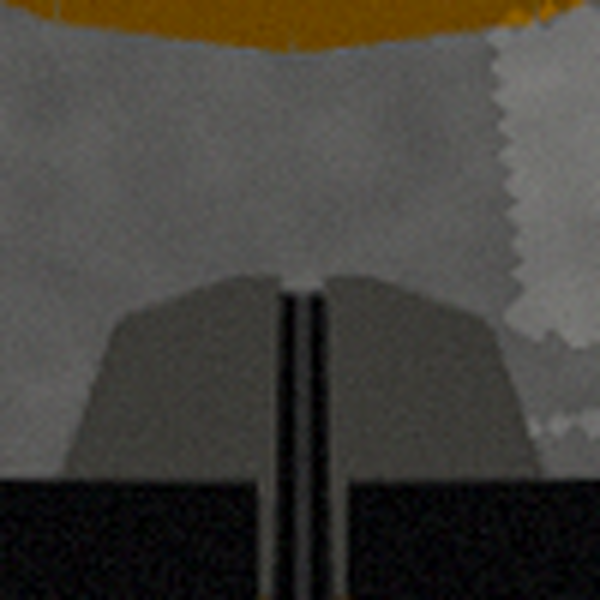

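Emit:
move_arm:
  series:
    - [0, 0, 0.06, 0, 0, 0, -1]
    - [0, 0, 0.08, 0, 0, 0, -1]
    - [0, 0, 0.1, 0, 0, 0, -1]
    - [0, 0, 0.1, 0, 0, 0, -1]

```text
t: 5.95
tool_pos: [0.4563, -0.3373, -0.0188]
orientation: [-2.817, 1.39, 0.001]
force: [-0.1, -0.7, 0.6]
opening: 0.0004
```

Emit:
move_arm:
  series:
    - [0, 0, 0.02, 0, 0, 0, -1]
    - [0, 0, 0.04, 0, 0, 0, -1]
    - [0, 0, 0.04, 0, 0, 0, -1]

```text
t: 6.25
tool_pos: [0.4563, -0.3374, -0.0227]
orientation: [-2.817, 1.39, 0.001]
force: [0.5, 0.2, 0.6]
opening: 0.0004
```

Emit:
move_arm:
  series:
    - [0, 0, 0.01, 0, 0, 0, -1]
    - [0, 0, 0.02, 0, 0, 0, -1]
    - [0, 0, 0.02, 0, 0, 0, -1]

```text
t: 6.55
tool_pos: [0.4564, -0.3374, -0.0245]
orientation: [-2.817, 1.39, 0.0]
force: [0.0, -0.6, 0.2]
opening: -0.0003
```

Emit:
move_arm:
  series:
    - [0, 0, 0.01, 0, 0, 0, -1]
    - [0, 0, 0.02, 0, 0, 0, -1]
    - [0, 0, 0.02, 0, 0, 0, -1]

```text
t: 6.85
tool_pos: [0.4564, -0.3374, -0.0265]
orientation: [-2.817, 1.39, 0.0]
force: [0.2, -0.1, -0.4]
opening: 0.0006
```

Emit:
move_arm:
  series:
    - [0, 0, 0.01, 0, 0, 0, -1]
    - [0, 0, 0.015, 0, 0, 0, -1]
    - [0, 0, 0.015, 0, 0, 0, -1]

```text
t: 7.15
tool_pos: [0.4564, -0.3374, -0.028]
orientation: [-2.817, 1.39, 0.0]
force: [0.8, 0.2, 0.1]
opening: 0.0005
```

Emit:
move_arm:
  series:
    - [0, 0, 0.01, 0, 0, 0, -1]
    - [0, 0, 0.015, 0, 0, 0, -1]
    - [0, 0, 0.015, 0, 0, 0, -1]

```text
t: 7.45
tool_pos: [0.4566, -0.3376, -0.0287]
orientation: [2.817, -1.39, 0.0]
force: [-2.7, 1.5, 6.6]
opening: 0.0004
```

Emit:
move_arm:
  series:
    - [0, 0, 0.01, 0, 0, 0, -1]
    - [0, 0, 0.015, 0, 0, 0, -1]
    - [0, 0, 0.015, 0, 0, 0, -1]

```text
t: 7.75
tool_pos: [0.4567, -0.3377, -0.0288]
orientation: [2.817, -1.39, -0.0]
force: [-8.7, 6.2, 20.5]
opening: 0.0002
```

Emit:
move_arm:
  series:
    - [0, 0, -0.3, 0, 0, 0, 0.3]
    - [0, 0, -0.6, 0, 0, 0, 0.3]
    - [-0.4, 0, -0.6, 0, 0, 0, 0.3]
    - [-0.8, 0, -0.6, 0, 0, 0, 0.3]
    - [-0.8, 0, -0.6, 0, 0, 0, 0.3]

```text
t: 8.25
tool_pos: [0.4035, -0.2692, 0.0266]
orientation: [-2.816, 1.388, 0.01]
force: [-0.1, 0.8, -0.2]
opening: 0.0361
```

Emit:
move_arm:
  series:
    - [-0.5, 0, 0, 0, 0, 0, 0.3]
    - [-1, 0, 0, 0, 0, 0, 0.3]
    - [-1, 0, 0, 0, 0, 0, 0.3]

```text
t: 8.55
tool_pos: [0.3414, -0.1892, 0.0258]
orientation: [-2.817, 1.387, 0.011]
force: [0.5, -1.1, -0.4]
opening: 0.0584
```

```bash
python3 - <<'E'
from plant import *
from h import *
c=read_camera("wrist"); cv2.imwrite("pics/g_wr.png",c["frame"][:,:,::-1]);
s=read_state(); plan(s,[.335,-.180,-.02],-52.5)
E
```

```text
t 8.6 pos [ 0.3447 -0.1923  0.0278] yaw -52.44 F [ 0.5 -0.7  0.7] open 0.0595 q6 1.85
  -> shift [-0.156  0.002  0.479] rot [0.0001 0.0006 0.0003] nrows rot 1 | shift in goal frame [-0.157  0.002  0.478]
```

View pics/g_wr.png

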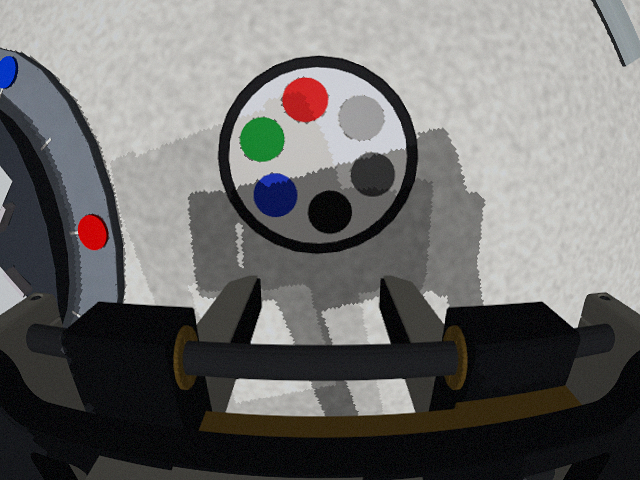

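Emit:
move_arm:
  series:
    - [-0.16, 0, 0, 0, 0, 0, 0.3]
    - [-0.16, 0, 0.3, 0, 0, 0, 0.3]
    - [-0.16, 0, 0.48, 0, 0, 0, 0.3]
    - [-0.16, 0, 0.48, 0, 0, 0, 0.3]

```text
t: 9.0
tool_pos: [0.3366, -0.1818, -0.0204]
orientation: [-2.817, 1.39, 0.004]
force: [-0.5, -0.8, -0.3]
opening: 0.0605
```

Emit:
move_arm:
  series:
    - [0.1, 0, 0, 0, 0, 0, 0.3]
    - [0.22, 0, 0, 0, 0, 0, 0.3]
    - [0.34, 0, 0, 0, 0, 0, 0.3]
    - [0.46, 0, 0, 0, 0, 0, 0.3]
    - [0.58, 0, 0, 0, 0, 0, 0.3]
    - [0.7, 0, 0, 0, 0, 0, 0.3]
    - [0.82, 0, 0, 0, 0, 0, 0.3]
    - [0.94, 0, 0, 0, 0, 0, 0.3]

```text
t: 9.8
tool_pos: [0.3958, -0.2581, -0.0177]
orientation: [2.817, -1.39, 0.001]
force: [-1.2, 2.1, -0.6]
opening: 0.0599
```

Emit:
move_arm:
  series:
    - [0.12, 0, 0, 0, 0, 0, 0.3]
    - [0.24, 0, 0, 0, 0, 0, 0.3]
    - [0.36, 0, 0, 0, 0, 0, 0.3]
    - [0.48, 0, 0, 0, 0, 0, 0.3]
    - [0.6, 0, 0, 0, 0, 0, 0.3]
    - [0.72, 0, 0, 0, 0, 0, 0.3]
    - [0.84, 0, 0, 0, 0, 0, 0.3]
    - [0.94, 0, 0, 0, 0, 0, 0.3]

```text
t: 10.6
tool_pos: [0.4529, -0.3327, -0.0178]
orientation: [2.817, -1.39, 0.001]
force: [-2.7, 2.1, 1.9]
opening: 0.0605
```

```bash
python3 - <<'E'
from plant import *
from h import *
c=read_camera("wrist"); cv2.imwrite("pics/g2_wr.png",c["frame"][:,:,::-1]);
s=read_state(); plan(s,[.4855,-.3775,-.02],-52.5)
E
```

```text
t 10.65 pos [ 0.4537 -0.3338 -0.0176] yaw -52.54 F [-1.   1.6 -0.3] open 0.0608 q6 1.76
  -> shift [0.54  0.013 0.026] rot [-0.0001 -0.0008 -0.0002] nrows rot 1 | shift in goal frame [0.54  0.014 0.024]
```

View pics/g2_wr.png

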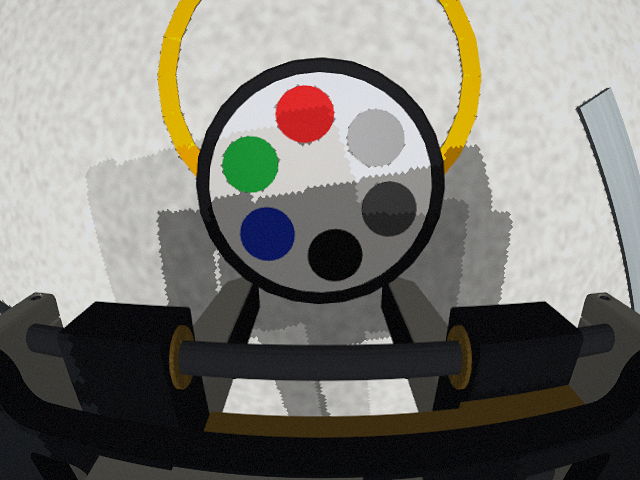

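```bash
python3 - <<'E'
from plant import *
from h import *
s=read_state();p,Rt=tool(s)
c=read_camera("wrist")
L=wray(c,197,180,.022);Rr=wray(c,444,180,.022);T=wray(c,320,58,.022);B=wray(c,321,303,.022)
print(L,Rr,T,B,(L+Rr)/2,(T+B)/2,np.linalg.norm(L-Rr),np.linalg.norm(T-B))
pc=(T+B)/2; print("puck in tool",Rt.inv().apply(pc-p)); print("ring in tool",Rt.inv().apply(np.array([.5185,-.4197,0])-p))
E
```

```text
[ 0.53110944 -0.34711801  0.022     ] [ 0.44573858 -0.41258301  0.022     ] [ 0.51948425 -0.42000187  0.022     ] [ 0.45335667 -0.33449002  0.022     ] [ 0.48842401 -0.37985051  0.022     ] [ 0.48642046 -0.37724595  0.022     ] 0.10758182751203677 0.10809779639646465
puck in tool [ 0.05446106  0.00043406 -0.03943111]
ring in tool [ 0.10761394  0.00079725 -0.0172933 ]
```

Push 53 mm more, slowly at the end, then retreat and lift.

Emit:
move_arm:
  series:
    - [0.12, 0, 0, 0, 0, 0, 0.3]
    - [0.24, 0, 0, 0, 0, 0, 0.3]
    - [0.36, 0, 0, 0, 0, 0, 0.3]
    - [0.44, 0, 0, 0, 0, 0, 0.3]
    - [0.49, 0, 0, 0, 0, 0, 0.3]
    - [0.52, 0, 0, 0, 0, 0, 0.3]
    - [0.53, 0, 0, 0, 0, 0, 0.3]
    - [0.53, 0, 0, 0, 0, 0, 0.3]

```text
t: 11.5
tool_pos: [0.4839, -0.3732, -0.0188]
orientation: [-2.817, 1.39, 0.0]
force: [-1.4, 1.4, 2.1]
opening: 0.0607
```

Emit:
move_arm:
  series:
    - [-0.1, 0, 0, 0, 0, 0, 0.3]
    - [-0.4, 0, 0, 0, 0, 0, 0.3]
    - [-0.6, 0, -0.3, 0, 0, 0, 0.3]
    - [-0.8, 0, -0.8, 0, 0, 0, 0.3]
    - [-0.8, 0, -1, 0, 0, 0, 0.3]
    - [-0.8, 0, -1, 0, 0, 0, 0.3]

```text
t: 12.1
tool_pos: [0.4374, -0.3112, 0.0861]
orientation: [2.816, -1.388, 0.013]
force: [1.1, -0.8, -0.5]
opening: 0.0607
```

```bash
python3 - <<'E'
from plant import *
from h import *
c=read_camera("top"); f=c["frame"]; cv2.imwrite("pics/h_top.png",f[:,:,::-1])
c=read_camera("wrist"); cv2.imwrite("pics/h_wr.png",c["frame"][:,:,::-1]);
s=read_state(); plan(s,[.588,.067,.08],0)
E
```

```text
t 12.2 pos [ 0.4355 -0.3098  0.0817] yaw -52.51 F [ 0.2  0.3 -0.7] open 0.0605 q6 1.77
  -> shift [-2.061 -3.504  0.014] rot [ 2.000e-04 -7.000e-04 -2.917e-01] nrows rot 7 | shift in goal frame [ 1.525 -3.768  0.017]
```

View pics/h_top.png

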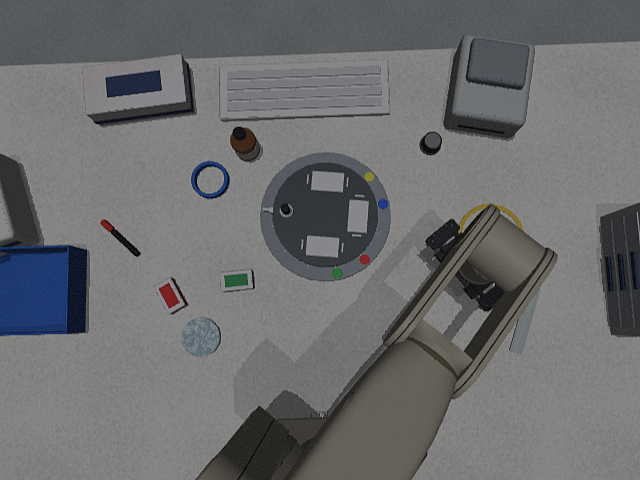

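View pics/h_wr.png

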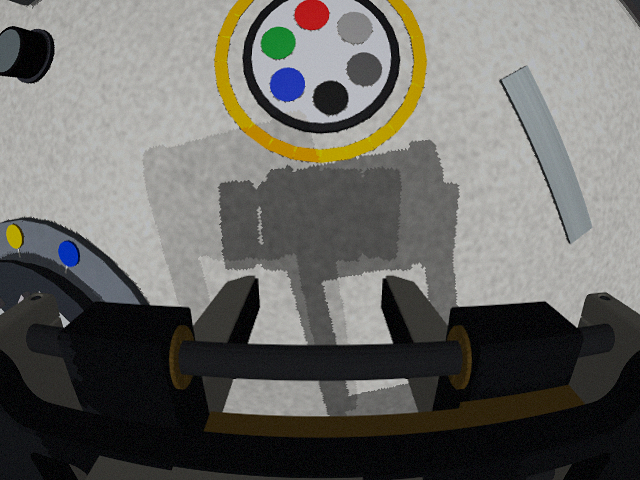

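Emit:
move_arm:
  series:
    - [-0.5, -0.9, 0, 0, 0, -0.292, 0.3]
    - [-0.5, -0.9, 0, 0, 0, -0.292, 0.3]
    - [-0.5, -0.9, 0, 0, 0, -0.292, 0.3]
    - [-0.5, -0.9, 0, 0, 0, -0.292, 0.3]
    - [-0.5, -0.9, 0, 0, 0, -0.292, 0.3]
    - [-0.5, -0.9, 0, 0, 0, -0.292, 0.3]
    - [-0.5, -0.9, 0, 0, 0, -0.292, 0.3]
    - [-0.5, -0.9, 0, 0, 0, -0.292, 0.3]

```text
t: 13.0
tool_pos: [0.4753, -0.2149, 0.0796]
orientation: [-3.14, 0.004, 0.003]
force: [0.2, -0.3, -0.2]
opening: 0.0605
```

```bash
python3 - <<'E'
from plant import *
from h import *
s=read_state(); plan(s,[.588,.067,.08],0)
c=read_camera("top"); f=c["frame"]
cv2.imwrite("pics/i1.png",cv2.resize(f[140:300,240:400,::-1],None,fx=4,fy=4,interpolation=cv2.INTER_CUBIC))
E
```

```text
t 13.0 pos [ 0.4753 -0.2149  0.0796] yaw -0.16 F [ 0.2 -0.3 -0.2] open 0.0605 q6 1.05
  -> shift [ 1.119 -2.822 -0.003] rot [-0.0004  0.0007 -0.0009] nrows rot 1 | shift in goal frame [ 1.127 -2.819 -0.004]
```

View pics/i1.png

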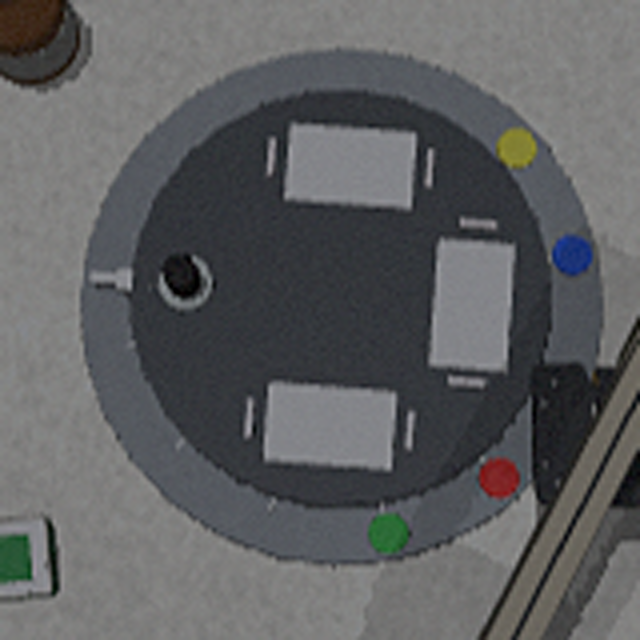

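Emit:
move_arm:
  series:
    - [0.37, -0.94, 0, 0, 0, 0, 0.3]
    - [0.37, -0.94, 0, 0, 0, 0, 0.3]
    - [0.37, -0.94, 0, 0, 0, 0, 0.3]

```text
t: 13.35
tool_pos: [0.5143, -0.1166, 0.0808]
orientation: [-3.14, -0.002, -0.0]
force: [0.0, 0.2, -0.3]
opening: 0.0603
```

Emit:
move_arm:
  series:
    - [0.37, -0.94, 0, 0, 0, 0, 0.3]
    - [0.37, -0.94, 0, 0, 0, 0, 0.3]
    - [0.37, -0.94, 0, 0, 0, 0, 0.3]

```text
t: 13.65
tool_pos: [0.5512, -0.0227, 0.081]
orientation: [-3.14, -0.003, -0.001]
force: [-0.0, -0.1, -0.1]
opening: 0.0607
```

Emit:
move_arm:
  series:
    - [0.37, -0.94, 0, 0, 0, 0, 0.3]
    - [0.37, -0.94, 0, 0, 0, 0, 0.3]
    - [0.37, -0.94, 0, 0, 0, 0, 0.3]
    - [0.37, -0.94, 0, 0, 0, 0, 0.3]

```text
t: 14.05
tool_pos: [0.5868, 0.0671, 0.0805]
orientation: [3.141, 0.002, -0.002]
force: [0.2, -0.7, -0.4]
opening: 0.0607
```

```bash
python3 - <<'E'
from plant import *
from h import *
c=read_camera("wrist");f=c["frame"]; cv2.imwrite("pics/i2.png",f[:,:,::-1])
s=read_state(); plan(s,[.588,.067,.0175],0)
print(wp(c,[.589,.068,.085]))
E
```

```text
t 14.1 pos [0.5866 0.0661 0.0805] yaw -0.0 F [ 0.2 -0.3 -0.7] open 0.0608 q6 1.6
  -> shift [ 0.015 -0.009  0.63 ] rot [ 0.0002  0.0003 -0.    ] nrows rot 1 | shift in goal frame [ 0.014 -0.009  0.63 ]
[317.09574795 271.67340032]
```

View pics/i2.png

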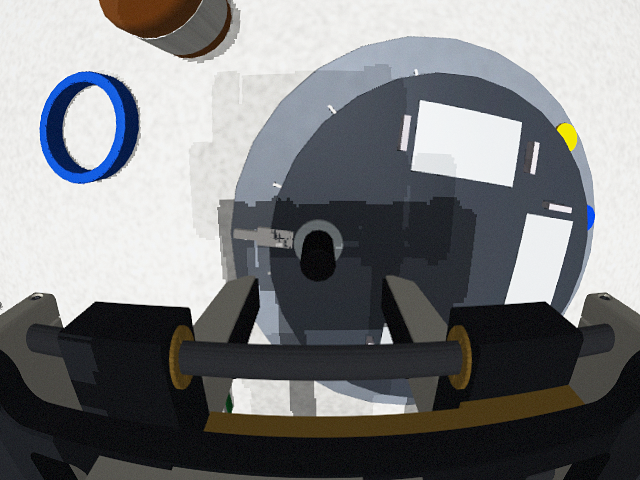

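Emit:
move_arm:
  series:
    - [0.03, -0.01, 0.3, 0, 0, 0, 0.3]
    - [0.03, -0.01, 0.63, 0, 0, 0, 0.3]
    - [0.03, -0.01, 0.63, 0, 0, 0, 0.3]
    - [0.03, -0.01, 0.63, 0, 0, 0, -1]
    - [0.03, -0.01, 0.63, 0, 0, 0, -1]
    - [0.03, -0.01, 0.63, 0, 0, 0, -1]
    - [0.03, -0.01, 0.63, 0, 0, 0, -1]
  squeeze: 30

```text
t: 14.8
tool_pos: [0.5912, 0.0676, 0.0199]
orientation: [-3.142, -0.001, -0.004]
force: [-0.2, 0.1, -0.3]
opening: 0.033
```

```bash
python3 - <<'E'
from plant import *
from h import *
c=read_camera("wrist");f=c["frame"]; cv2.imwrite("pics/i3.png",f[:,:,::-1])
s=read_state(); plan(s,[.588,.067,.0175],0)
ax=np.array([.5816,-.0237])
d=s['tool_pos'][:2]-ax; print(np.hypot(*d),np.degrees(np.arctan2(d[1],d[0])))
E
```

```text
t 14.85 pos [0.591  0.0677 0.0195] yaw 0.04 F [-0.1 -0.2  0.5] open 0.0289 q6 1.6
  -> shift [-0.03   0.007  0.02 ] rot [-0.     -0.0007  0.0002] nrows rot 1 | shift in goal frame [-0.03   0.007  0.02 ]
0.09190226740701457 84.1538606539418
```

View pics/i3.png

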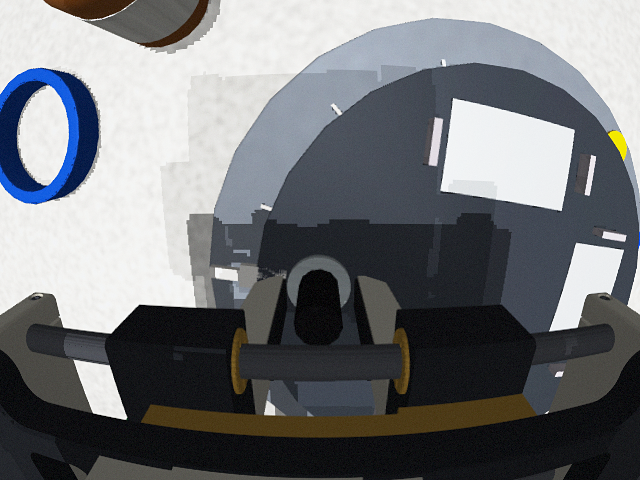

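Emit:
move_arm:
  series:
    - [0, 0, 0, 0, 0, 0, -1]
    - [0, 0, 0, 0, 0, 0, -1]
    - [0, 0, 0, 0, 0, 0, -1]

```text
t: 15.15
tool_pos: [0.5905, 0.0685, 0.0188]
orientation: [-3.141, -0.002, -0.002]
force: [0.4, 4.5, 4.5]
opening: 0.0197
```

```bash
cat > arc.py <<'E'
import sys
from plant import *
from h import *
ax=np.array([.5816,-.0237])
def run(t0,t1,n,s=None):
    s=read_state(); p,Rt=tool(s)
    plan(s,p)
    d=p[:2]-ax; print("r",np.hypot(*d).round(4),"th",np.degrees(np.arctan2(d[1],d[0])).round(2))
    h=lambda a: ax+.092*np.array([np.cos(np.radians(a)),np.sin(np.radians(a))])
    for a in np.linspace(t0,t1,n+1)[1:]:
        w=np.array([*(h(a)-h(t0)),0]); print(round(a,1),(Rt.inv().apply(w)/.1).round(3))
if __name__=="__main__": run(float(sys.argv[1]),float(sys.argv[2]),int(sys.argv[3]))
E
python3 arc.py 84.2 120 7; python3 arc.py 120 155 7;python3 arc.py 155 190 7
```

```text
t 15.15 pos [0.5905 0.0685 0.0188] yaw 0.06 F [0.4 4.5 4.5] open 0.0197 q6 1.6
  -> shift [0. 0. 0.] rot [-0.0003 -0.0003  0.    ] nrows rot 1 | shift in goal frame [0. 0. 0.]
r 0.0926 th 84.5
89.3 [-0.082 -0.005 -0.   ]
94.4 [-0.164 -0.002 -0.   ]
99.5 [-0.246  0.008 -0.   ]
104.7 [-0.326  0.025 -0.   ]
109.8 [-0.404  0.049 -0.   ]
114.9 [-0.48   0.08  -0.001]
120.0 [-0.553  0.118 -0.001]
t 15.15 pos [0.5905 0.0685 0.0188] yaw 0.06 F [0.4 4.5 4.5] open 0.0197 q6 1.6
  -> shift [0. 0. 0.] rot [-0.0003 -0.0003  0.    ] nrows rot 1 | shift in goal frame [0. 0. 0.]
r 0.0926 th 84.5
125.0 [-0.068  0.043 -0.   ]
130.0 [-0.131  0.092 -0.   ]
135.0 [-0.191  0.146 -0.   ]
140.0 [-0.245  0.205 -0.   ]
145.0 [-0.294  0.269 -0.001]
150.0 [-0.337  0.336 -0.001]
155.0 [-0.374  0.408 -0.001]
t 15.15 pos [0.5905 0.0685 0.0188] yaw 0.06 F [0.4 4.5 4.5] open 0.0197 q6 1.6
  -> shift [0. 0. 0.] rot [-0.0003 -0.0003  0.    ] nrows rot 1 | shift in goal frame [0. 0. 0.]
r 0.0926 th 84.5
160.0 [-0.031  0.074 -0.   ]
165.0 [-0.055  0.151 -0.   ]
170.0 [-0.072  0.229 -0.   ]
175.0 [-0.083  0.309 -0.   ]
180.0 [-0.087  0.389 -0.   ]
185.0 [-0.083  0.469 -0.   ]
190.0 [-0.073  0.548 -0.001]
```

Emit:
move_arm:
  series:
    - [-0.08, -0.005, 0, 0, 0, 0, -1]
    - [-0.165, -0.002, 0, 0, 0, 0, -1]
    - [-0.245, 0.01, 0, 0, 0, 0, -1]
    - [-0.325, 0.025, 0, 0, 0, 0, -1]
    - [-0.405, 0.05, 0, 0, 0, 0, -1]
    - [-0.48, 0.08, 0, 0, 0, 0, -1]
    - [-0.553, 0.118, 0, 0, 0, 0, -1]

```text
t: 15.85
tool_pos: [0.5347, 0.0597, 0.0188]
orientation: [-3.136, -0.003, -0.001]
force: [-3.4, 21.4, 7.1]
opening: 0.0194
```

```bash
python3 arc.py 120 155 1; python3 - <<'E'
from plant import *
from h import *
c=read_camera("wrist");f=c["frame"]; cv2.imwrite("pics/i4.png",f[:,:,::-1])
E
```

```text
t 15.85 pos [0.5347 0.0597 0.0188] yaw 0.12 F [-3.4 21.4  7.1] open 0.0194 q6 1.58
  -> shift [0. 0. 0.] rot [-0.0017 -0.0003  0.    ] nrows rot 1 | shift in goal frame [0. 0. 0.]
r 0.0957 th 119.34
155.0 [-0.375  0.407 -0.003]
```

View pics/i4.png

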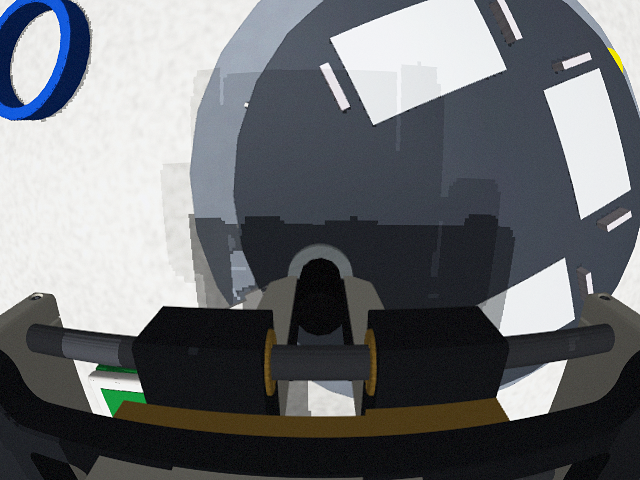

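```bash
python3 arc.py 117 152 7
```

```text
t 15.9 pos [0.5332 0.0591 0.0187] yaw 0.13 F [-9.5 17.5 12.1] open 0.0194 q6 1.58
  -> shift [0. 0. 0.] rot [-0.0015  0.0004 -0.    ] nrows rot 1 | shift in goal frame [0. 0. 0.]
r 0.0959 th 120.33
122.0 [-0.07   0.039 -0.   ]
127.0 [-0.136  0.085 -0.   ]
132.0 [-0.198  0.136 -0.   ]
137.0 [-0.256  0.192 -0.001]
142.0 [-0.308  0.253 -0.001]
147.0 [-0.355  0.318 -0.001]
152.0 [-0.396  0.387 -0.001]
```

Emit:
move_arm:
  series:
    - [-0.07, 0.02, 0, 0, 0, 0, -1]
    - [-0.135, 0.065, 0, 0, 0, 0, -1]
    - [-0.2, 0.115, 0, 0, 0, 0, -1]
    - [-0.255, 0.17, 0, 0, 0, 0, -1]
    - [-0.31, 0.23, 0, 0, 0, 0, -1]
    - [-0.355, 0.3, 0, 0, 0, 0, -1]
    - [-0.395, 0.37, 0, 0, 0, 0, -1]

```text
t: 16.6
tool_pos: [0.4905, 0.0236, 0.0184]
orientation: [-3.134, -0.004, 0.014]
force: [-29.7, 22.9, 32.2]
opening: 0.0158
```

```bash
python3 - <<'E'
from plant import *
from h import *
c=read_camera("wrist");f=c["frame"]; cv2.imwrite("pics/i5.png",f[:,:,::-1])
c=read_camera("top"); f=c["frame"]
cv2.imwrite("pics/i6.png",cv2.resize(f[140:300,240:400,::-1],None,fx=4,fy=4,interpolation=cv2.INTER_CUBIC))
E
python3 arc.py 152 188 7
```

```text
t 16.7 pos [0.4894 0.0219 0.0184] yaw 0.13 F [-32.6  16.   34.9] open 0.0159 q6 1.5
  -> shift [0. 0. 0.] rot [-0.0015  0.0036 -0.    ] nrows rot 1 | shift in goal frame [0. 0. 0.]
r 0.1029 th 153.68
157.1 [-0.036  0.074  0.   ]
162.3 [-0.064  0.152  0.   ]
167.4 [-0.086  0.231 -0.   ]
172.6 [-0.101  0.313 -0.   ]
177.7 [-0.108  0.395 -0.001]
182.9 [-0.108  0.478 -0.001]
188.0 [-0.1    0.56  -0.002]
```

View pics/i5.png

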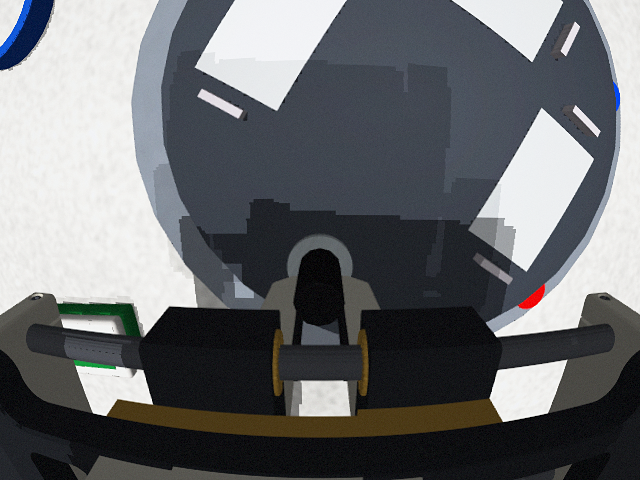

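View pics/i6.png

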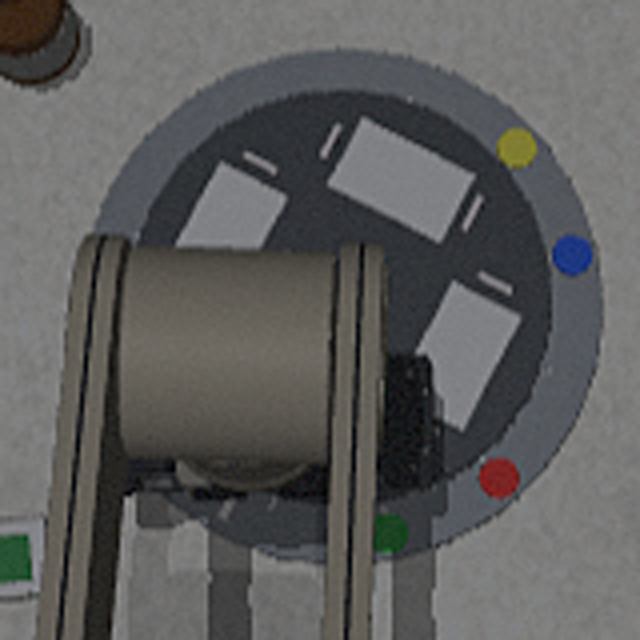

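Emit:
move_arm:
  series:
    - [0.01, 0, 0, 0, 0, 0, 0.3]
    - [0.03, 0, 0, 0, 0, 0, 0.3]
    - [0.03, 0, 0, 0, 0, 0, 0.3]
    - [0.03, 0, 0, 0, 0, 0, 0.3]
    - [0.03, 0, 0, 0, 0, 0, 0.3]

```text
t: 17.2
tool_pos: [0.4983, 0.0186, 0.0181]
orientation: [3.141, 0.001, 0.0]
force: [0.8, 0.5, -0.4]
opening: 0.0513
```

```bash
python3 - <<'E'
from plant import *
from h import *
c=read_camera("wrist");f=c["frame"]; cv2.imwrite("pics/i7.png",f[:,:,::-1])
s=read_state(); plan(s,s['tool_pos'],0)
for a in (155,160):
  print(a,[wp(c,[.5816+.092*np.cos(np.radians(a)),-.0237+.092*np.sin(np.radians(a)),z]).round() for z in (.04,.085)])
E
```

```text
t 17.25 pos [0.4983 0.0186 0.0181] yaw 0.03 F [ 0.2  0.7 -0.1] open 0.0553 q6 1.51
  -> shift [0. 0. 0.] rot [ 0.0001 -0.      0.0002] nrows rot 1 | shift in goal frame [0. 0. 0.]
155 [array([325., 288.]), array([327., 333.])]
160 [array([340., 294.]), array([345., 339.])]
```

View pics/i7.png

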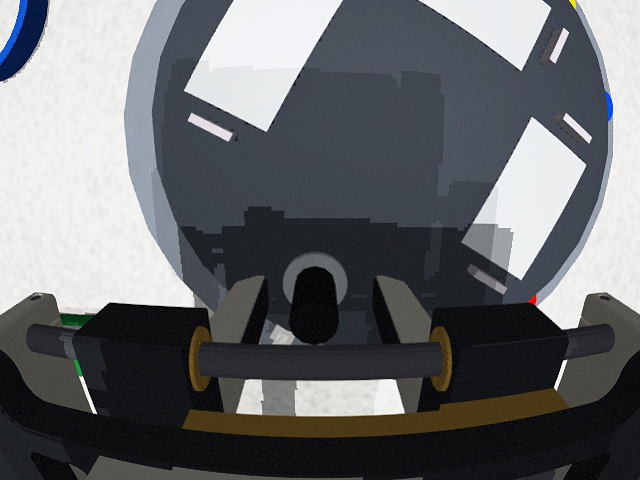

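Emit:
move_arm:
  series:
    - [0, 0, 0, 0, 0, 0, 0.3]
    - [0, 0, 0, 0, 0, 0, 0.3]
    - [0, 0, 0, 0, 0, 0, 0.3]
    - [0, 0, 0, 0, 0, 0, 0.3]

```text
t: 17.65
tool_pos: [0.4983, 0.0189, 0.0181]
orientation: [-3.142, -0.001, -0.0]
force: [-0.2, -0.2, 1.1]
opening: 0.0608
```

```bash
python3 - <<'E'
from plant import *
from h import *
c=read_camera("wrist");f=c["frame"]; cv2.imwrite("pics/i8.png",f[:,:,::-1])
# handle base ring white disc: locate
E
```

```text
(no output)
```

View pics/i8.png

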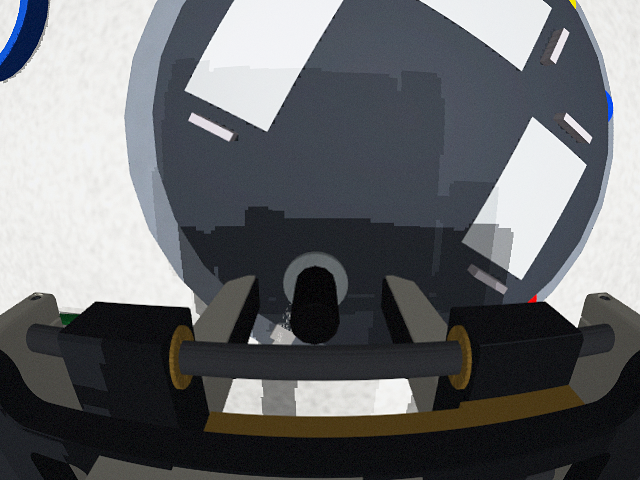

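```bash
python3 - <<'E'
from plant import *
from h import *
c=read_camera("wrist"); ax=np.array([.5816,-.0237])
for u,v,z in ((316,281,.042),(315,318,.085),(315,322,.085)):
    P=wray(c,u,v,z)[:2]; d=P-ax; print(P.round(4),np.hypot(*d).round(4),np.degrees(np.arctan2(d[1],d[0])).round(1))
# bay rect edges
A=wray(c,528,117,.04);B=wray(c,461,245,.04); C=wray(c,587,163,.04);D=wray(c,522,280,.04)
for a,b in ((A,B),(C,D)): d=(b-a); print(np.linalg.norm(d),np.degrees(np.arctan2(d[1],d[0])))
m=(A+B+C+D)/4; print(m, np.hypot(*(m[:2]-ax)), np.degrees(np.arctan2(*(m[:2]-ax)[::-1])))
print(wray(c,534,300,.012))
c=read_camera("top");f=c["frame"]
cv2.imwrite("pics/i9.png",cv2.resize(f[140:300,240:400,::-1],None,fx=4,fy=4,interpolation=cv2.INTER_CUBIC))
for u,v in((400/4+240,180/4+140),(372/4+240,165/4+140)): 
  P=p2w(c,u,v,.04)[:2]; d=P-ax; print(P,np.hypot(*d),np.degrees(np.arctan2(d[1],d[0])))
E
```

```text
[0.5028 0.0202] 0.0902 150.9
[0.5048 0.0201] 0.0884 150.3
[0.5031 0.0201] 0.0899 150.8
0.07599809909498391 153.33503812877285
0.07720231339182378 151.87785938565543
[ 0.54443343 -0.09208905  0.04      ] 0.07783583081397216 -118.52221566890107
[ 0.47314402 -0.12667845  0.012     ]
[ 0.6485546  -0.06232565] 0.0772972079516754 -29.98035169793563
[ 0.65821379 -0.04599302] 0.07979130025980655 -16.223901102476866
```

View pics/i9.png

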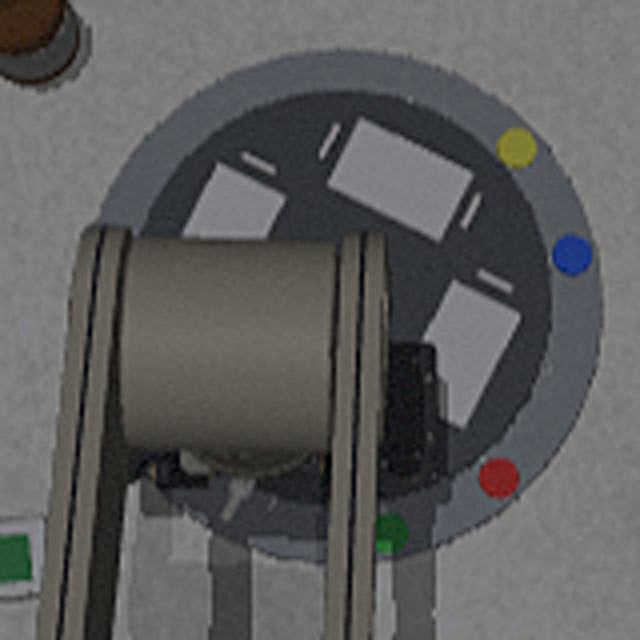

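Emit:
move_arm:
  series:
    - [0, 0, -0.4, 0, 0, 0, 0.3]
    - [0, 0, -0.8, 0, 0, 0, 0.3]
    - [0, 0, -0.8, 0, 0, 0, 0.3]

```text
t: 18.1
tool_pos: [0.5026, 0.0186, 0.1045]
orientation: [3.141, 0.001, 0.016]
force: [-0.3, -0.6, 1.1]
opening: 0.0602
```

```bash
python3 - <<'E'
from plant import *
from h import *
c=read_camera("wrist"); cv2.imwrite("pics/j1.png",c["frame"][:,:,::-1])
c=read_camera("scene");f=c["frame"]
cv2.imwrite("pics/j2.png",cv2.resize(f[190:330,220:380,::-1],None,fx=5,fy=4,interpolation=cv2.INTER_CUBIC))
E
```

```text
(no output)
```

View pics/j1.png

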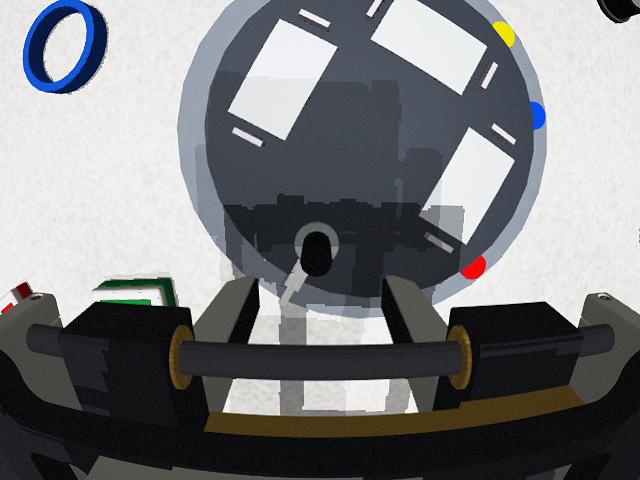

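View pics/j2.png

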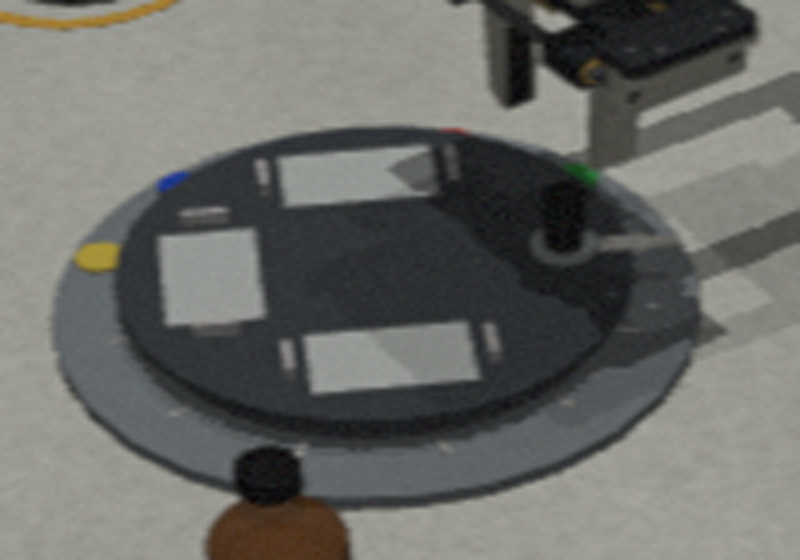

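```bash
python3 - <<'E'
from plant import *
from h import *
c=read_camera("wrist"); ax=np.array([.5816,-.0237])
def rect(pts):
    P=np.array([wray(c,u,v,.04)[:2] for u,v in pts]); m=P.mean(0); d=m-ax
    e=[P[i]-P[(i+1)%4] for i in range(4)]
    print(m.round(4),np.hypot(*d).round(4),np.degrees(np.arctan2(d[1],d[0])).round(2),[ (round(np.hypot(*x),4),round(np.degrees(np.arctan2(x[1],x[0])),1)) for x in e])
rect([(470,127),(515,159),(465,245),(418,216)])
rect([(280,18),(337,46),(287,140),(228,110)])
for u,v in((474,267),(503,34),(538,115)):
    P=wray(c,u,v,.012)[:2]; d=P-ax; print(P.round(4),np.hypot(*d).round(4),np.degrees(np.arctan2(d[1],d[0])).round(2))
E
```

```text
[ 0.5418 -0.09  ] 0.0774 -120.99 [(np.float64(0.0442), np.float64(62.1)), (np.float64(0.0763), np.float64(-28.8)), (np.float64(0.0447), np.float64(-119.2)), (np.float64(0.0753), np.float64(150.9))]
[0.6158 0.0436] 0.0755 63.04 [(np.float64(0.0443), np.float64(61.3)), (np.float64(0.0739), np.float64(-27.3)), (np.float64(0.0465), np.float64(-118.5)), (np.float64(0.0741), np.float64(151.1))]
[ 0.4696 -0.1143] 0.1441 -141.04
[ 0.6688 -0.1317] 0.1388 -51.07
[ 0.6031 -0.1658] 0.1437 -81.38
```

Emit:
move_arm:
  series:
    - [0, -0.02, 0.4, 0, 0, 0, -0.2]
    - [0, -0.02, 0.8, 0, 0, 0, -0.2]
    - [0, -0.02, 0.8, 0, 0, 0, -0.2]
    - [0, -0.02, 0.8, 0, 0, 0, -0.44]
    - [0, -0.02, 0.8, 0, 0, 0, -0.44]
    - [0, -0.02, 0.8, 0, 0, 0, -0.44]

```text
t: 18.85
tool_pos: [0.4981, 0.0209, 0.0183]
orientation: [-3.142, -0.001, 0.0]
force: [0.9, 0.7, 0.1]
opening: 0.0264
```

```bash
python3 arc.py 151.3 193 8;  python3 - <<'E'
from plant import *
from h import *
c=read_camera("wrist"); cv2.imwrite("pics/j3.png",c["frame"][:,:,::-1])
E
```

```text
t 18.85 pos [0.4981 0.0209 0.0183] yaw 0.04 F [0.9 0.7 0.1] open 0.0264 q6 1.51
  -> shift [0. 0. 0.] rot [-0.      0.0001 -0.    ] nrows rot 1 | shift in goal frame [0. 0. 0.]
r 0.0946 th 151.87
156.5 [-0.037  0.075  0.   ]
161.7 [-0.067  0.153  0.   ]
166.9 [-0.089  0.234  0.   ]
172.2 [-0.105  0.316  0.   ]
177.4 [-0.112  0.399  0.   ]
182.6 [-0.112  0.483 -0.   ]
187.8 [-0.105  0.566 -0.   ]
193.0 [-0.09   0.649 -0.   ]
```

View pics/j3.png

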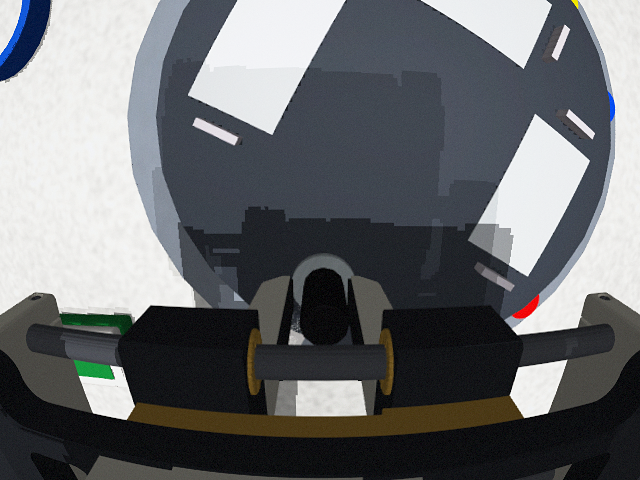

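Emit:
move_arm:
  series:
    - [0.035, 0, 0, 0, 0, 0, -0.44]
    - [0, 0.075, 0, 0, 0, 0, -0.44]
    - [-0.03, 0.155, 0, 0, 0, 0, -0.44]
    - [-0.055, 0.235, 0, 0, 0, 0, -0.44]
    - [-0.07, 0.315, 0, 0, 0, 0, -0.44]
    - [-0.077, 0.4, 0, 0, 0, 0, -0.44]
    - [-0.077, 0.483, 0, 0, 0, 0, -0.44]
    - [-0.075, 0.53, 0, 0, 0, 0, -0.44]

```text
t: 19.7
tool_pos: [0.4903, -0.0332, 0.018]
orientation: [3.141, 0.0, -0.0]
force: [-0.2, 0.2, -0.7]
opening: 0.026
```

```bash
python3 arc.py 185 190 1;  python3 - <<'E'
from plant import *
from h import *
c=read_camera("wrist"); cv2.imwrite("pics/j4.png",c["frame"][:,:,::-1])
E
```

```text
t 19.7 pos [ 0.4903 -0.0332  0.018 ] yaw 0.01 F [-0.2  0.2 -0.7] open 0.026 q6 1.4
  -> shift [0. 0. 0.] rot [0.0001 0.0001 0.    ] nrows rot 1 | shift in goal frame [0. 0. 0.]
r 0.0918 th -174.04
190.0 [0.01 0.08 0.  ]
```

View pics/j4.png

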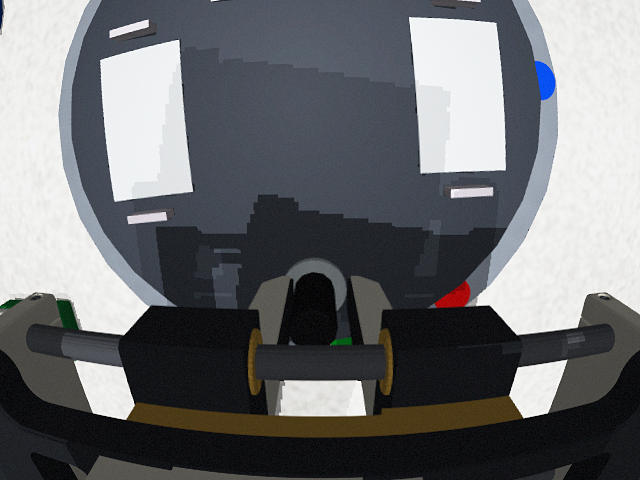

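Emit:
move_arm:
  series:
    - [0.005, 0.05, 0, 0, 0, 0, -0.44]
    - [0.005, 0.063, 0, 0, 0, 0, -1]
    - [0.005, 0.063, 0, 0, 0, 0, -1]
    - [0.005, 0.063, 0, 0, 0, 0, -1]
    - [0.005, 0.063, 0, 0, 0, 0, -1]
  squeeze: 15

```text
t: 20.25
tool_pos: [0.4915, -0.0386, 0.0183]
orientation: [3.141, 0.001, 0.001]
force: [-0.2, -2.1, 1.0]
opening: 0.0197
```

Emit:
move_arm:
  series:
    - [0, 0, 0, 0, 0, 0, 0]
    - [0, 0, 0, 0, 0, 0, 0.3]
    - [0, 0, 0, 0, 0, 0, 0.3]
    - [0, 0, 0, 0, 0, 0, 0.3]

```text
t: 20.65
tool_pos: [0.4912, -0.0382, 0.018]
orientation: [-3.141, -0.001, 0.0]
force: [0.3, -0.1, -0.5]
opening: 0.0472
```

Emit:
move_arm:
  series:
    - [0, 0, -0.5, 0, 0, 0, 0.3]
    - [0, 0, -1, 0, 0, 0, 0.3]
    - [0, 0, -1, 0, 0, 0, 0.3]

```text
t: 20.95
tool_pos: [0.4964, -0.0392, 0.1261]
orientation: [3.139, 0.001, 0.019]
force: [1.1, -0.5, 0.2]
opening: 0.06
```

```bash
python3 - <<'E'
from plant import *
from h import *
plan(read_state(),[.431,.19,.1],-86)
c=read_camera("wrist"); cv2.imwrite("pics/k1.png",c["frame"][:,:,::-1])
c=read_camera("top"); cv2.imwrite("pics/k2.png",cv2.resize(c["frame"][140:320,140:400,::-1],None,fx=3,fy=3,interpolation=cv2.INTER_CUBIC))
E
```

```text
t 20.95 pos [ 0.4964 -0.0392  0.1261] yaw 0.05 F [ 1.1 -0.5  0.2] open 0.06 q6 1.39
  -> shift [-0.655 -2.293  0.249] rot [-0.0024 -0.0036  0.4781] nrows rot 11 | shift in goal frame [-2.332  0.492  0.261]
```

View pics/k1.png

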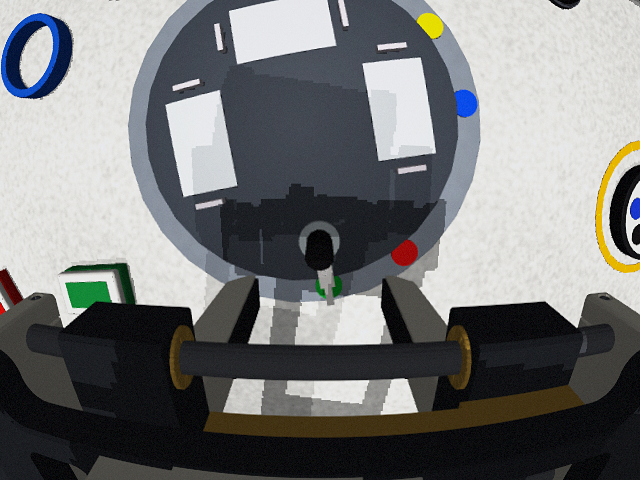

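View pics/k2.png

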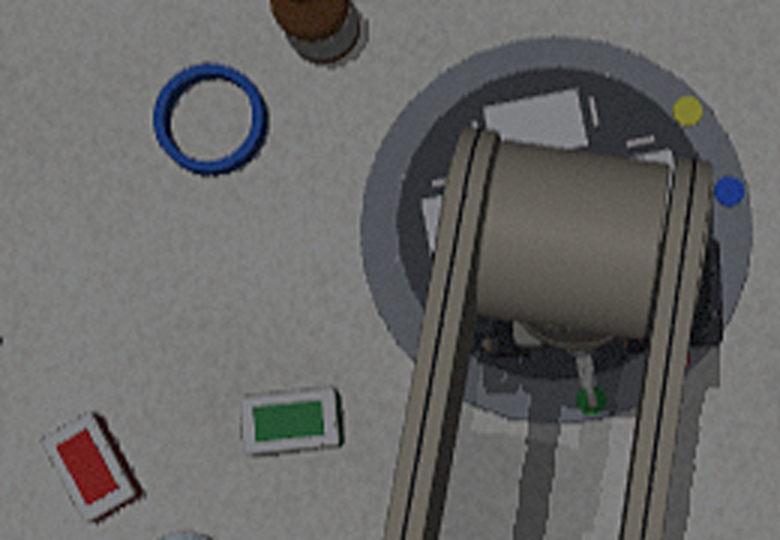

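```bash
cat >> h.py <<'E'
AX=np.array([.5816,-.0237])
def rect(c,pts,z=.04):
    P=np.array([wray(c,u,v,z)[:2] for u,v in pts]); m=P.mean(0); d=m-AX
    e=[P[i]-P[(i+1)%4] for i in range(4)]
    print(m.round(4),"r",np.hypot(*d).round(4),np.degrees(np.arctan2(d[1],d[0])).round(2),[ (round(float(np.hypot(*x)),4),round(float(np.degrees(np.arctan2(x[1],x[0]))),1)) for x in e])
E
python3 - <<'E'
from plant import *
from h import *
c=read_camera("wrist")
rect(c,[(166,104),(220,91),(238,185),(184,196)])
rect(c,[(364,63),(420,58),(436,153),(378,160)])
print(read_state()['q'])
for u,v in ((404,252),(464,103),(431,25)):
    d=wray(c,u,v,.012)[:2]-AX; print(d+AX,np.hypot(*d),np.degrees(np.arctan2(d[1],d[0])))
E
```

```text
[0.5648 0.051 ] r 0.0766 102.69 [(0.0447, 98.4), (0.073, 9.9), (0.045, -80.4), (0.074, -170.4)]
[ 0.5906 -0.0988] r 0.0756 -83.13 [(0.043, 98.9), (0.0737, 10.5), (0.0455, -81.3), (0.0736, -171.5)]
[-1.82045548e-01 -1.17567621e-01  1.86935731e+00  7.27475806e-05
  1.38940268e+00  1.38795627e+00]
[ 0.47051873 -0.11258137] 0.14226364914778256 -141.33504971685858
[ 0.60122126 -0.16071243] 0.13841026221165656 -81.85020566631374
[ 0.66748453 -0.13186459] 0.13811491701718437 -51.54982392707534
```

Emit:
move_arm:
  series:
    - [-0.3, -1, 0.1, 0, 0, -0.35, 0.8]
    - [-0.3, -1, 0.1, 0, 0, -0.35, 0.8]
    - [-0.3, -1, 0.1, 0, 0, -0.35, 0.8]
    - [-0.3, -1, 0.1, 0, 0, -0.35, 0.8]
    - [-0.3, -1, 0.1, 0, 0, -0.35, 0.8]
    - [-0.3, -1, 0.1, 0, 0, -0.35, 0.8]
    - [-0.3, -1, 0.1, 0, 0, -0.35, 0.8]
    - [-0.3, -1, 0.1, 0, 0, -0.35, 0.8]

```text
t: 21.9
tool_pos: [0.4594, 0.0616, 0.1056]
orientation: [-2.671, -1.649, 0.006]
force: [-0.3, -1.1, 0.8]
opening: 0.0835
```

```bash
python3 - <<'E'
from plant import *
from h import *
plan(read_state(),[.431,.19,.08],94.3)
E
```

```text
t 21.9 pos [0.4594 0.0616 0.1056] yaw 63.38 F [-0.3 -1.1  0.8] open 0.0835 q6 0.49
  -> shift [ 1.021 -0.828  0.258] rot [-0.0013  0.0003 -0.1718] nrows rot 4 | shift in goal frame [ 1.302 -0.187  0.256]
```

Emit:
move_arm:
  series:
    - [0.99, -0.82, 0.2, 0, 0, -0.172, 0.8]
    - [0.99, -0.82, 0.2, 0, 0, -0.172, 0.8]
    - [0.99, -0.82, 0.2, 0, 0, -0.172, 0.8]
    - [0.99, -0.82, 0.2, 0, 0, -0.172, 0.8]
    - [0.99, -0.82, 0.2, 0, 0, -0.172, 0.8]

```text
t: 22.4
tool_pos: [0.4309, 0.1873, 0.0857]
orientation: [-2.137, -2.3, 0.006]
force: [0.4, -0.3, 0.7]
opening: 0.0837
```

```bash
python3 - <<'E'
from plant import *
from h import *
plan(read_state(),[.4313,.1905,.0],94.3)
c=read_camera("wrist"); cv2.imwrite("pics/k3.png",c["frame"][:,:,::-1])
E
```

```text
t 22.4 pos [0.4309 0.1873 0.0857] yaw 94.21 F [ 0.4 -0.3  0.7] open 0.0837 q6 0.23
  -> shift [0.033 0.01  0.857] rot [-0.0014  0.0003 -0.0005] nrows rot 1 | shift in goal frame [0.032 0.007 0.857]
```

View pics/k3.png

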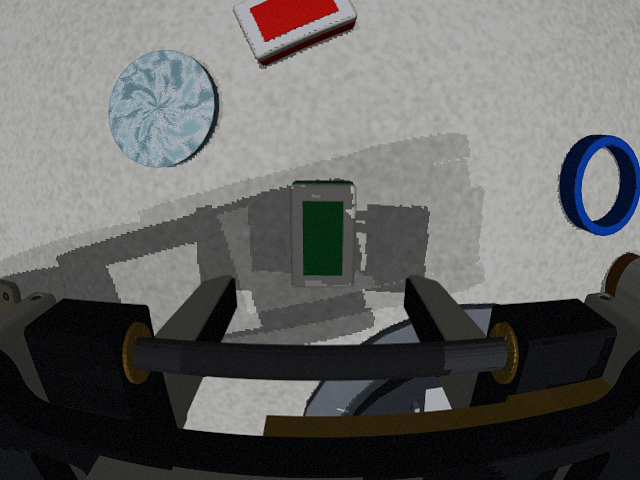

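```bash
python3 - <<'E'
from plant import *
from h import *
c=read_camera("wrist"); s=read_state();p,Rt=tool(s)
rect(c,[(292.5,183),(355,183),(353.5,287),(291.5,285.5)],.03)
rect(c,[(303,202),(343,202),(342,275),(303,275)],.03)
cv2.imwrite("pics/k4.png",cv2.resize(c["frame"][170:300,260:390,::-1],None,fx=5,fy=5,interpolation=cv2.INTER_CUBIC))
plan(s,p,94.3)
E
```

```text
[0.4335 0.1912] r 0.261 124.57 [(0.0425, -176.0), (0.0763, 94.6), (0.0456, 2.5), (0.0751, -87.7)]
[0.4334 0.1891] r 0.2593 124.86 [(0.0274, -176.0), (0.0535, 94.1), (0.0283, 4.0), (0.0535, -86.8)]
t 22.5 pos [0.432  0.1865 0.0866] yaw 93.84 F [-0.4  0.2 -0.2] open 0.0841 q6 0.23
  -> shift [0. 0. 0.] rot [-0.0008  0.0002 -0.0026] nrows rot 1 | shift in goal frame [0. 0. 0.]
```

View pics/k4.png

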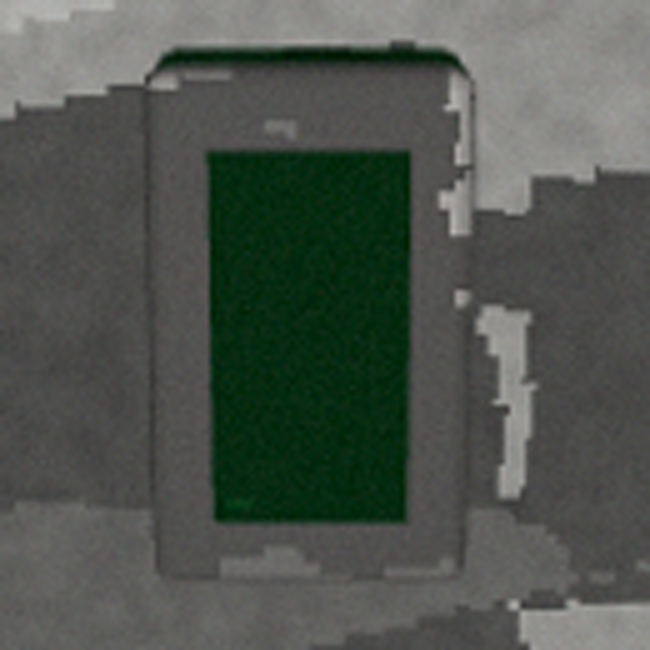

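Emit:
move_arm:
  series:
    - [0.035, 0, 0.4, 0, 0, -0.002, 0.8]
    - [0.035, 0, 0.8, 0, 0, -0.002, 0.8]
    - [0.035, 0, 1, 0, 0, -0.002, 0.8]
    - [0.035, 0, 1, 0, 0, -0.002, 0.8]

```text
t: 22.9
tool_pos: [0.4293, 0.1885, -0.0157]
orientation: [-2.137, -2.298, 0.01]
force: [0.6, -0.3, 0.2]
opening: 0.0837
```

```bash
python3 - <<'E'
from plant import *
from h import *
plan(read_state(),[.4322,.1898,-.0235],94.3)
E
```

```text
t 22.9 pos [ 0.4293  0.1885 -0.0157] yaw 94.15 F [ 0.6 -0.3  0.2] open 0.0837 q6 0.23
  -> shift [0.011 0.031 0.077] rot [-0.0023  0.0006 -0.0008] nrows rot 1 | shift in goal frame [0.011 0.03  0.078]
```

Emit:
move_arm:
  series:
    - [0.01, 0.02, 0.07, 0, 0, 0, 0.8]
    - [0.01, 0.02, 0.07, 0, 0, 0, -0.3]
    - [0.01, 0.02, 0.07, 0, 0, 0, -0.3]
    - [0.01, 0.02, 0.07, 0, 0, 0, -0.3]
    - [0.01, 0.02, 0.07, 0, 0, 0, -0.3]
    - [0.01, 0.02, 0.07, 0, 0, 0, -0.3]
    - [0.01, 0.02, 0.07, 0, 0, 0, -0.3]
  squeeze: 25

```text
t: 23.6
tool_pos: [0.4348, 0.1917, -0.0185]
orientation: [2.135, 2.304, 0.0]
force: [-0.4, -0.9, 3.9]
opening: 0.0455
```

```bash
python3 - <<'E'
from plant import *
from h import *
plan(read_state(),[.4322,.1898,-.0235],94.3)
c=read_camera("wrist"); cv2.imwrite("pics/k5.png",c["frame"][:,:,::-1])
E
```

```text
t 23.6 pos [ 0.4348  0.1917 -0.0185] yaw 94.36 F [-0.4 -0.9  3.9] open 0.0455 q6 0.23
  -> shift [-0.017 -0.027  0.05 ] rot [ 0.0001 -0.      0.0004] nrows rot 1 | shift in goal frame [-0.017 -0.027  0.05 ]
```

View pics/k5.png

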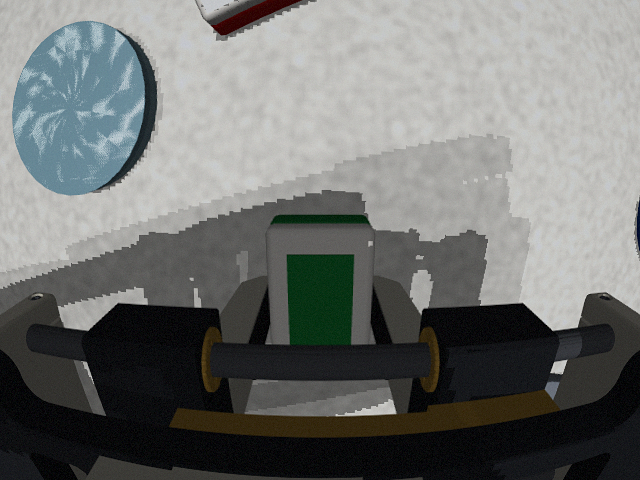

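```bash
python3 - <<'E'
from plant import *
from h import *
c=read_camera("wrist"); s=read_state();p,Rt=tool(s)
cv2.imwrite("pics/k6.png",cv2.resize(c["frame"][200:350,240:400,::-1],None,fx=5,fy=4,interpolation=cv2.INTER_CUBIC))
for u,v,o in ((320,254,.0268),(320,224,.038),(320,215,.038)):
  for z in (.03,.015,0):
    q=Rt.inv().apply(wray(c,u,v,z)-p); print(u,v,z,q.round(4),"centre",(q[0]-o).round(4))
E
```

```text
320 254 0.03 [ 0.0257  0.0003 -0.0485] centre -0.0011
320 254 0.015 [ 0.0208  0.0003 -0.0335] centre -0.006
320 254 0 [ 0.0159  0.0003 -0.0185] centre -0.0109
320 224 0.03 [ 0.0385  0.0003 -0.0485] centre 0.0005
320 224 0.015 [ 0.0349  0.0003 -0.0335] centre -0.0031
320 224 0 [ 0.0313  0.0003 -0.0185] centre -0.0067
320 215 0.03 [ 0.0423  0.0003 -0.0485] centre 0.0043
320 215 0.015 [ 0.039   0.0003 -0.0335] centre 0.001
320 215 0 [ 0.0358  0.0003 -0.0185] centre -0.0022
```

View pics/k6.png

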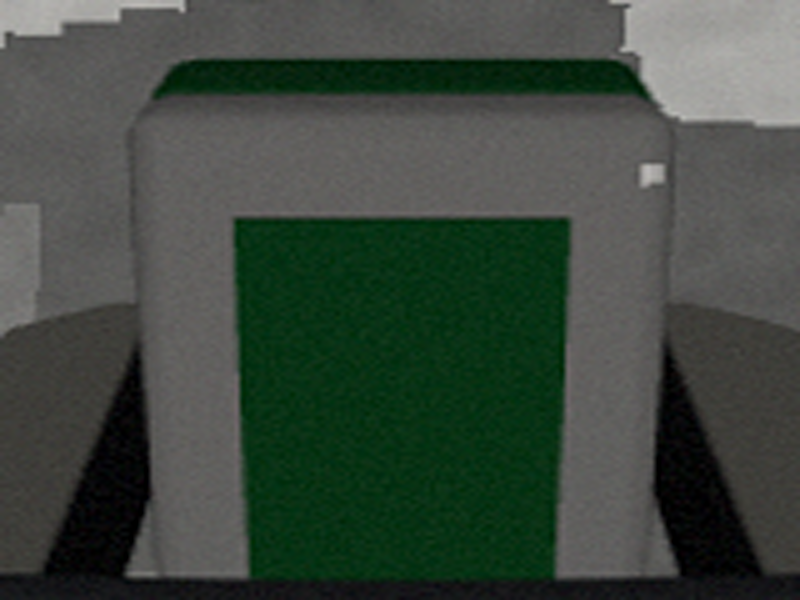

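Emit:
move_arm:
  series:
    - [0, 0, -0.1, 0, 0, 0, -0.3]
    - [0, 0, -0.3, 0, 0, 0, -0.3]
    - [0, 0, -0.5, 0, 0, 0, -0.3]
    - [0, 0, -0.75, 0, 0, 0, -0.3]
    - [0, 0, -1, 0, 0, 0, -0.3]
    - [0, 0, -1, 0, 0, 0, -0.3]
  squeeze: 40

```text
t: 24.3
tool_pos: [0.4375, 0.1925, 0.0855]
orientation: [2.133, 2.302, 0.01]
force: [-0.2, 0.2, -0.9]
opening: 0.0458
```

```bash
python3 - <<'E'
from plant import *
from h import *
plan(read_state(),[.5949,-.1006,.085],9.8)
E
```

```text
t 24.3 pos [0.4375 0.1925 0.0855] yaw 94.37 F [-0.2  0.2 -0.9] open 0.0458 q6 0.23
  -> shift [-3.043  1.346  0.009] rot [ 0.0014 -0.002   0.4698] nrows rot 10 | shift in goal frame [1.052 3.157 0.005]
```

Emit:
move_arm:
  series:
    - [-0.1, 0.05, 0, 0, 0, 0.046, -0.3]
    - [-0.2, 0.1, 0, 0, 0, 0.092, -0.3]
    - [-0.35, 0.15, 0, 0, 0, 0.138, -0.3]
    - [-0.5, 0.22, 0, 0, 0, 0.184, -0.3]
    - [-0.65, 0.29, 0, 0, 0, 0.23, -0.3]
    - [-0.8, 0.35, 0, 0, 0, 0.276, -0.3]
    - [-0.92, 0.41, 0, 0, 0, 0.322, -0.3]
    - [-1, 0.44, 0, 0, 0, 0.36, -0.3]

```text
t: 25.1
tool_pos: [0.4859, 0.0943, 0.08]
orientation: [-3.04, -0.792, 0.002]
force: [0.2, 0.1, -1.4]
opening: 0.0457
```

```bash
python3 - <<'E'
from plant import *
from h import *
plan(read_state(),[.5949,-.1006,.085],9.8)
E
```

```text
t 25.1 pos [0.4859 0.0943 0.08  ] yaw 29.19 F [ 0.2  0.1 -1.4] open 0.0457 q6 1.15
  -> shift [ 1.000e-03  2.233e+00 -5.100e-02] rot [-0.      0.0004  0.1077] nrows rot 3 | shift in goal frame [ 0.742  2.106 -0.05 ]
```

Emit:
move_arm:
  series:
    - [0, 0.2, -0.05, 0, 0, 0.04, -0.3]
    - [0, 0.4, -0.05, 0, 0, 0.08, -0.3]
    - [0, 0.6, -0.05, 0, 0, 0.108, -0.3]
    - [0, 0.8, -0.05, 0, 0, 0.108, -0.3]
    - [0, 1, -0.05, 0, 0, 0.108, -0.3]
    - [0, 1, -0.05, 0, 0, 0.108, -0.3]

```text
t: 25.7
tool_pos: [0.5357, 0.0064, 0.0851]
orientation: [3.129, 0.274, -0.001]
force: [-0.1, 0.3, -1.2]
opening: 0.0459
```

```bash
python3 - <<'E'
from plant import *
from h import *
plan(read_state(),[.5949,-.1006,.085],9.8)
E
```

```text
t 25.7 pos [0.5357 0.0064 0.0851] yaw 10.01 F [-0.1  0.3 -1.2] open 0.0459 q6 1.31
  -> shift [3.970e-01 1.157e+00 1.000e-03] rot [0.0001 0.0003 0.0012] nrows rot 1 | shift in goal frame [4.010e-01 1.156e+00 1.000e-03]
```

Emit:
move_arm:
  series:
    - [0.1, 0.2, 0, 0, 0, 0, -0.3]
    - [0.2, 0.4, 0, 0, 0, 0, -0.3]
    - [0.3, 0.6, 0, 0, 0, 0, -0.3]
    - [0.39, 0.8, 0, 0, 0, 0, -0.3]
    - [0.39, 0.95, 0, 0, 0, 0, -0.3]
    - [0.39, 0.95, 0, 0, 0, 0, -0.3]

```text
t: 26.3
tool_pos: [0.59, -0.0795, 0.0853]
orientation: [-3.129, -0.275, 0.002]
force: [-0.4, 0.2, -0.3]
opening: 0.0459
```

Emit:
move_arm:
  series:
    - [0.005, 0.1, 0, 0, 0, 0.001, -0.3]
    - [0.005, 0.205, 0, 0, 0, 0.001, -0.3]
    - [0.005, 0.205, 0, 0, 0, 0.001, -0.3]
    - [0.005, 0.205, 0.3, 0, 0, 0.001, -0.3]
    - [0.005, 0.205, 0.3, 0, 0, 0.001, -0.3]

```text
t: 26.8
tool_pos: [0.5916, -0.0975, 0.0524]
orientation: [-3.128, -0.272, 0.009]
force: [-0.9, -0.6, -1.8]
opening: 0.0454
```

```bash
python3 - <<'E'
from plant import *
from h import *
c=read_camera("wrist"); cv2.imwrite("pics/l1.png",c["frame"][:,:,::-1])
s=read_state();plan(s,[.5949,-.1006,.0225],9.8)
E
```

```text
t 26.85 pos [ 0.5924 -0.0976  0.054 ] yaw 9.95 F [-0.4  0.7 -1.5] open 0.0457 q6 1.15
  -> shift [0.021 0.034 0.315] rot [-0.0007  0.0014  0.0008] nrows rot 1 | shift in goal frame [0.02  0.034 0.315]
```

View pics/l1.png

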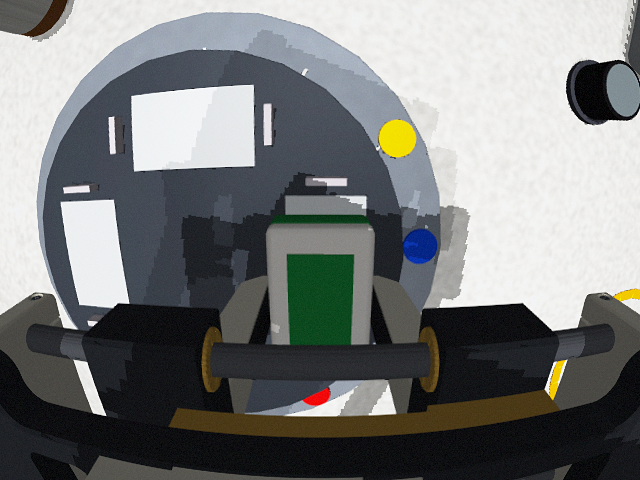

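```bash
python3 - <<'E'
from plant import *
from h import *
c=read_camera("wrist"); s=read_state();p,Rt=tool(s); plan(s,[.5949,-.1006,.0225],9.8)
cv2.imwrite("pics/l2.png",cv2.resize(c["frame"][165:300,250:400,::-1],None,fx=5,fy=5,interpolation=cv2.INTER_CUBIC))
rect(c,[(131,96),(254,85),(255,165),(134,171)])
for u,v in ((285,197),(366.5,197),(325.7,197)):
    P=wray(c,u,v,.04); print(P.round(4),Rt.inv().apply(P-p).round(4))
P=wray(c,326,181,.05); print("stop",P.round(4),Rt.inv().apply(P-p).round(4))
for u,v in ((420,246),(397,138)):
    d=wray(c,u,v,.012)[:2]-AX; print(np.hypot(*d),np.degrees(np.arctan2(d[1],d[0])))
E
```

```text
t 26.9 pos [ 0.5936 -0.0979  0.0555] yaw 9.96 F [-0.7  0.2 -0.2] open 0.0459 q6 1.15
  -> shift [0.009 0.029 0.33 ] rot [-0.0004  0.0007  0.0009] nrows rot 1 | shift in goal frame [0.008 0.029 0.33 ]
[ 0.6599 -0.01  ] r 0.0795 9.89 [(0.0772, 99.7), (0.0456, 9.9), (0.0771, -79.8), (0.0463, -169.9)]
[ 0.6287 -0.0717  0.04  ] [ 0.0392 -0.0197  0.0155]
[ 0.6368 -0.1175  0.04  ] [0.0393 0.0268 0.0154]
[ 0.6327 -0.0946  0.04  ] [0.0391 0.0035 0.0155]
stop [ 0.6429 -0.0928  0.05  ] [0.0495 0.0035 0.0054]
0.14362253232366373 -79.95624791408065
0.14388743640288398 -49.92928800192659
```

View pics/l2.png

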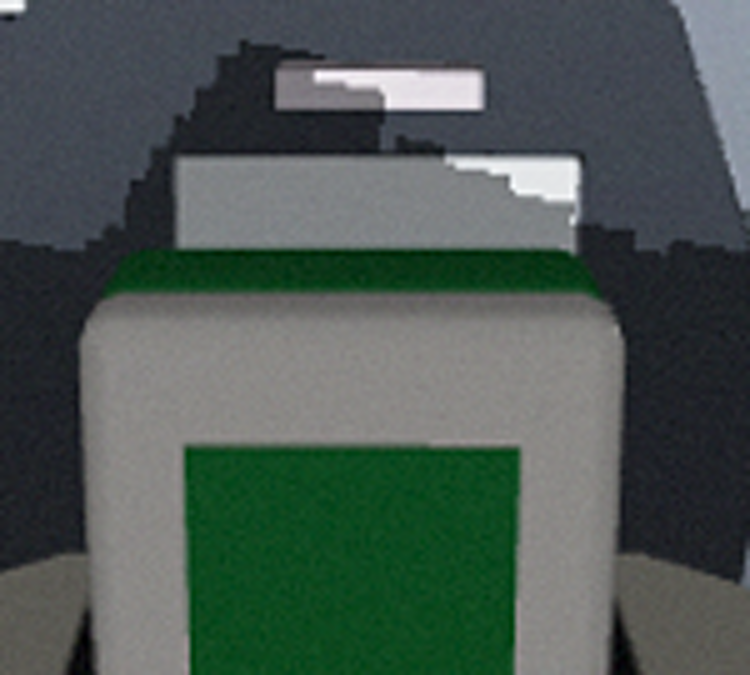

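Emit:
move_arm:
  series:
    - [0.012, 0.031, 0.1, 0, 0, 0.001, -0.3]
    - [0.012, 0.031, 0.2, 0, 0, 0.001, -0.3]
    - [0.012, 0.031, 0.26, 0, 0, 0.001, -0.3]
    - [0.012, 0.031, 0.28, 0, 0, 0.001, -0.3]
    - [0.012, 0.031, 0.28, 0, 0, 0.001, -0.3]
    - [0.012, 0.031, 0.28, 0, 0, 0.001, -0.3]

```text
t: 27.5
tool_pos: [0.5966, -0.1014, 0.0284]
orientation: [3.13, 0.267, 0.0]
force: [0.2, 0.7, -0.9]
opening: 0.0451
```

```bash
python3 - <<'E'
from plant import *
from h import *
c=read_camera("wrist"); s=read_state();p,Rt=tool(s); plan(s,[.5949,-.1006,.0225],9.8)
cv2.imwrite("pics/l3.png",cv2.resize(c["frame"][165:300,250:400,::-1],None,fx=5,fy=5,interpolation=cv2.INTER_CUBIC))
E
```

```text
t 27.55 pos [ 0.5967 -0.1014  0.0286] yaw 9.76 F [-1.  -0.  -0.1] open 0.0458 q6 1.15
  -> shift [-0.017 -0.011  0.061] rot [ 0.0001 -0.0002 -0.0002] nrows rot 1 | shift in goal frame [-0.017 -0.011  0.061]
```

View pics/l3.png

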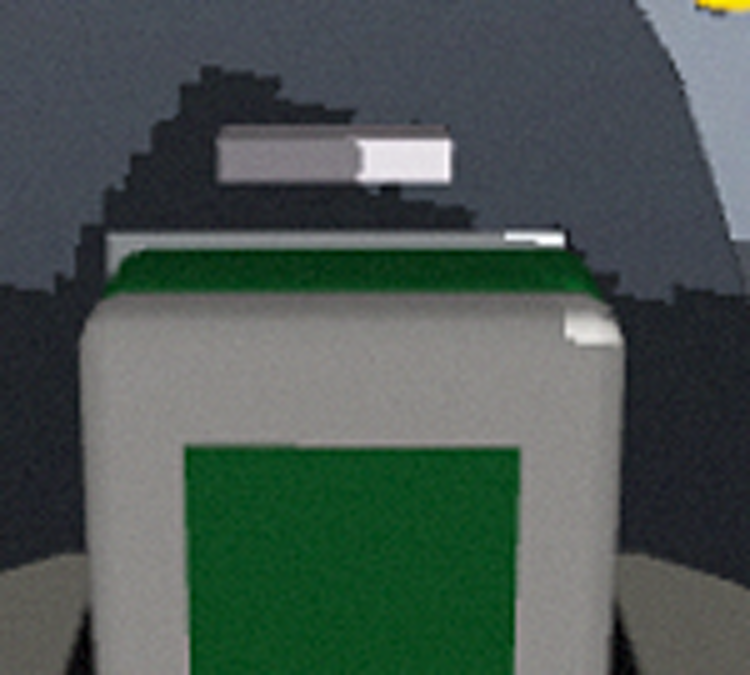

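```bash
python3 - <<'E'
from plant import *
from h import *
c=read_camera("wrist"); s=read_state();p,Rt=tool(s)
for u,v in ((271.4,211.5),(363.2,211.5),(317,211.5)):
    P=wray(c,u,v,.04); print(P.round(4),Rt.inv().apply(P-p).round(4))
print(s['tool_pos'],s['force'])
for u,v in ((320,254.2),(320,223.8)):
    P=wray(c,u,v,p[2]+.0485); print("case",Rt.inv().apply(P-p).round(4))
E
```

```text
[ 0.6292 -0.0716  0.04  ] [ 0.037  -0.0239 -0.0114]
[ 0.6371 -0.1174  0.04  ] [ 0.037   0.0226 -0.0113]
[ 0.6331 -0.0944  0.04  ] [ 0.037  -0.0008 -0.0113]
[ 0.59677175 -0.10138867  0.02863147] [ 0.99765142  0.01426374 -0.28003049]
case [ 0.0265  0.0007 -0.0485]
case [ 0.0395  0.0007 -0.0485]
```

Emit:
move_arm:
  series:
    - [-0.012, -0.011, 0.02, 0, 0, 0, -0.3]
    - [-0.012, -0.011, 0.04, 0, 0, 0, -0.3]
    - [-0.012, -0.011, 0.06, 0, 0, 0, -0.3]
    - [-0.012, -0.011, 0.07, 0, 0, 0, -0.3]
    - [-0.012, -0.011, 0.07, 0, 0, 0, -0.3]

```text
t: 28.1
tool_pos: [0.5951, -0.1004, 0.0216]
orientation: [-3.13, -0.267, -0.0]
force: [-2.3, 0.2, 3.6]
opening: 0.0454
```

```bash
python3 - <<'E'
from plant import *
from h import *
c=read_camera("wrist"); s=read_state();p,Rt=tool(s); plan(s,[.5949,-.1006,.0225],9.8)
E
```

```text
t 28.15 pos [ 0.5951 -0.1004  0.0216] yaw 9.77 F [-2.7  0.2  4.6] open 0.046 q6 1.15
  -> shift [-0.002  0.002 -0.009] rot [-0.     -0.     -0.0002] nrows rot 1 | shift in goal frame [-0.002  0.002 -0.009]
```

Emit:
move_arm:
  series:
    - [0, 0, 0, 0, 0, 0, 0.2]
    - [0, 0, 0, 0, 0, 0, 0.5]
    - [0, 0, 0, 0, 0, 0, 0.5]
    - [0, 0, 0, 0, 0, 0, 0.5]
    - [0, 0, -0.2, 0, 0, 0, 0.5]
    - [0, 0, -0.6, 0, 0, 0, 0.5]
    - [0, 0, -1, 0, 0, 0, 0.5]
    - [0, 0, -1, 0, 0, 0, 0.5]

```text
t: 28.95
tool_pos: [0.5994, -0.1015, 0.1286]
orientation: [3.126, 0.267, 0.017]
force: [-0.3, -0.1, 0.5]
opening: 0.0698
```

```bash
python3 - <<'E'
from plant import *
from h import *
c=read_camera("wrist"); s=read_state();p,Rt=tool(s); plan(s,[.40,.3496,.1],28.2)
cv2.imwrite("pics/m1.png",c["frame"][:,:,::-1])
c=read_camera("top"); cv2.imwrite("pics/m2.png",cv2.resize(c["frame"][140:360,100:400,::-1],None,fx=2.6,fy=2.6,interpolation=cv2.INTER_CUBIC))
E
```

```text
t 29.0 pos [ 0.5979 -0.1012  0.1254] yaw 9.76 F [ 0.8  0.2 -0.4] open 0.0697 q6 1.15
  -> shift [-1.188 -4.779  0.231] rot [ 0.0013 -0.002  -0.1024] nrows rot 3 | shift in goal frame [ 0.386 -4.908  0.254]
```

View pics/m1.png

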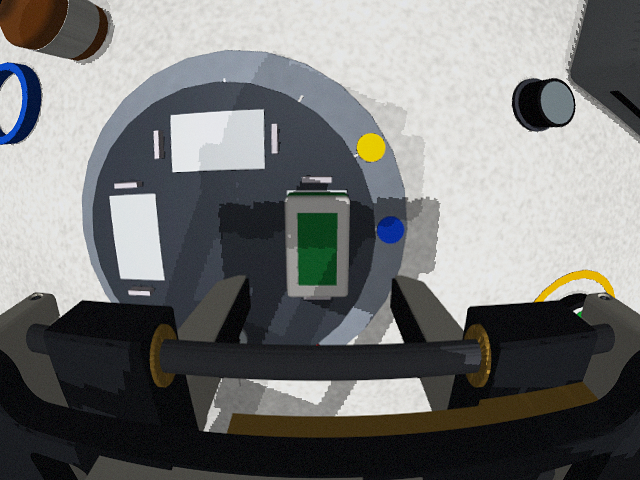

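View pics/m2.png

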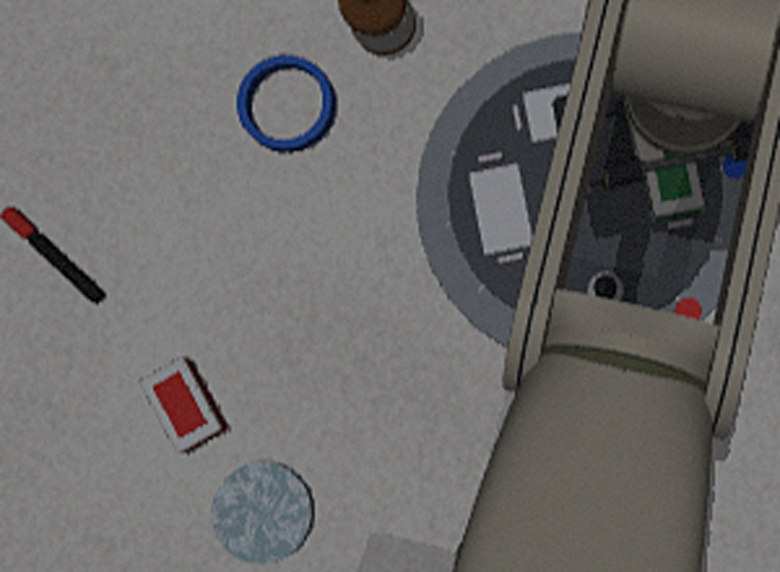

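Emit:
move_arm:
  series:
    - [-0.24, -0.96, 0, 0, 0, -0.102, 0.8]
    - [-0.24, -0.96, 0, 0, 0, -0.102, 0.8]
    - [-0.24, -0.96, 0, 0, 0, -0.102, 0.8]

```text
t: 29.35
tool_pos: [0.5514, -0.0052, 0.1182]
orientation: [-3.04, -0.776, 0.007]
force: [1.0, -0.1, -0.3]
opening: 0.0834
```

```bash
python3 - <<'E'
from plant import *
from h import *
s=read_state(); plan(s,[.40,.3496,.1],28.2)
E
```

```text
t 29.35 pos [ 0.5514 -0.0052  0.1182] yaw 28.64 F [ 1.  -0.1 -0.3] open 0.0834 q6 0.97
  -> shift [ 0.372 -3.839  0.199] rot [-0.0015  0.0012  0.0024] nrows rot 1 | shift in goal frame [ 0.342 -3.842  0.182]
```

Emit:
move_arm:
  series:
    - [0.09, -0.97, 0, 0, 0, 0, 0.8]
    - [0.09, -0.97, 0, 0, 0, 0, 0.8]
    - [0.09, -0.97, 0, 0, 0, 0, 0.8]

```text
t: 29.65
tool_pos: [0.5143, 0.0839, 0.1191]
orientation: [-3.044, -0.768, 0.005]
force: [0.5, -0.2, 0.3]
opening: 0.0838
```

Emit:
move_arm:
  series:
    - [0.09, -0.97, 0, 0, 0, 0, 0.8]
    - [0.09, -0.97, 0, 0, 0, 0, 0.8]
    - [0.09, -0.97, 0, 0, 0, 0, 0.8]

```text
t: 29.95
tool_pos: [0.477, 0.173, 0.1195]
orientation: [-3.044, -0.769, 0.004]
force: [0.3, -0.1, 0.0]
opening: 0.0837
```

Emit:
move_arm:
  series:
    - [0.09, -0.97, 0.2, 0, 0, 0, 0.8]
    - [0.09, -0.97, 0.2, 0, 0, 0, 0.8]
    - [0.09, -0.97, 0.2, 0, 0, 0, 0.8]

```text
t: 30.25
tool_pos: [0.4386, 0.2619, 0.0983]
orientation: [-3.045, -0.769, 0.007]
force: [0.1, -0.2, 0.5]
opening: 0.0837
```

```bash
python3 - <<'E'
from plant import *
from h import *
s=read_state(); plan(s,[.40,.3496,.1],28.2)
E
```

```text
t 30.25 pos [0.4386 0.2619 0.0983] yaw 28.35 F [ 0.1 -0.2  0.5] open 0.0837 q6 1.51
  -> shift [ 0.076 -0.955 -0.016] rot [-0.0005  0.0014  0.0008] nrows rot 1 | shift in goal frame [ 0.074 -0.955 -0.017]
```

Emit:
move_arm:
  series:
    - [0.07, -0.95, 0.1, 0, 0, 0, 0.8]
    - [0.07, -0.95, 0.1, 0, 0, 0, 0.8]
    - [0.07, -0.95, 0.1, 0, 0, 0, 0.8]
    - [0.07, -0.95, 0.1, 0, 0, 0, 0.8]
    - [0.07, -0.95, 0.1, 0, 0, 0, 0.8]

```text
t: 30.75
tool_pos: [0.404, 0.3449, 0.0906]
orientation: [3.047, 0.761, -0.001]
force: [0.3, -0.9, -0.7]
opening: 0.0834
```

```bash
python3 - <<'E'
from plant import *
from h import *
c=read_camera("wrist"); s=read_state(); plan(s,[.40,.3496,-.02],28.2)
cv2.imwrite("pics/m3.png",c["frame"][:,:,::-1])
cv2.imwrite("pics/m4.png",cv2.resize(c["frame"][170:300,250:400,::-1],None,fx=5,fy=5,interpolation=cv2.INTER_CUBIC))
E
```

```text
t 30.8 pos [0.4042 0.3449 0.0908] yaw 28.02 F [ 1.1 -0.2 -0.1] open 0.0834 q6 1.69
  -> shift [-0.014 -0.062  1.108] rot [ 0.0002  0.0002 -0.001 ] nrows rot 1 | shift in goal frame [-0.014 -0.061  1.108]
```

View pics/m3.png

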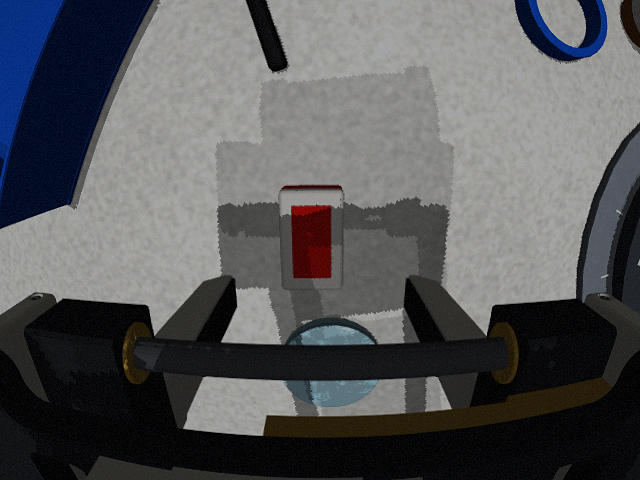

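View pics/m4.png

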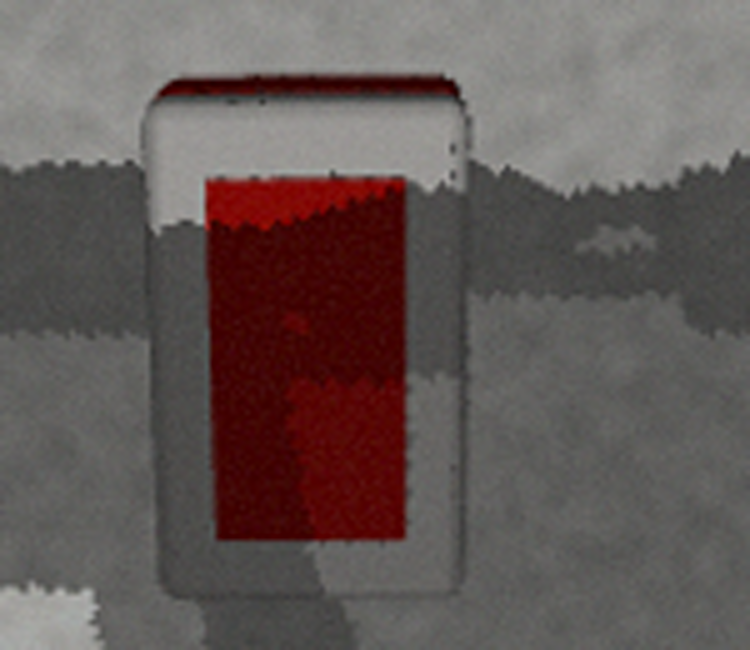

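```bash
python3 - <<'E'
from plant import *
from h import *
c=read_camera("wrist"); s=read_state(); p,Rt=tool(s)
rect(c,[(250+x/5,170+y/5) for x,y in ((206,178),(405,178),(405,540),(216,540))],.03)
P=np.mean([wray(c,250+x/5,170+y/5,.03) for x,y in ((206,178),(405,178),(405,540),(216,540))],axis=0)
print(Rt.inv().apply(P-p)); plan(s,[P[0],P[1],-.0235],28.2)
E
```

```text
[0.4009 0.3491] r 0.4143 115.86 [(0.0279, 117.9), (0.0543, 28.5), (0.028, -61.9), (0.0544, -151.6)]
[-0.00097323 -0.00512291  0.06102871]
t 30.85 pos [0.4042 0.345  0.091 ] yaw 28.01 F [-0.4 -0.6  0.1] open 0.0838 q6 1.69
  -> shift [-0.01  -0.051  1.145] rot [ 0.0002  0.0001 -0.0011] nrows rot 1 | shift in goal frame [-0.01  -0.051  1.145]
```

Emit:
move_arm:
  series:
    - [-0.01, -0.052, 0.3, 0, 0, 0, 0.8]
    - [-0.01, -0.052, 0.7, 0, 0, 0, 0.8]
    - [-0.01, -0.052, 1, 0, 0, 0, 0.8]
    - [-0.01, -0.052, 1, 0, 0, 0, 0.8]
    - [-0.01, -0.052, 1, 0, 0, 0, 0.8]
  squeeze: 25

```text
t: 31.35
tool_pos: [0.4001, 0.3498, -0.0085]
orientation: [3.047, 0.761, -0.001]
force: [-0.1, 0.6, 0.4]
opening: 0.0837
```

```bash
python3 - <<'E'
from plant import *
from h import *
c=read_camera("wrist"); s=read_state(); plan(s,[.4005,.3492,-.0225],28.2)
E
```

```text
t 31.4 pos [ 0.4012  0.3507 -0.0072] yaw 28.06 F [0.2 0.  0.4] open 0.0837 q6 1.7
  -> shift [-0.013  0.01   0.153] rot [-0.     -0.0006 -0.0008] nrows rot 1 | shift in goal frame [-0.013  0.01   0.153]
```

Emit:
move_arm:
  series:
    - [-0.01, 0.01, 0.1, 0, 0, 0, 0.8]
    - [-0.01, 0.01, 0.14, 0, 0, 0, 0]
    - [-0.01, 0.01, 0.14, 0, 0, 0, -0.3]
    - [-0.01, 0.01, 0.14, 0, 0, 0, -0.3]
    - [-0.01, 0.01, 0.14, 0, 0, 0, -0.3]
    - [-0.01, 0.01, 0.14, 0, 0, 0, -0.3]
    - [-0.01, 0.01, 0.14, 0, 0, 0, -0.3]
    - [-0.01, 0.01, 0.14, 0, 0, 0, -0.3]

```text
t: 32.2
tool_pos: [0.3996, 0.3495, -0.0226]
orientation: [-3.047, -0.763, -0.001]
force: [-0.7, -0.3, 2.1]
opening: 0.0461
```

```bash
python3 - <<'E'
from plant import *
from h import *
c=read_camera("wrist"); s=read_state(); p,Rt=tool(s);plan(s,[.4005,.3492,-.0225],28.2)
cv2.imwrite("pics/m5.png",cv2.resize(c["frame"][190:350,240:400,::-1],None,fx=4,fy=4,interpolation=cv2.INTER_CUBIC))
E
```

```text
t 32.25 pos [ 0.3995  0.3495 -0.0226] yaw 28.13 F [-0.9 -0.5  1.6] open 0.0457 q6 1.7
  -> shift [ 0.007  0.007 -0.001] rot [-0.     -0.0001 -0.0004] nrows rot 1 | shift in goal frame [ 0.007  0.007 -0.001]
```

View pics/m5.png

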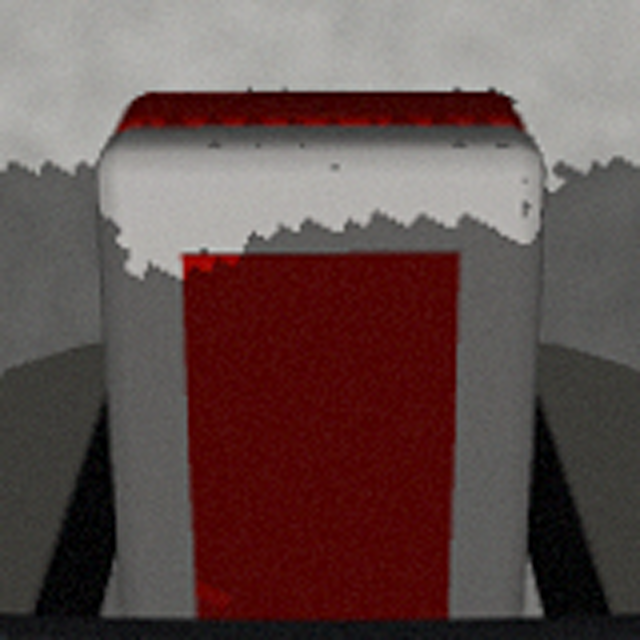

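```bash
python3 - <<'E'
from plant import *
from h import *
c=read_camera("wrist"); s=read_state(); p,Rt=tool(s)
for u,v,o in ((320,253.2,.0268),(320,221.5,.038)): print((Rt.inv().apply(wray(c,u,v,.03)-p)-[o,0,0]).round(4))
E
```

```text
[ 0.0013  0.0008 -0.0526]
[ 0.0032  0.0008 -0.0526]
```

Emit:
move_arm:
  series:
    - [0, 0, -0.1, 0, 0, 0, -0.3]
    - [0, 0, -0.3, 0, 0, 0, -0.3]
    - [0, 0, -0.5, 0, 0, 0, -0.3]
    - [0, 0, -0.75, 0, 0, 0, -0.3]
    - [0, 0, -1, 0, 0, 0, -0.3]
    - [0, 0, -1, 0, 0, 0, -0.3]
  squeeze: 40

```text
t: 32.9
tool_pos: [0.4019, 0.3511, 0.0818]
orientation: [-3.045, -0.763, -0.01]
force: [1.4, 0.0, -0.7]
opening: 0.0461
```

```bash
python3 - <<'E'
from plant import *
from h import *
c=read_camera("wrist");plan(read_state(),[.5683,.0532,.08],9.8)
cv2.imwrite("pics/m6.png",c["frame"][:,:,::-1])
E
```

```text
t 32.95 pos [0.4009 0.3503 0.0795] yaw 28.12 F [-0.6 -0.1 -1.4] open 0.046 q6 1.7
  -> shift [ 0.076  3.41  -0.007] rot [-0.0004 -0.0014  0.1018] nrows rot 3 | shift in goal frame [ 1.144  3.213 -0.005]
```

View pics/m6.png

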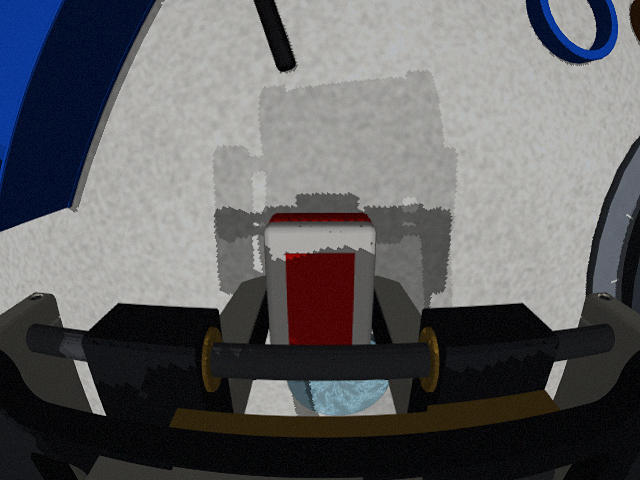

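Held. The case centre is about +1.5 mm in tool x. Carry it to bay 1.

Emit:
move_arm:
  series:
    - [0, 0.15, 0, 0, 0, 0.02, -0.3]
    - [0, 0.35, 0, 0, 0, 0.04, -0.3]
    - [0, 0.55, 0, 0, 0, 0.06, -0.3]
    - [0, 0.75, 0, 0, 0, 0.08, -0.3]
    - [0, 0.95, 0, 0, 0, 0.1, -0.3]
    - [0, 0.95, 0, 0, 0, 0.102, -0.3]

```text
t: 33.55
tool_pos: [0.444, 0.2633, 0.0754]
orientation: [3.129, 0.261, -0.003]
force: [0.3, 0.5, -0.8]
opening: 0.0459
```

```bash
python3 - <<'E'
from plant import *
from h import *
plan(read_state(),[.5683,.0532,.08],9.8)
E
```

```text
t 33.55 pos [0.444  0.2633 0.0754] yaw 9.55 F [ 0.3  0.5 -0.8] open 0.0459 q6 1.84
  -> shift [ 0.877  2.278 -0.045] rot [ 0.0004  0.0007 -0.0014] nrows rot 1 | shift in goal frame [ 0.867  2.281 -0.046]
```

Emit:
move_arm:
  series:
    - [0.07, 0.17, 0, 0, 0, 0, -0.3]
    - [0.15, 0.38, 0, 0, 0, 0, -0.3]
    - [0.23, 0.58, 0, 0, 0, 0, -0.3]
    - [0.31, 0.78, 0, 0, 0, 0, -0.3]
    - [0.38, 0.98, 0, 0, 0, 0, -0.3]
    - [0.38, 0.98, 0, 0, 0, 0, -0.3]

```text
t: 34.15
tool_pos: [0.4983, 0.174, 0.076]
orientation: [3.13, 0.266, -0.002]
force: [-0.5, 0.4, 0.0]
opening: 0.0458
```

Emit:
move_arm:
  series:
    - [0.07, 0.17, 0, 0, 0, 0, -0.3]
    - [0.15, 0.38, 0, 0, 0, 0, -0.3]
    - [0.23, 0.58, 0, 0, 0, 0, -0.3]
    - [0.31, 0.78, 0, 0, 0, 0, -0.3]
    - [0.38, 0.96, 0, 0, 0, 0, -0.3]
    - [0.38, 0.96, 0, 0, 0, 0, -0.3]

```text
t: 34.75
tool_pos: [0.552, 0.0866, 0.0763]
orientation: [3.13, 0.266, -0.002]
force: [-0.5, -0.2, -0.4]
opening: 0.0456
```

```bash
python3 - <<'E'
from plant import *
from h import *
plan(read_state(),[.5668,.053,.06],9.8)
E
```

```text
t 34.75 pos [0.552  0.0866 0.0763] yaw 9.72 F [-0.5 -0.2 -0.4] open 0.0456 q6 1.47
  -> shift [0.089 0.356 0.163] rot [-0.      0.0003 -0.0005] nrows rot 1 | shift in goal frame [0.088 0.356 0.163]
```

Emit:
move_arm:
  series:
    - [0.05, 0.18, 0, 0, 0, 0, -0.3]
    - [0.09, 0.355, 0.1, 0, 0, 0, -0.3]
    - [0.09, 0.355, 0.25, 0, 0, 0, -0.3]
    - [0.09, 0.355, 0.35, 0, 0, 0, -0.3]
    - [0.09, 0.355, 0.4, 0, 0, 0, -0.3]
    - [0.09, 0.355, 0.4, 0, 0, 0, -0.3]
    - [0.09, 0.355, 0.4, 0, 0, 0, -0.3]

```text
t: 35.45
tool_pos: [0.5667, 0.0543, 0.0371]
orientation: [-3.13, -0.268, 0.0]
force: [0.0, 0.1, -1.1]
opening: 0.0455
```

```bash
python3 - <<'E'
from plant import *
from h import *
c=read_camera("wrist");s=read_state();plan(s,[.5668,.053,.0174],9.8)
cv2.imwrite("pics/n1.png",c["frame"][:,:,::-1])
cv2.imwrite("pics/n2.png",cv2.resize(c["frame"][165:300,250:400,::-1],None,fx=5,fy=5,interpolation=cv2.INTER_CUBIC))
E
```

```text
t 35.5 pos [0.5671 0.0542 0.0376] yaw 9.79 F [ 0.9  0.3 -0.9] open 0.0458 q6 1.41
  -> shift [-0.005  0.011  0.202] rot [ 0.     -0.0002 -0.    ] nrows rot 1 | shift in goal frame [-0.005  0.011  0.202]
```

View pics/n1.png

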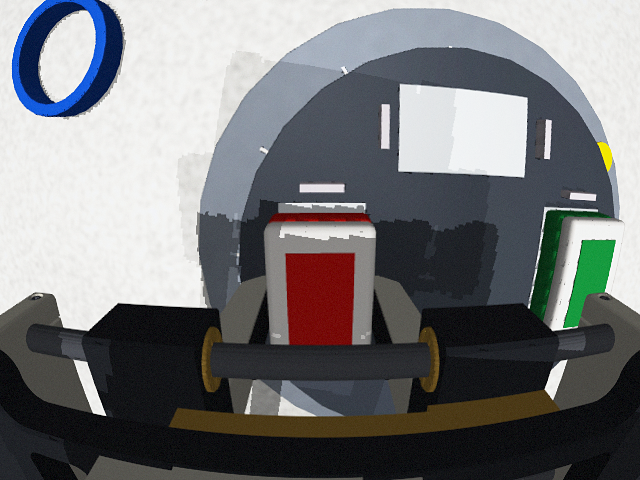

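View pics/n2.png

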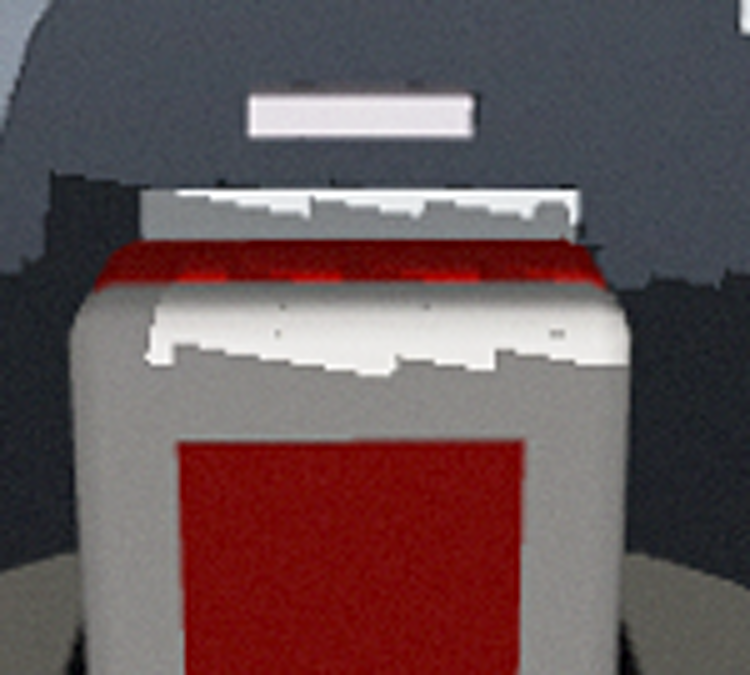

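```bash
python3 - <<'E'
from plant import *
from h import *
c=read_camera("wrist"); s=read_state();p,Rt=tool(s)
for u,v in ((250+141/5,165+188/5),(250+580/5,165+188/5),(250+360.5/5,165+188/5)):
    P=wray(c,u,v,.04); print(P.round(4),Rt.inv().apply(P-p).round(4))
for u,v,o in ((320,165+440/5,.0268),(320,165+285/5,.038)):
    P=wray(c,u,v,p[2]+.0526); print("case",(Rt.inv().apply(P-p)-[o,0,0]).round(4))
P=wray(c,250+351/5,165+440/5,p[2]+.0526);print("case y",Rt.inv().apply(P-p)[1].round(4))
plan(s,p,9.8)
cv2.imwrite("pics/n3.png",cv2.resize(c["frame"][190:340,520:640,::-1],None,fx=5,fy=4,interpolation=cv2.INTER_CUBIC))
E
```

```text
[0.6029 0.082  0.04  ] [ 0.0398 -0.0215 -0.0021]
[0.6109 0.0363 0.04  ] [ 0.0399  0.0249 -0.0021]
[0.6068 0.0591 0.04  ] [ 0.0398  0.0017 -0.0021]
case [ 0.0015  0.0006 -0.0526]
case [ 0.0031  0.0006 -0.0526]
case y 0.0007
t 35.55 pos [0.5673 0.0541 0.0378] yaw 9.79 F [ 0.  -1.2 -0.5] open 0.0458 q6 1.41
  -> shift [0. 0. 0.] rot [ 0.     -0.0004 -0.0001] nrows rot 1 | shift in goal frame [0. 0. 0.]
```

View pics/n3.png

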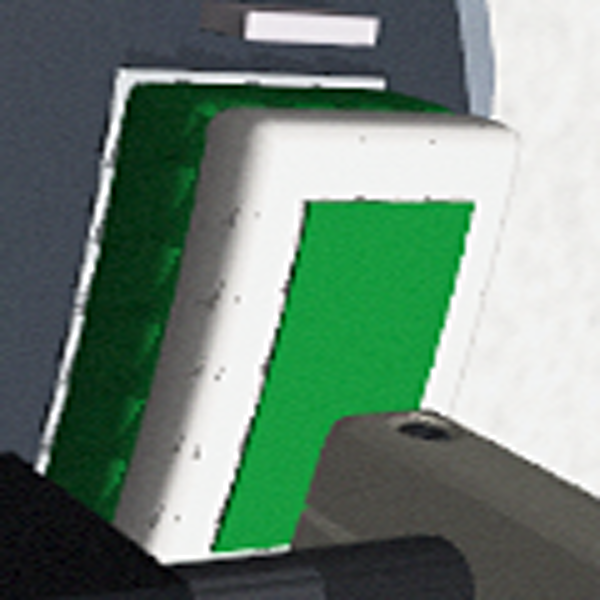

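Emit:
move_arm:
  series:
    - [0, 0.01, 0.06, 0, 0, 0, -0.3]
    - [0, 0.01, 0.12, 0, 0, 0, -0.3]
    - [0, 0.01, 0.16, 0, 0, 0, -0.3]
    - [0, 0.01, 0.18, 0, 0, 0, -0.3]
    - [0, 0.01, 0.195, 0, 0, 0, -0.3]
    - [0, 0.01, 0.205, 0, 0, 0, -0.3]
    - [0, 0.01, 0.205, 0, 0, 0, -0.3]

```text
t: 36.25
tool_pos: [0.5672, 0.0528, 0.0174]
orientation: [3.13, 0.267, 0.0]
force: [-3.1, 0.4, 4.2]
opening: 0.0458
```

```bash
python3 - <<'E'
from plant import *
from h import *
c=read_camera("wrist"); s=read_state();p,Rt=tool(s); plan(s,[.5668,.053,.0174],9.8)
E
```

```text
t 36.3 pos [0.5672 0.0528 0.0174] yaw 9.76 F [-3.2 -0.2  5.5] open 0.0458 q6 1.4
  -> shift [-0.004 -0.003  0.   ] rot [ 0.     -0.0001 -0.0002] nrows rot 1 | shift in goal frame [-0.004 -0.003  0.   ]
```

Emit:
move_arm:
  series:
    - [0, 0, 0, 0, 0, 0, 0.2]
    - [0, 0, 0, 0, 0, 0, 0.5]
    - [0, 0, 0, 0, 0, 0, 0.5]
    - [0, 0, 0, 0, 0, 0, 0.5]
    - [0, 0, -0.2, 0, 0, 0, 0.5]
    - [0, 0, -0.6, 0, 0, 0, 0.5]
    - [0, 0, -1, 0, 0, 0, 0.5]
    - [0, 0, -1, 0, 0, 0, 0.5]

```text
t: 37.1
tool_pos: [0.5715, 0.0528, 0.1238]
orientation: [3.129, 0.267, 0.017]
force: [1.0, -0.2, -0.2]
opening: 0.0698
```

```bash
python3 - <<'E'
from plant import *
from h import *
c=read_camera("wrist"); s=read_state(); plan(s,[.4905,-.0394,.10],55)
cv2.imwrite("pics/n4.png",c["frame"][:,:,::-1])
c=read_camera("scene"); cv2.imwrite("pics/n5.png",cv2.resize(c["frame"][190:330,220:380,::-1],None,fx=5,fy=4,interpolation=cv2.INTER_CUBIC))
E
```

```text
t 37.15 pos [0.57   0.0528 0.1207] yaw 9.76 F [ 0.1  0.4 -0.2] open 0.0694 q6 1.4
  -> shift [-0.941  0.773  0.201] rot [ 0.0013 -0.002  -0.2513] nrows rot 6 | shift in goal frame [-1.211 -0.122  0.207]
```

View pics/n4.png

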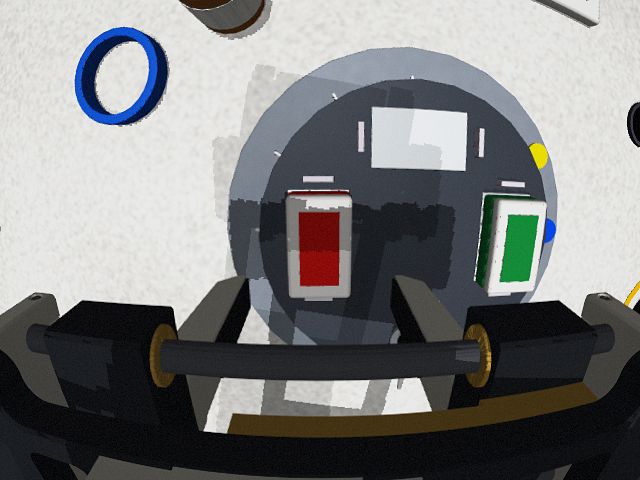

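View pics/n5.png

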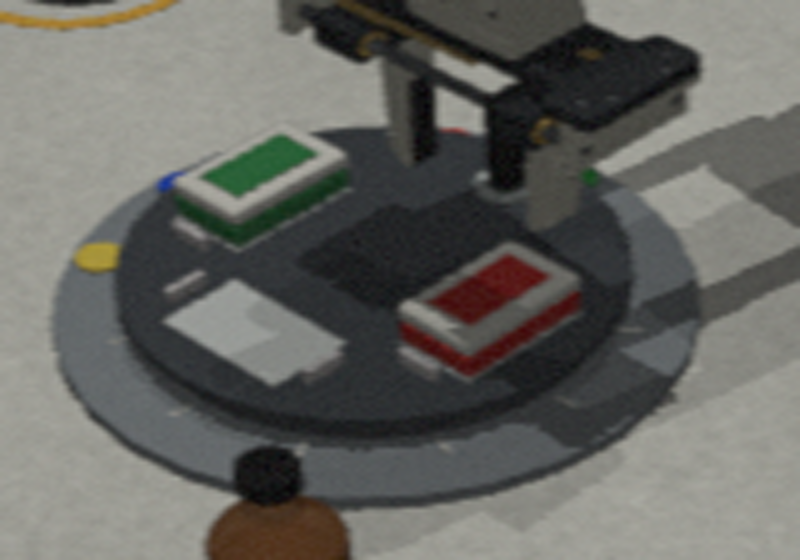

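```bash
python3 - <<'E'
from plant import *
from h import *
s=read_state(); plan(s,[.491,-.0394,.095],9.8)
E
```

```text
t 37.2 pos [0.5682 0.0528 0.118 ] yaw 9.76 F [ 0.2  0.9 -0.8] open 0.0695 q6 1.4
  -> shift [-0.918  0.777  0.228] rot [ 0.0002 -0.001  -0.0002] nrows rot 1 | shift in goal frame [-0.917  0.777  0.23 ]
```

Emit:
move_arm:
  series:
    - [-0.45, 0.4, 0, 0, 0, 0, 0.2]
    - [-0.92, 0.78, 0.1, 0, 0, 0, 0.2]
    - [-0.92, 0.78, 0.2, 0, 0, 0, 0.2]
    - [-0.92, 0.78, 0.2, 0, 0, 0, 0.2]
    - [-0.92, 0.78, 0.2, 0, 0, 0, 0.2]

```text
t: 37.7
tool_pos: [0.4886, -0.0395, 0.0953]
orientation: [-3.129, -0.265, 0.003]
force: [1.0, -0.2, 0.5]
opening: 0.056
```

```bash
python3 - <<'E'
from plant import *
from h import *
c=read_camera("wrist"); s=read_state(); p,Rt=tool(s); plan(s,[.491,-.0394,.0185],9.8)
cv2.imwrite("pics/o1.png",c["frame"][:,:,::-1])
print(wp(c,[.4909,-.0394,.085]),wp(c,[.4909,-.0394,.04]))
cv2.imwrite("pics/o2.png",cv2.resize(c["frame"][210:340,250:400,::-1],None,fx=5,fy=4.5,interpolation=cv2.INTER_CUBIC))
E
```

```text
t 37.75 pos [ 0.4895 -0.0392  0.096 ] yaw 9.74 F [0.2 0.1 0. ] open 0.0561 q6 1.22
  -> shift [0.015 0.005 0.775] rot [-0.0002  0.0003 -0.0003] nrows rot 1 | shift in goal frame [0.014 0.004 0.775]
[319.17224095 262.32568895] [319.37534885 240.88915021]
```

View pics/o1.png

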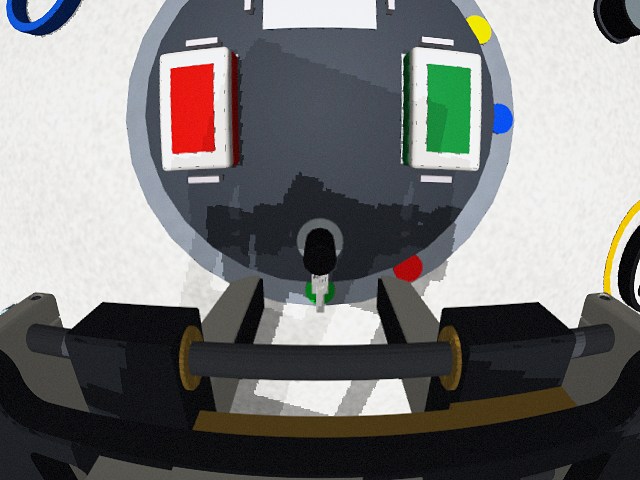

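View pics/o2.png

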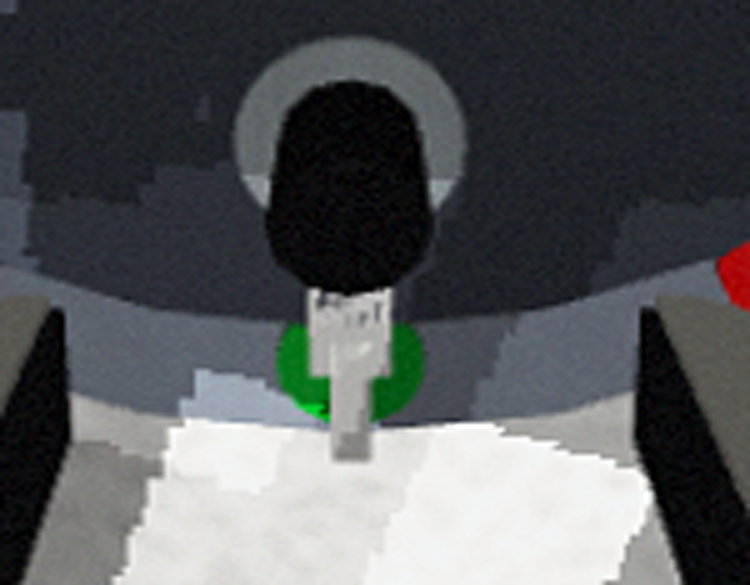

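Emit:
move_arm:
  series:
    - [0.03, 0.005, 0.3, 0, 0, 0, 0.2]
    - [0.03, 0.005, 0.6, 0, 0, 0, 0.2]
    - [0.03, 0.005, 0.77, 0, 0, 0, 0.2]
    - [0.03, 0.005, 0.77, 0, 0, 0, 0.2]
    - [0.03, 0.005, 0.77, 0, 0, 0, 0.2]

```text
t: 38.25
tool_pos: [0.4932, -0.039, 0.02]
orientation: [-3.13, -0.269, 0.0]
force: [1.0, 0.1, 0.8]
opening: 0.0557
```

```bash
python3 - <<'E'
from plant import *
from h import *
c=read_camera("wrist"); s=read_state(); p,Rt=tool(s); plan(s,[.491,-.0394,.0185],9.8)
cv2.imwrite("pics/o3.png",c["frame"][:,:,::-1])
print(wp(c,[.4909,-.0394,.085]),wp(c,[.4909,-.0394,.04]))
E
```

```text
t 38.3 pos [ 0.4939 -0.0393  0.0208] yaw 9.82 F [ 0.3 -0.4  0.3] open 0.056 q6 1.22
  -> shift [-0.029 -0.004  0.023] rot [ 0.0001 -0.0005  0.0001] nrows rot 1 | shift in goal frame [-0.029 -0.004  0.023]
[318.16487231 335.05942895] [318.56532969 290.43950975]
```

View pics/o3.png

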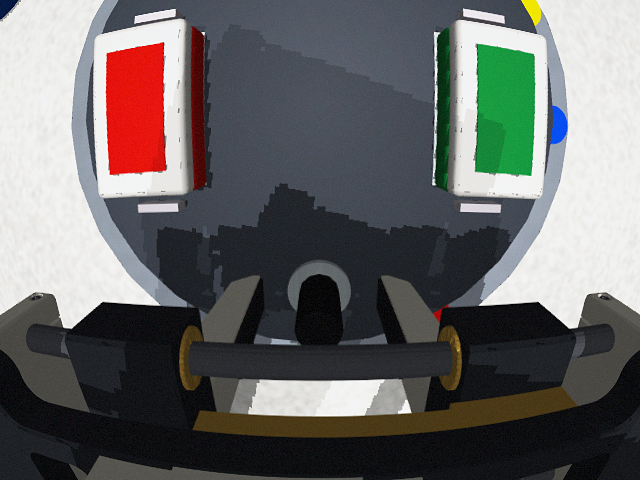

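Emit:
move_arm:
  series:
    - [-0.02, -0.003, 0.02, 0, 0, 0, 0.2]
    - [-0.02, -0.003, 0.02, 0, 0, 0, -0.5]
    - [-0.02, -0.003, 0.02, 0, 0, 0, -1]
    - [-0.02, -0.003, 0.02, 0, 0, 0, -1]
    - [-0.02, -0.003, 0.02, 0, 0, 0, -1]
    - [-0.02, -0.003, 0.02, 0, 0, 0, -1]
  squeeze: 20

```text
t: 38.9
tool_pos: [0.4906, -0.0396, 0.0177]
orientation: [-3.13, -0.267, 0.0]
force: [-2.1, 8.0, 3.2]
opening: 0.0204
```

```bash
cat > arc2.py <<'E'
import sys
from plant import *
from h import *
t0,t1,n=float(sys.argv[1]),float(sys.argv[2]),int(sys.argv[3])
s=read_state(); p,Rt=tool(s); plan(s,p)
d=p[:2]-AX; print("r",np.hypot(*d).round(4),"th",(np.degrees(np.arctan2(d[1],d[0]))%360).round(2))
# ideal tool frame at t0: x inward-opposite? use actual yaw
h=lambda a: AX+.092*np.array([np.cos(np.radians(a)),np.sin(np.radians(a))])
for a in np.linspace(t0,t1,n+1)[1:]:
    w=np.array([*(h(a)-h(t0)),0]); print(round(a,1),(Rt.inv().apply(w)/.1).round(3),"rz",round(-(a-t0)/180,4))
E
python3 arc2.py 189.8 219.8 8
```

```text
t 38.9 pos [ 0.4906 -0.0396  0.0177] yaw 9.76 F [-2.1  8.   3.2] open 0.0204 q6 1.22
  -> shift [0. 0. 0.] rot [-0.0001 -0.      0.    ] nrows rot 1 | shift in goal frame [0. 0. 0.]
r 0.0924 th 189.88
193.6 [ 0.002  0.06  -0.   ] rz -0.0208
197.3 [ 0.008  0.12  -0.   ] rz -0.0417
201.0 [ 0.018  0.179 -0.   ] rz -0.0625
204.8 [ 0.032  0.238 -0.   ] rz -0.0833
208.6 [ 0.049  0.296 -0.   ] rz -0.1042
212.3 [ 0.07   0.352 -0.   ] rz -0.125
216.0 [ 0.095  0.407 -0.   ] rz -0.1458
219.8 [ 0.124  0.46  -0.   ] rz -0.1667
```

Emit:
move_arm:
  series:
    - [0.002, 0.06, 0, 0, 0, -0.021, -1]
    - [0.008, 0.12, 0, 0, 0, -0.042, -1]
    - [0.018, 0.179, 0, 0, 0, -0.0625, -1]
    - [0.032, 0.238, 0, 0, 0, -0.083, -1]
    - [0.049, 0.296, 0, 0, 0, -0.104, -1]
    - [0.07, 0.352, 0, 0, 0, -0.125, -1]
    - [0.095, 0.407, 0, 0, 0, -0.146, -1]
    - [0.124, 0.46, 0, 0, 0, -0.1667, -1]

```text
t: 39.7
tool_pos: [0.5109, -0.0826, 0.0177]
orientation: [-2.952, -1.073, -0.001]
force: [-0.6, 4.3, 1.7]
opening: 0.0194
```

```bash
python3 arc2.py 219.8 249.8 8; python3 - <<'E'
from plant import *
from h import *
c=read_camera("wrist"); cv2.imwrite("pics/o4.png",c["frame"][:,:,::-1])
E
```

```text
t 39.7 pos [ 0.5109 -0.0826  0.0177] yaw 39.94 F [-0.6  4.3  1.7] open 0.0194 q6 0.61
  -> shift [0. 0. 0.] rot [-0.0002 -0.0002  0.    ] nrows rot 1 | shift in goal frame [0. 0. 0.]
r 0.0921 th 219.79
223.6 [ 0.002  0.06  -0.   ] rz -0.0208
227.3 [ 0.008  0.12  -0.   ] rz -0.0417
231.0 [ 0.017  0.18  -0.   ] rz -0.0625
234.8 [ 0.031  0.238 -0.   ] rz -0.0833
238.6 [ 0.048  0.296 -0.   ] rz -0.1042
242.3 [ 0.069  0.352 -0.   ] rz -0.125
246.0 [ 0.094  0.407 -0.   ] rz -0.1458
249.8 [ 0.122  0.46  -0.   ] rz -0.1667
```

View pics/o4.png

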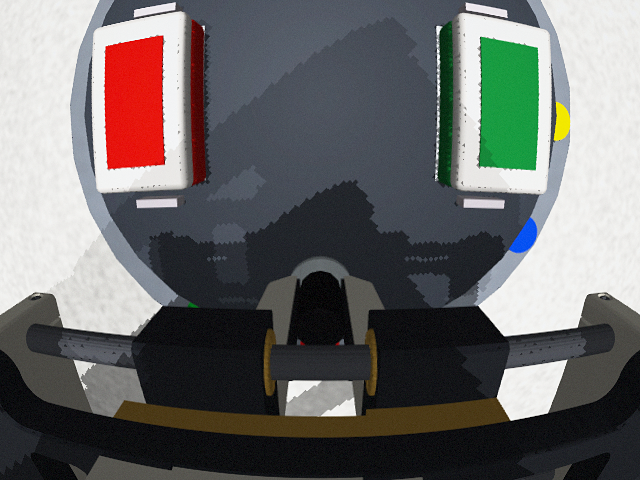

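Emit:
move_arm:
  series:
    - [0.002, 0.06, 0, 0, 0, -0.021, -1]
    - [0.008, 0.12, 0, 0, 0, -0.042, -1]
    - [0.018, 0.179, 0, 0, 0, -0.0625, -1]
    - [0.032, 0.238, 0, 0, 0, -0.083, -1]
    - [0.049, 0.296, 0, 0, 0, -0.104, -1]
    - [0.07, 0.352, 0, 0, 0, -0.125, -1]
    - [0.095, 0.407, 0, 0, 0, -0.146, -1]
    - [0.124, 0.46, 0, 0, 0, -0.1667, -1]

```text
t: 40.55
tool_pos: [0.5497, -0.11, 0.0177]
orientation: [-2.575, -1.799, -0.0]
force: [0.6, 1.7, 1.7]
opening: 0.0199
```

Emit:
move_arm:
  series:
    - [0.002, 0.06, 0, 0, 0, -0.021, -1]
    - [0.008, 0.12, 0, 0, 0, -0.042, -1]
    - [0.018, 0.179, 0, 0, 0, -0.0625, -1]
    - [0.032, 0.238, 0, 0, 0, -0.083, -1]
    - [0.049, 0.296, 0, 0, 0, -0.104, -1]
    - [0.07, 0.352, 0, 0, 0, -0.125, -1]
    - [0.095, 0.407, 0, 0, 0, -0.146, -1]
    - [0.124, 0.46, 0, 0, 0, -0.1667, -1]

```text
t: 41.35
tool_pos: [0.597, -0.1147, 0.0177]
orientation: [-2.021, -2.404, 0.001]
force: [-0.6, 0.3, 1.6]
opening: 0.0198
```

```bash
python3 arc2.py 279.8 249.8 1; python3 - <<'E'
from plant import *
from h import *
c=read_camera("wrist"); cv2.imwrite("pics/o5.png",c["frame"][:,:,::-1])
c=read_camera("top"); cv2.imwrite("pics/o6.png",cv2.resize(c["frame"][140:300,240:400,::-1],None,fx=4,fy=4,interpolation=cv2.INTER_CUBIC))
E
```

```text
t 41.35 pos [ 0.597  -0.1147  0.0177] yaw 99.89 F [-0.6  0.3  1.6] open 0.0198 q6 -0.45
  -> shift [0. 0. 0.] rot [-0.0002  0.     -0.    ] nrows rot 1 | shift in goal frame [0. 0. 0.]
r 0.0923 th 279.6
249.8 [ 0.124 -0.46   0.   ] rz 0.1667
```

View pics/o5.png

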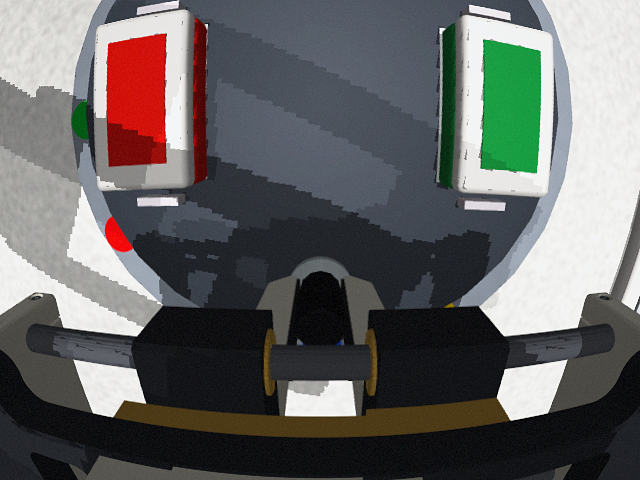

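View pics/o6.png

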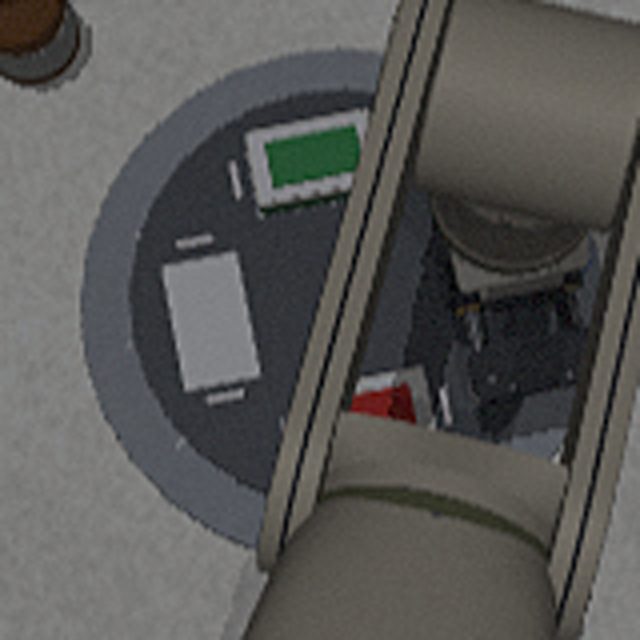

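Emit:
move_arm:
  series:
    - [0, 0, 0, 0, 0, 0, -0.3]
    - [0, 0, 0, 0, 0, 0, 0.2]
    - [0, 0, 0, 0, 0, 0, 0.2]
    - [0, 0, 0, 0, 0, 0, 0.2]
    - [0, 0, -0.3, 0, 0, 0, 0.2]
    - [0, 0, -0.8, 0, 0, 0, 0.2]
    - [0, 0, -0.8, 0, 0, 0, 0.2]
    - [0, 0, -0.8, 0, 0, 0, 0.2]

```text
t: 42.25
tool_pos: [0.5986, -0.1151, 0.1]
orientation: [2.022, 2.399, 0.003]
force: [-0.2, -0.1, -0.2]
opening: 0.0558
```

```bash
python3 - <<'E'
from plant import *
from h import *
c=read_camera("wrist"); cv2.imwrite("pics/p1.png",c["frame"][:,:,::-1]); plan(read_state(),[.597,-.1147,.0177])
E
```

```text
t 42.3 pos [ 0.5972 -0.1148  0.098 ] yaw 99.76 F [-0.5 -0.3 -0.4] open 0.056 q6 -0.44
  -> shift [ 0.001 -0.002  0.803] rot [0.0003 0.0001 0.    ] nrows rot 1 | shift in goal frame [ 0.001 -0.002  0.803]
```

View pics/p1.png

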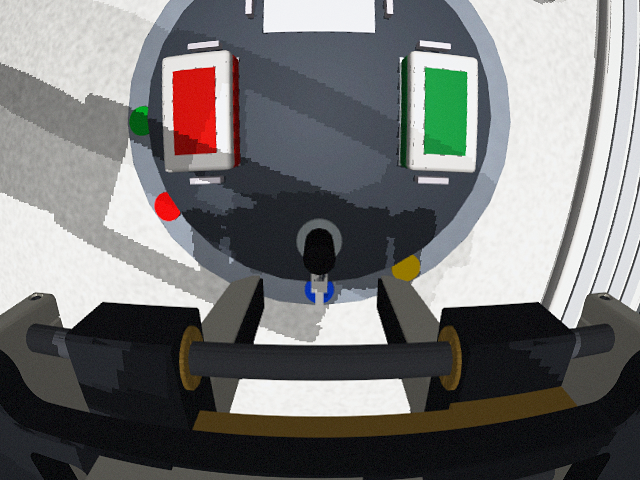

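Pointer at the blue disc (320,290), cases in place. Wait 3+ s there.

Emit:
move_arm:
  series:
    - [0, 0, 0, 0, 0, 0, 0.2]
    - [0, 0, 0, 0, 0, 0, 0.2]
    - [0, 0, 0, 0, 0, 0, 0.2]
    - [0, 0, 0, 0, 0, 0, 0.2]
    - [0, 0, 0, 0, 0, 0, 0.2]
    - [0, 0, 0, 0, 0, 0, 0.2]
    - [0, 0, 0, 0, 0, 0, 0.2]
    - [0, 0, 0, 0, 0, 0, 0.2]

```text
t: 43.1
tool_pos: [0.5971, -0.1146, 0.0977]
orientation: [2.024, 2.403, 0.0]
force: [-0.4, 1.2, 0.4]
opening: 0.056
```

Emit:
move_arm:
  series:
    - [0, 0, 0, 0, 0, 0, 0.2]
    - [0, 0, 0, 0, 0, 0, 0.2]
    - [0, 0, 0, 0, 0, 0, 0.2]
    - [0, 0, 0, 0, 0, 0, 0.2]
    - [0, 0, 0, 0, 0, 0, 0.2]
    - [0, 0, 0, 0, 0, 0, 0.2]
    - [0, 0, 0, 0, 0, 0, 0.2]
    - [0, 0, 0, 0, 0, 0, 0.2]

```text
t: 43.9
tool_pos: [0.597, -0.1147, 0.0976]
orientation: [2.024, 2.403, 0.0]
force: [-0.2, -0.4, -0.1]
opening: 0.056
```

Emit:
move_arm:
  series:
    - [0, 0, 0, 0, 0, 0, 0.2]
    - [0, 0, 0, 0, 0, 0, 0.2]
    - [0, 0, 0, 0, 0, 0, 0.2]
    - [0, 0, 0, 0, 0, 0, 0.2]
    - [0, 0, 0, 0, 0, 0, 0.2]
    - [0, 0, 0, 0, 0, 0, 0.2]
    - [0, 0, 0, 0, 0, 0, 0.2]
    - [0, 0, 0, 0, 0, 0, 0.2]

```text
t: 44.7
tool_pos: [0.597, -0.1147, 0.0976]
orientation: [2.024, 2.403, 0.0]
force: [-1.0, 1.1, 1.0]
opening: 0.0556
```

Emit:
move_arm:
  series:
    - [0, 0, 0, 0, 0, 0, 0.2]
    - [0, 0, 0, 0, 0, 0, 0.2]
    - [0, 0, 0, 0, 0, 0, 0.2]
    - [0, 0, 0, 0, 0, 0, 0.2]
    - [0, 0, 0, 0, 0, 0, 0.2]
    - [0, 0, 0, 0, 0, 0, 0.2]
    - [0, 0, 0, 0, 0, 0, 0.2]
    - [0, 0, 0, 0, 0, 0, 0.2]

```text
t: 45.5
tool_pos: [0.5971, -0.1146, 0.0977]
orientation: [2.024, 2.403, 0.0]
force: [0.1, -0.1, 0.4]
opening: 0.0557
```

```bash
python3 - <<'E'
from plant import *
from h import *
c=read_camera("wrist"); plan(read_state(),[.597,-.1147,.0177],99.8)
cv2.imwrite("pics/p2.png",cv2.resize(c["frame"][210:340,250:400,::-1],None,fx=5,fy=4.5,interpolation=cv2.INTER_CUBIC))
E
```

```text
t 45.55 pos [ 0.597  -0.1146  0.0976] yaw 99.78 F [ 0.8  0.8 -0. ] open 0.0557 q6 -0.44
  -> shift [-0.    -0.     0.799] rot [ 0.      0.     -0.0001] nrows rot 1 | shift in goal frame [-0.    -0.     0.799]
```

View pics/p2.png

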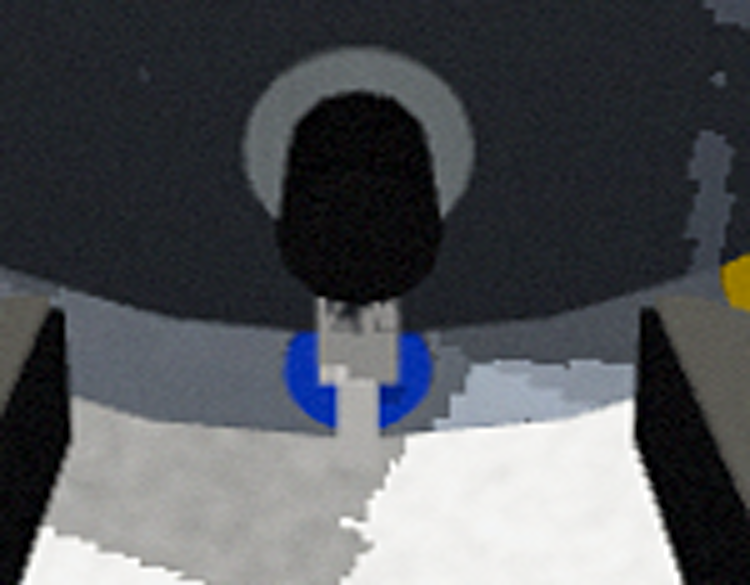

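Stood at blue for more than 3 s. Regrip and turn back two clicks to red.

Emit:
move_arm:
  series:
    - [0, 0, 0.3, 0, 0, 0, 0.2]
    - [0, 0, 0.6, 0, 0, 0, 0.2]
    - [0, 0, 0.8, 0, 0, 0, 0.2]
    - [0, 0, 0.8, 0, 0, 0, -0.4]
    - [0, 0, 0.8, 0, 0, 0, -1]
    - [0, 0, 0.8, 0, 0, 0, -1]
    - [0, 0, 0.8, 0, 0, 0, -1]
    - [0, 0, 0.8, 0, 0, 0, -1]
  squeeze: 20

```text
t: 46.35
tool_pos: [0.598, -0.1149, 0.0191]
orientation: [2.023, 2.401, 0.001]
force: [-0.1, -0.7, 0.6]
opening: 0.0204
```

```bash
python3 arc2.py 279.8 249.8 8
```

```text
t 46.35 pos [ 0.598  -0.1149  0.0191] yaw 99.78 F [-0.1 -0.7  0.6] open 0.0204 q6 -0.44
  -> shift [0. 0. 0.] rot [0.0006 0.0003 0.    ] nrows rot 1 | shift in goal frame [0. 0. 0.]
r 0.0927 th 280.19
276.0 [ 0.002 -0.06  -0.   ] rz 0.0208
272.3 [ 0.008 -0.12  -0.   ] rz 0.0417
268.6 [ 0.018 -0.179 -0.   ] rz 0.0625
264.8 [ 0.031 -0.238 -0.   ] rz 0.0833
261.0 [ 0.049 -0.296 -0.001] rz 0.1042
257.3 [ 0.07  -0.352 -0.001] rz 0.125
253.6 [ 0.095 -0.407 -0.001] rz 0.1458
249.8 [ 0.123 -0.46  -0.001] rz 0.1667
```

Emit:
move_arm:
  series:
    - [0.002, -0.06, 0, 0, 0, 0.021, -1]
    - [0.008, -0.12, 0, 0, 0, 0.042, -1]
    - [0.018, -0.179, 0, 0, 0, 0.0625, -1]
    - [0.032, -0.238, 0, 0, 0, 0.083, -1]
    - [0.049, -0.296, 0, 0, 0, 0.104, -1]
    - [0.07, -0.352, 0, 0, 0, 0.125, -1]
    - [0.095, -0.407, 0, 0, 0, 0.146, -1]
    - [0.124, -0.46, 0, 0, 0, 0.1667, -1]

```text
t: 47.15
tool_pos: [0.5507, -0.1105, 0.019]
orientation: [2.578, 1.792, 0.003]
force: [2.4, 0.1, 2.9]
opening: 0.0194
```

Emit:
move_arm:
  series:
    - [0.002, -0.06, 0, 0, 0, 0.021, -1]
    - [0.008, -0.12, 0, 0, 0, 0.042, -1]
    - [0.018, -0.179, 0, 0, 0, 0.0625, -1]
    - [0.032, -0.238, 0, 0, 0, 0.083, -1]
    - [0.049, -0.296, 0, 0, 0, 0.104, -1]
    - [0.07, -0.352, 0, 0, 0, 0.125, -1]
    - [0.095, -0.407, 0, 0, 0, 0.146, -1]
    - [0.124, -0.46, 0, 0, 0, 0.1667, -1]

```text
t: 47.95
tool_pos: [0.5115, -0.0833, 0.019]
orientation: [2.954, 1.063, 0.002]
force: [-1.8, -1.2, 4.2]
opening: 0.0195
```

```bash
python3 arc2.py 219.8 249.8 1; python3 - <<'E'
from plant import *
from h import *
c=read_camera("wrist"); cv2.imwrite("pics/q1.png",c["frame"][:,:,::-1])
E
```

```text
t 47.95 pos [ 0.5115 -0.0833  0.019 ] yaw 39.59 F [-1.8 -1.2  4.2] open 0.0195 q6 0.62
  -> shift [0. 0. 0.] rot [ 0.0007 -0.0003 -0.    ] nrows rot 1 | shift in goal frame [0. 0. 0.]
r 0.092 th 220.39
249.8 [0.125 0.46  0.001] rz -0.1667
```

View pics/q1.png

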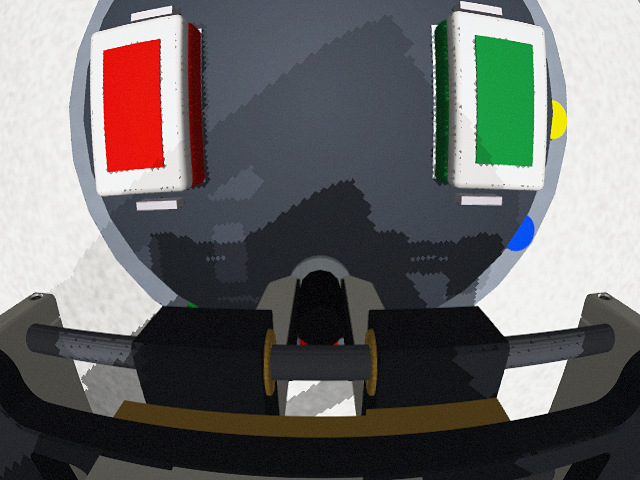

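Emit:
move_arm:
  series:
    - [0, -0.006, 0, 0, 0, 0, -1]
    - [0, -0.006, 0, 0, 0, 0, -0.3]
    - [0, -0.006, 0, 0, 0, 0, 0.2]
    - [0, -0.006, 0, 0, 0, 0, 0.2]
    - [0, -0.006, 0, 0, 0, 0, 0.2]
    - [0, -0.006, -0.3, 0, 0, 0, 0.2]
    - [0, -0.006, -0.8, 0, 0, 0, 0.2]
    - [0, -0.006, -0.8, 0, 0, 0, 0.2]

```text
t: 48.8
tool_pos: [0.5151, -0.0834, 0.1049]
orientation: [2.948, 1.067, 0.014]
force: [1.8, -1.1, 0.2]
opening: 0.0555
```

Emit:
move_arm:
  series:
    - [-0.4, 0, -0.4, 0, 0, 0, 0.2]
    - [-0.8, 0, -0.8, 0, 0, 0, 0.2]
    - [-0.8, 0, -0.8, 0, 0, 0, 0.2]
    - [-0.8, 0, -0.8, 0, 0, 0, 0.2]

```text
t: 49.2
tool_pos: [0.4497, -0.1347, 0.1795]
orientation: [2.953, 1.065, 0.005]
force: [0.0, -0.1, 0.4]
opening: 0.0558
```

```bash
python3 - <<'E'
from plant import *
from h import *
c=read_camera("wrist"); cv2.imwrite("pics/r1.png",c["frame"][:,:,::-1]); 
c=read_camera("scene"); cv2.imwrite("pics/r2.png",c["frame"][:,:,::-1])
plan(read_state(),[.4,-.2,.2])
E
```

```text
t 49.3 pos [ 0.4489 -0.133   0.1766] yaw 39.74 F [-0.6  0.   0.7] open 0.0555 q6 0.48
  -> shift [-0.804  0.202 -0.234] rot [-0.0002 -0.0001  0.    ] nrows rot 1 | shift in goal frame [-0.804  0.202 -0.234]
```

View pics/r1.png

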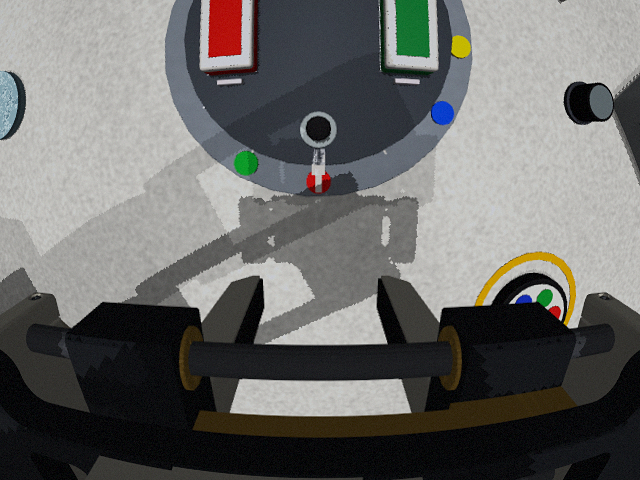

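View pics/r2.png

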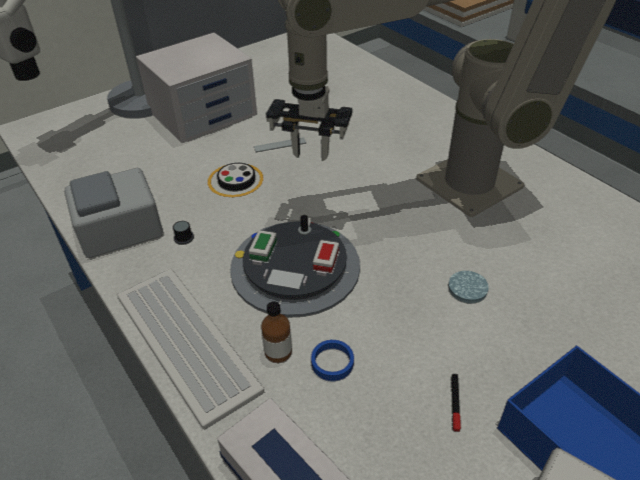

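Emit:
move_arm:
  series:
    - [-1, 0, -0.3, 0, 0, 0, 0.2]
    - [-1, 0, -0.3, 0, 0, 0, 0.2]
    - [-1, 0, -0.3, 0, 0, 0, 0.2]

```text
t: 49.6
tool_pos: [0.37, -0.1993, 0.2073]
orientation: [2.955, 1.065, -0.002]
force: [1.3, 0.0, -0.1]
opening: 0.0557
```

Emit:
move_arm:
  series:
    - [-1, 1, 0, 0, 0, 0, 0.2]
    - [-1, 1, 0, 0, 0, 0, 0.2]
    - [-1, 1, 0, 0, 0, 0, 0.2]
    - [-1, 1, 0, 0, 0, 0, 0.2]

```text
t: 50.0
tool_pos: [0.3584, -0.3408, 0.2045]
orientation: [-2.953, -1.063, 0.003]
force: [-0.1, 1.4, -0.2]
opening: 0.0559
```

```bash
python3 - <<'E'
from plant import *
from h import *
c=read_camera("top"); f=c["frame"]; cv2.imwrite("pics/s1.png",f[:,:,::-1]); 
cv2.imwrite("pics/s2.png",cv2.resize(f[140:300,240:400,::-1],None,fx=4,fy=4,interpolation=cv2.INTER_CUBIC))
h=cv2.cvtColor(f,cv2.COLOR_RGB2HSV).astype(int);H,S,V=h[...,0],h[...,1],h[...,2]
for nm,m_ in [("red",((H<6)|(H>174))&(S>110)&(V>60)),("green",(H>45)&(H<85)&(S>80)&(V>50))]:
    b,l=blob(f,m_); i=b[0][3]
    w=np.array([p2w(c,u,v,.07)[:2] for v,u in np.argwhere(l==i)]); ce=w.mean(0); e,vec=np.linalg.eigh(np.cov(w.T)); d=ce-AX
    print(nm,ce.round(4),np.hypot(*d),np.degrees(np.arctan2(d[1],d[0])),np.degrees(np.arctan2(vec[1,1],vec[0,1])),np.sqrt(e*12))
plan(read_state(),[.4,-.2,.2])
E
```

```text
red [0.5317 0.0352] 0.07722411821417469 130.28576354812137 -139.6609537361187 [0.02746463 0.05344248]
green [ 0.631  -0.0846] 0.07839627893029637 -50.97349142412934 -140.71279537469314 [0.02768236 0.0534943 ]
t 50.05 pos [ 0.3588 -0.3386  0.2047] yaw 39.64 F [-0.   0.6  0.3] open 0.0562 q6 0.02
  -> shift [ 1.202 -0.805  0.051] rot [-0.0015 -0.0001  0.    ] nrows rot 1 | shift in goal frame [ 1.202 -0.805  0.047]
```

View pics/s1.png

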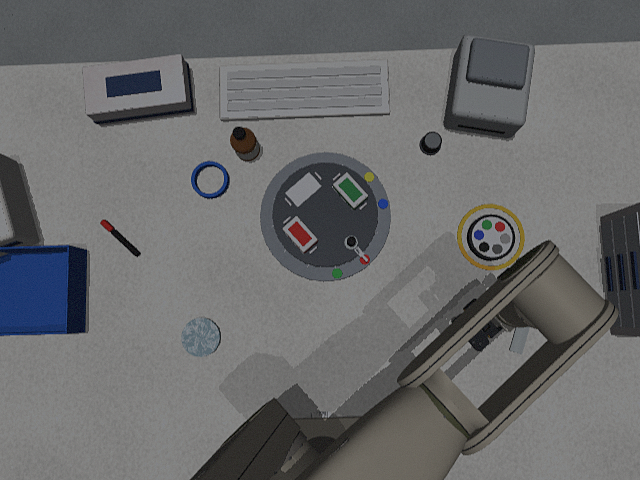

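View pics/s2.png

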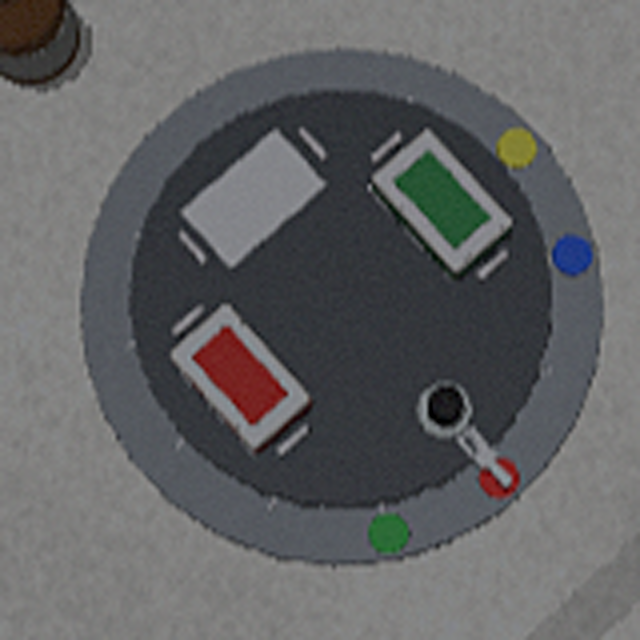

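```bash
python3 - <<'E'
from plant import *
print(close_job())
E
```

```text
the job is handed in; nothing more can be done
None
```

The job is done and handed in at about 50 s of the 210 s allowed. No verdict came back.

**What I did**
1. I pushed the calibration puck into the yellow ring.
2. I turned the stage to green.
3. I put the green case in bay 3 and the red case in bay 1; there was no orange case in this run.
4. I turned the loaded stage to blue, let go, and left it standing there for over 3 s.
5. I turned it back two clicks to red and let go.

**Last checks, from the top and wrist pictures before handing in**
- **Stage:** the pointer is on the red disc.
- **Cases:** both lie flat between their stops, about 1 mm from their bay centres and within about 1° of square.
- **Puck:** it lies wholly inside the ring.
- **Other objects:** nothing else looks moved.

**What failed or disagreed**
- **Fingertip height:** the real fingertips are about 28.5 mm behind the TCP position the robot reports. My first push passed over the puck without touching it. I measured the offset by touching the table and allowed for it afterwards.
- **Stage clicks:** the stage started about half-way between two clicks, and when I let go of it off a click (about 8° away) it stayed there instead of springing on. So at green, blue and red I centred it with the grip and checked the pointer against the disc. I never saw it snap into a click.
- **First try at the handle:** the grip slid towards the edge of the post, with about 50 N in total at the wrist (limit 120 N). I released it and gripped again.

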